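# Show a tablet's rear label to the reader

## Robot

A 6-joint arm with a two-finger parallel gripper is mounted at the origin on the work surface. World frame = base frame: x ahead of the robot, y to its left, z up, the work surface at z = 0. Lengths are in m, angles in rad, forces in N, time in s.
With the tool pointing down it reaches from about 0.25 to 0.775 m from the base axis. Payload 4 kg.
Tool frame: the origin (TCP) lies midway between the tips of the shut fingers; the grasp point (between the pads) lies 19 mm behind it; z points along the fingers, y is the direction in which the jaws open and shut (so a half turn about z gives the same grasp; the last joint's range is limited). The gripper opens to 94 mm and grips with 3 to 60 N. Pads are 16 mm wide; open, the fingers measure 119 mm over their backs; the gripper's body (75 mm by 177 mm) begins 78 mm behind the grasp point.
Start: joints at [1.11, 0.087, 1.371, -0, 1.684, -0.103], TCP at [0.193, 0.515, 0.206] pointing down, gripper open.
Joint ranges: [-3.1, 3.1], [-0.76, 2.03], [0.27, 2.55], [-1.08, 4.22], [0.17, 2.65], [-2.57, 2.57]. Speed limits (rad/s): [2.79, 2.79, 3.14, 3.14, 3.14, 3.14].

## Interface

Orientations are given as a unit quaternion [x, y, z, w].
In Python, from rig import env, imaging gives the robot as it stands. The module is installed in compiled form; this text tells all that it offers.
- The arm moves only by the tool arm_command, never from a script. Its argument "increments" is a list of rows, each an object with "xyz": the shift along the tool's x, y, z in cm, a list of three; "roll": the turn about the tool's z in rad; "gripper": the gripper command: -1 is shut, 1 is fully open, values between are in proportion. A call has 1 to 20 rows; each row is the pose to reach, as a shift and turn from the pose commanded when the call began, along the tool's axes at that moment; what a row does not reach only later rows make up. A row lasts 1/10 s, in which the tool goes at most 50 mm and 8.59 degrees, less where a joint would pass 70% of its speed; a pose out of reach is approached as far as the arm can. A call with a gripper value outside its range is refused whole. The fingers move at their own pace and stop on an object; "grip_force" is the grip in N (left out, the last holds). Time passes only in rows, so rows that repeat a pose let the fingers close. It gives the time, the measured TCP pose, the force and the opening at its end, in the units of the state.
- env.state(): the state, without advancing time (a new reading comes with each control period).
- imaging.camera(name): name is "scene" or "top"; returns (picture, depth): 384x512x3 uint8, blue, green, red; 384x512 float32, m along the optical axis (not along the pixel's ray), 0 where there is no reading.
- imaging.get_calibration(name): a dict with "fx", "fy", "cx", "cy" (pixels), "pose" (4x4, takes a point from camera to world coordinates). Camera axes: x right, y down, z forward; pixel columns grow to the right and rows downward; lengths in m; the calibration is good to about 2 mm. A picture is of the moment at which its call begins. get_calibration takes no time and is no camera call.
- env.sign_off(): hands the job in, once; it reports no verdict.
The state is a dict: "time": time; "q": joint angles; "qd": joint speeds; "tau": joint torques, N m; "position": TCP position; "tool_rot": TCP orientation; "wrist_force": force on the tool from outside, world axes, zero at the start; "wrist_torque": the same for the moment, N m; "opening": opening from 0.0 (shut) to 1.0 (fully open).
Only numpy, scipy, OpenCV 4.12 (cv2) and the standard library are available. Lean on these libraries where they do the work, as an engineer would, in place of code of your own. Each camera call takes 0.05 s, during which the arm holds its last target.

## Task

Take the larger of the two tablets from its stand, lift it to the label reader and hold it with its back square against the reader's spring hood, its middle on the middle of the hood, pressed lightly so that the hood gives about 6 mm, for two seconds. Then set it down, not dropped, in the other stand, the one that was empty from the start, fully down and leaning back just as it stood before, and let go. Never push the hood to its stop, and leave the smaller tablet, the mug, the spray can and the screwdriver where they are.

Things in the scene. Friction and masses are not known exactly. Their poses are not given: they have to be found in the camera images.
- tablet: larger tablet, black rigid slab 110 wide, 150 tall, 10 mm thick, 0.17 to 0.35 kg, screen in front, paper label behind. Origin: middle of its lower edge at the back face; x out of the screen (back x=0, screen x=10 mm), y along its width, z up its height. It stands on its lower edge, top leaning 25 degrees towards the robot, screen away from it. Its top 50 mm are free of the stand, for pinching
- tablet_mid (a point): centre of the larger tablet: 5 mm in front of the back face, 75 mm above the lower edge; axes as tablet
- small_tablet: the smaller tablet, black, 80 wide, 125 tall, 12 mm thick, leaning in its own stand; origin and axes like the larger one. A bystander
- empty_stand_seat (a point): empty stand: where a seated tablet's origin belongs, middle of the ledge at the prongs' front face, 45 mm over the desk. z vertical, x level from prongs to lip (away from the robot at yaw 0), y along the ledge. Up the prongs is (-0.423, 0, 0.906), out of the prongs (0.906, 0, 0.423) in these axes; a tablet leans back on the prongs. Prongs to lip: 24 mm
- empty_stand: the empty stand itself, foot 120 x 120 mm; origin on the desk 45 mm straight below its seat point, same axes
- full_stand_seat (a point): same point and axes of the stand in which the larger tablet starts. All three stands are alike: dark foot, aluminium ledge 120 mm wide (square to the prongs) with a front lip 12 mm high, and behind it two prongs 18 mm wide, 36 mm either side of the middle, reaching 100 mm up the slope from the ledge
- reader: label reader: dark foot 160 x 110 mm, grey column on the robot's side, white tilted head carrying a black rubber hood, an open frame 60 wide and 56 high with 4 mm walls, centred on the viewing axis. Origin on the desk, z up, x to the viewing side (away from the robot at yaw 0)
- view (a point): fixed point on the viewing axis, 205 mm over the desk. x: along that axis out of the hood, away from the robot and 40 degrees above level; y: level across the hood; z: up along the hood's face. Hold the tablet with its x, y, z along these. The free hood's rim lies 0 to 25 mm out along x from here, set differently each time and not told: find it by touch. It holds its setting below 40 N
- hood (a joint): how far the hood is pushed in against its spring, m: 0 free, 0.018 the stop. It starts to give at about 1.3 N and takes 0.5 N more per mm (about 4.3 N at 6 mm), and springs back by itself
- mug: white mug, 76 mm wide, 90 mm tall, origin under its middle; bystander
- spray_can: blue can, 52 mm wide, 170 mm tall, origin under its middle; bystander
- screwdriver: screwdriver lying on the desk, x along its length; bystander
Not all that is in view belongs to the job. Leave any orange look-alike of the tablet alone. What is shaped like the reader but red is not meant.

How it is judged:
On the way, in this order (a step that is already met when the one before it is completed fails the run):
1. the tablet is held still, upright, square and centred with its back against the hood, which is pressed in 3 to 10 mm, for two seconds (value of joint hood between 0.003 and 0.01 m and y of tablet_mid in the frame of view between -0.01 and 0.01 m and z of tablet_mid in the frame of view between -0.012 and 0.012 m and x of tablet_mid in the frame of view between -0.01 and 0.035 m and x of reader in the frame of tablet below -0.05 m and z of reader in the frame of tablet below 0 m and angle between the x axis of tablet and the x axis of view, either way round below 0.14 rad and angle between the z axis of tablet and the z axis of view, either way round below 0.14 rad and linear speed of tablet below 0.03 m/s and contact force between the fingers and tablet above 1 N), for 1.8 s.
2. the tablet is set down on the empty stand's ledge while still held (x of tablet in the frame of empty_stand_seat between -0.01 and 0.025 m and y of tablet in the frame of empty_stand_seat between -0.018 and 0.018 m and z of tablet in the frame of empty_stand_seat between -0.008 and 0.016 m and contact force between the fingers and tablet above 0.5 N and contact force between tablet and empty_stand above 0.5 N and linear speed of tablet below 0.15 m/s), for 0.1 s.
At the end, for the whole second after the job is handed in: the larger tablet stands upright in the empty stand, screen to the front, its origin -8 to +18 mm in x, 15 mm either way in y and -7 to +12 mm in z from the seat point, leaning 20 to 36 degrees, square to the stand within 7 degrees, at rest and released; the hood is free again (x of tablet in the frame of empty_stand_seat between -0.008 and 0.018 m and y of tablet in the frame of empty_stand_seat between -0.015 and 0.015 m and z of tablet in the frame of empty_stand_seat between -0.007 and 0.012 m and angle between tablet's own z axis and vertical between 0.35 and 0.63 rad and x of empty_stand in the frame of tablet below 0 m and angle between the y axis of tablet and the y axis of empty_stand_seat, either way round below 0.12 rad and linear speed of tablet below 0.02 m/s and contact force between the fingers and tablet below 0.1 N and value of joint hood below 0.002 m); the robot touches nothing.
It fails at once if the hood is pushed in more than 15 mm, to its stop (value of joint hood above 0.015 m).
It fails at once if the tablet is dropped on the desk (height (world z) of tablet_mid below 0.06 m).
It fails at once if the smaller tablet is disturbed (distance of small_tablet from where it was at the start of the episode above 0.02 m).
It fails at once if the mug, spray can or screwdriver is disturbed (distance of any of mug, spray_can, screwdriver from where it was at the start of the episode above 0.025 m).
It also fails if it takes over 69 s, if anything falls off the work surface, if the arm or the gripper's body presses on something with over 40 N, if the wrist force passes 120 N, or if a joint passes its speed limit or range.

## Working session

There is one attempt and no reset: what is moved stays moved. The work goes in short steps, Python scripts to look and compute and a tool call to move; the robot and the scene stay as the last step left them, time stands still between calls to the robot, and variables do not carry over. Pictures are saved under pics/ and viewed, and the job is handed in when it is done.

Besides the shell and the picture viewer there is one more tool, called after "Request:" by a JSON object that holds its "method" and its "body". arm_command: Moves the arm, as the interface text tells. Its arguments: {"type":"object","properties":{"increments":{"type":"array"},"grip_force":{"type":"number"}},"required":["increments"]}

I'll start by looking at the scene.

```bash
mkdir -p pics
python3 - <<'E'
from rig import env, imaging
import cv2, numpy as np
s=env.state()
for k,v in s.items(): print(k, np.round(v,4))
for n in ["scene","top"]:
    p,d=imaging.camera(n)
    c=imaging.get_calibration(n)
    print(n,{k:np.round(v,4).tolist() for k,v in c.items()})
    np.savez(f"{n}0.npz",p=p,d=d)
    cv2.imwrite(f"pics/{n}0.png",cv2.resize(p,(768,576),interpolation=cv2.INTER_CUBIC))
E
```

```text
time 0.0
q [ 1.1099  0.0879  1.3722 -0.      1.6836 -0.1031]
qd [-0.0002 -0.0004 -0.0001 -0.0004 -0.0006  0.0003]
tau [-1.00000e-03 -3.40199e+01 -3.02425e+01  7.17000e-02  3.34000e-02
 -2.00000e-04]
position [0.1924 0.5147 0.2043]
tool_rot [ 1.78e-01  9.84e-01 -1.00e-03 -3.00e-04]
wrist_force [ 0.1457  0.2761 -0.1862]
wrist_torque [-0.0294  0.0808  0.053 ]
opening 0.9997
scene {'fx': 431.8008, 'fy': 431.8008, 'cx': 256.2751, 'cy': 194.4348, 'pose': [[0.6531, 0.6145, -0.4425, 1.2546], [0.7571, -0.5201, 0.3953, -0.5791], [0.0128, -0.5932, -0.805, 1.4345], [0.0, 0.0, 0.0, 1.0]]}
top {'fx': 411.554, 'fy': 411.554, 'cx': 252.883, 'cy': 188.9181, 'pose': [[-0.0239, -0.9945, 0.1019, 0.3772], [-0.9996, 0.0222, -0.0177, 0.0635], [0.0153, -0.1023, -0.9946, 1.6097], [0.0, 0.0, 0.0, 1.0]]}
```

View pics/scene0.png

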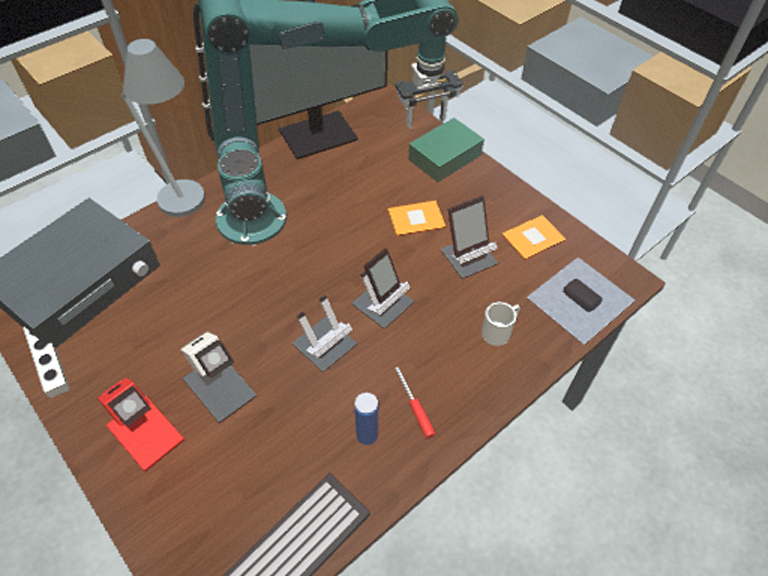

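View pics/top0.png

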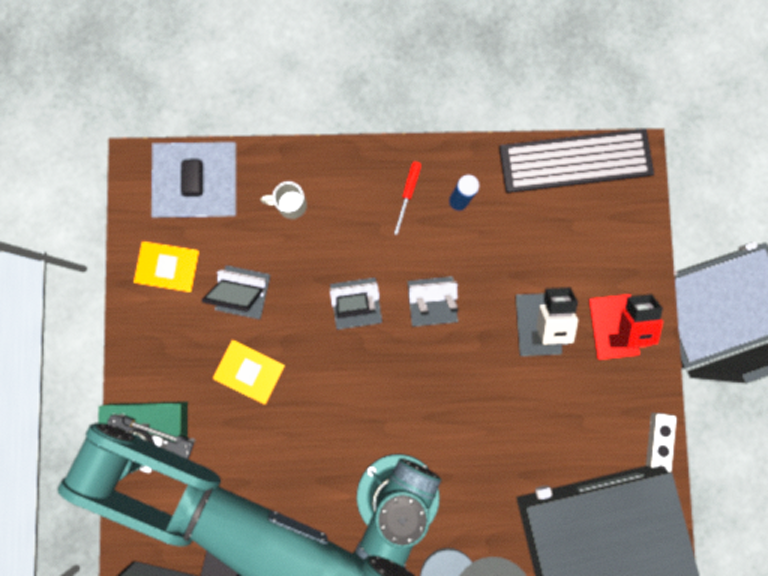

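The scene view (768x576) shows the larger tablet at about (470,228) and the small tablet at (383,275). The empty stand is at (322,335) and the white reader at (208,355), with the red decoy left of it. In the top view, the large tablet is near (238,290), the small one near (355,300), the empty stand near (433,300) and the reader near (555,318). Next I'll enlarge crops and build the point cloud.

```bash
cat > h.py <<'E'
import numpy as np, cv2
from rig import env, imaging
def cloud(n,d,cal=None):
    c=cal or imaging.get_calibration(n)
    v,u=np.mgrid[0:d.shape[0],0:d.shape[1]]
    X=np.stack([(u-c['cx'])*d/c['fx'],(v-c['cy'])*d/c['fy'],d],-1)
    P=X@c['pose'][:3,:3].T+c['pose'][:3,3]
    P[d<=0]=np.nan
    return P
def crop(p,u0,v0,w,h,s,fn):
    cv2.imwrite(fn,cv2.resize(p[v0:v0+h,u0:u0+w],(w*s,h*s),interpolation=cv2.INTER_CUBIC))
E
python3 - <<'E'
from h import *
s=np.load('scene0.npz');t=np.load('top0.npz')
crop(s['p'],110,120,240,170,3,'pics/s0c.png')
crop(t['p'],120,160,340,90,2,'pics/t0c.png')
P=cloud('top',t['d']); 
# table height check
print(P[230:240,200:210,2].mean(), np.nanmin(P[...,2]))
np.save('Pt.npy',P); S=cloud('scene',s['d']); np.save('Ps.npy',S)
print(S[200,120])
# rectified height map from both clouds
A=np.concatenate([P.reshape(-1,3),S.reshape(-1,3)]); C=np.concatenate([t['p'].reshape(-1,3),s['p'].reshape(-1,3)])
m=(A[:,0]>0.15)&(A[:,0]<0.85)&(A[:,1]>-0.6)&(A[:,1]<0.65)&(A[:,2]>-0.02)&(A[:,2]<0.4)
A=A[m];C=C[m]
print(len(A))
E
```

```text
9.923395779653843e-05 -0.7834685613217289
[ 0.13281961 -0.31715766  0.00462868]
106792
```

View pics/s0c.png

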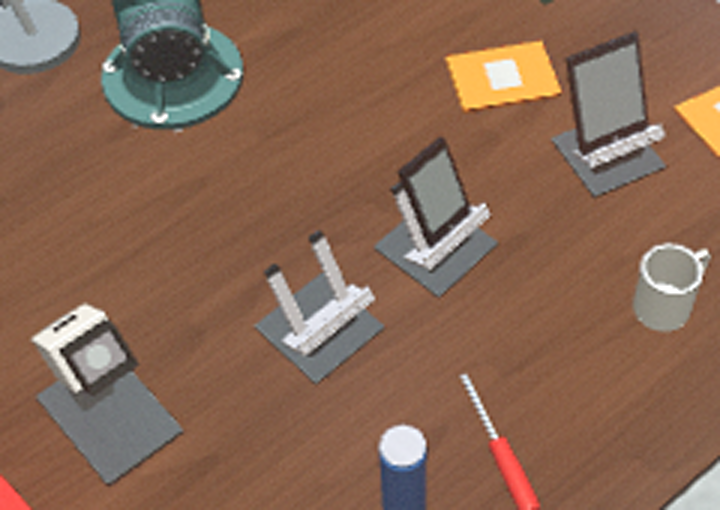

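View pics/t0c.png

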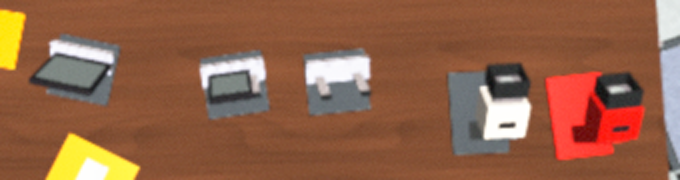

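Run:
```python
from h import *
s=np.load('scene0.npz');t=np.load('top0.npz');S=np.load('Ps.npy');P=np.load('Pt.npy')
def plane(X):
    c=X.mean(0);u,sv,vt=np.linalg.svd(X-c,full_matrices=False);n=vt[2]
    return c,n*(np.sign(n[0]) if abs(n[0])>.2 else np.sign(n[2])),sv[2]/np.sqrt(len(X))
# screen of large tablet scene: crop (575..640, 45..140)
def reg(M,u0,v0,u1,v1): return M[v0:v1,u0:u1].reshape(-1,3)
for nm,M,b in [('L scene',S,(304,138,322,164)),('S scene',S,(252,174,262,196)),('L top',P,(143,190,167,201)),('S top',P,(226,198,243,207))]:
    X=reg(M,*b);X=X[~np.isnan(X[:,0])]
    c,n,r=plane(X); print(nm,len(X),c.round(4),n.round(4),'res',r.round(4),'elev',np.degrees(np.arcsin(n[2])).round(1),'yaw',np.degrees(np.arctan2(n[1],n[0])).round(1))
```

```text
L scene 467 [0.5134 0.3862 0.1226] [ 0.886  -0.1988  0.4189] res 0.0036 elev 24.8 yaw -12.6
S scene 219 [0.4884 0.1055 0.1051] [0.9051 0.1167 0.4088] res 0.0027 elev 24.1 yaw 7.3
L top 264 [0.5155 0.3925 0.124 ] [ 0.8856 -0.2052  0.4167] res 0.0012 elev 24.6 yaw -13.0
S top 152 [0.484  0.1066 0.1184] [0.9    0.1084 0.4222] res 0.0011 elev 25.0 yaw 6.9
```

Run:
```python
from h import *
s=np.load('scene0.npz');t=np.load('top0.npz');S=np.load('Ps.npy');P=np.load('Pt.npy')
def frame(yaw,lean=25):
    a=np.radians(yaw);l=np.radians(lean)
    Rz=np.array([[np.cos(a),-np.sin(a),0],[np.sin(a),np.cos(a),0],[0,0,1]])
    x=np.array([np.cos(l),0,np.sin(l)]);z=np.array([-np.sin(l),0,np.cos(l)]);y=np.array([0,1,0])
    return Rz@np.stack([x,y,z],1)
R=frame(-12.8);c=np.array([.5145,.39,.1235])
for nm,M,I in [('scene',S,s['p']),('top',P,t['p'])]:
    X=M.reshape(-1,3); L=(X-c)@R
    m=(abs(L[:,0])<0.006)&(abs(L[:,1])<0.09)&(abs(L[:,2])<0.12)&(X[:,2]>0.03)
    Q=L[m]
    print(nm,m.sum(),'x med',np.median(Q[:,0]).round(4))
    # extents by rows: robust percentiles
    for lo in np.arange(-.1,.1,.02):
        k=(Q[:,2]>lo)&(Q[:,2]<lo+.02)
        if k.sum()>5: print('  z',lo.round(3),k.sum(),np.percentile(Q[k,1],[0,3,97,100]).round(4))
    for lo in np.arange(-.06,.06,.02):
        k=(Q[:,1]>lo)&(Q[:,1]<lo+.02)
        if k.sum()>5: print('  y',lo.round(3),k.sum(),np.percentile(Q[k,2],[0,3,97,100]).round(4))
```

```text
scene 725 x med -0.0004
  z -0.08 83 [-0.0588 -0.0562  0.0497  0.0523]
  z -0.06 98 [-0.0609 -0.0567  0.0523  0.0549]
  z -0.04 87 [-0.059  -0.0557  0.0461  0.0517]
  z -0.02 91 [-0.0583 -0.0542  0.0477  0.0513]
  z 0.0 96 [-0.057  -0.054   0.0463  0.0512]
  z 0.02 101 [-0.059  -0.0554  0.0489  0.0538]
  z 0.04 107 [-0.0586 -0.056   0.0488  0.0509]
  z 0.06 55 [-0.0585 -0.0557  0.0452  0.051 ]
  y -0.06 134 [-0.0887 -0.0789  0.0665  0.0706]
  y -0.04 130 [-0.1021 -0.0765  0.0659  0.0709]
  y -0.02 134 [-0.0791 -0.073   0.0678  0.0705]
  y 0.0 119 [-0.0783 -0.0728  0.0659  0.0706]
  y 0.02 131 [-0.1012 -0.0737  0.0673  0.0698]
  y 0.04 76 [-0.0769 -0.0745  0.0648  0.0691]
top 590 x med 0.0003
  z -0.1 40 [-0.0501 -0.0433  0.0613  0.0642]
  z -0.08 68 [-0.0531 -0.0522  0.0624  0.0641]
  z -0.06 61 [-0.0543 -0.0521  0.0512  0.0526]
  z -0.04 61 [-0.0537 -0.0517  0.053   0.0555]
  z -0.02 64 [-0.0538 -0.0534  0.0505  0.0532]
  z 0.0 64 [-0.0534 -0.0509  0.0516  0.054 ]
  z 0.02 74 [-0.0535 -0.0528  0.0501  0.0531]
  z 0.04 76 [-0.0526 -0.0509  0.0512  0.0544]
  z 0.06 82 [-0.0537 -0.0518  0.0529  0.0544]
  y -0.06 81 [-0.0889 -0.0818  0.0698  0.0731]
  y -0.04 111 [-0.0877 -0.0856  0.0696  0.0725]
  y -0.02 101 [-0.0862 -0.081   0.0672  0.073 ]
  y 0.0 108 [-0.089  -0.0857  0.0715  0.0741]
  y 0.02 102 [-0.0891 -0.0811  0.0693  0.0718]
  y 0.04 81 [-0.0853 -0.0836  0.068   0.069 ]
```

Run:
```python
from h import *
s=np.load('scene0.npz');t=np.load('top0.npz')
crop(s['p'],190,190,60,60,12,'pics/s0e.png')
crop(t['p'],265,180,50,40,14,'pics/t0e.png')
crop(s['p'],112,210,70,80,9,'pics/s0r.png')
crop(t['p'],335,180,65,60,10,'pics/t0r.png')
```

```text
(no output)
```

View pics/s0e.png

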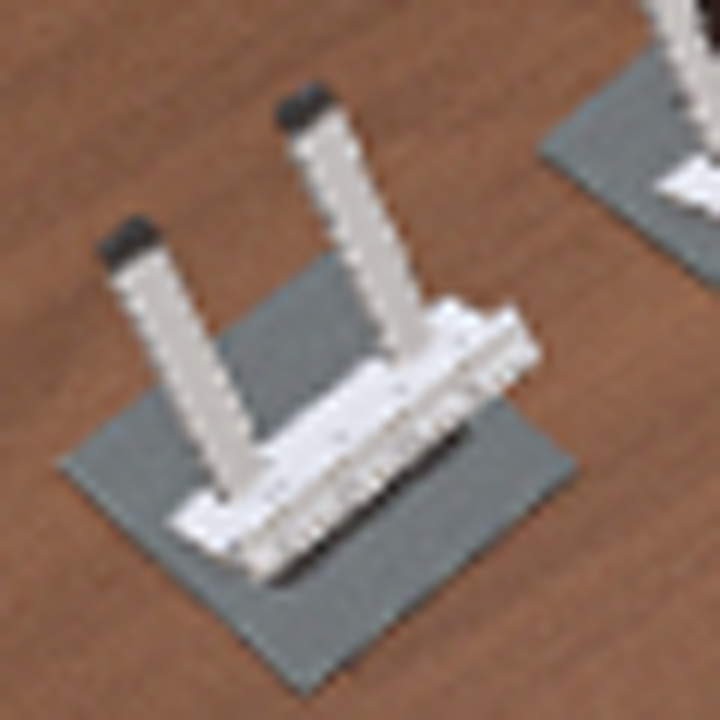

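View pics/t0e.png

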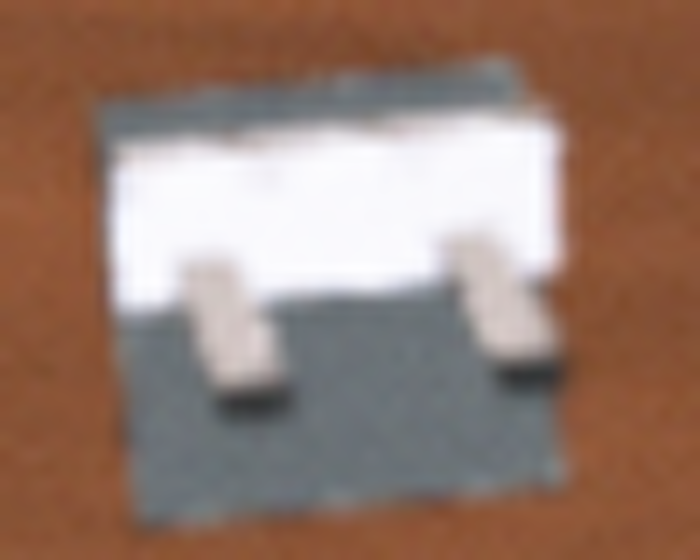

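View pics/s0r.png

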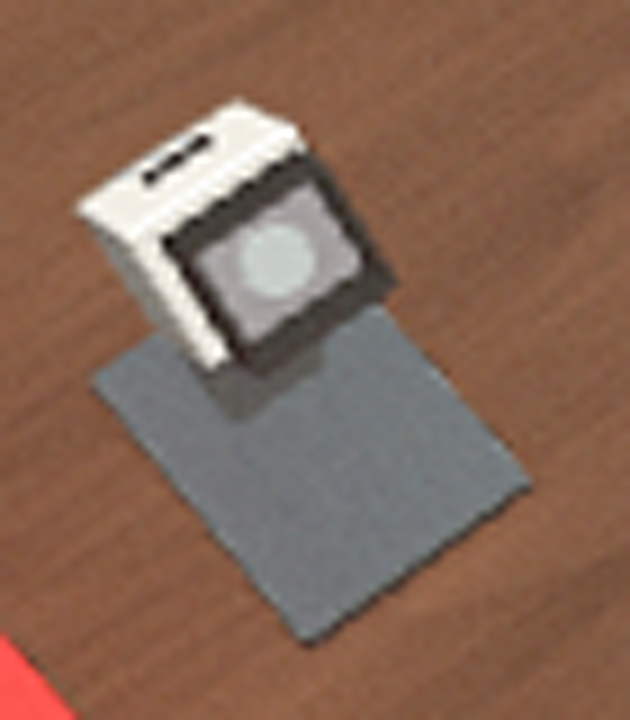

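View pics/t0r.png

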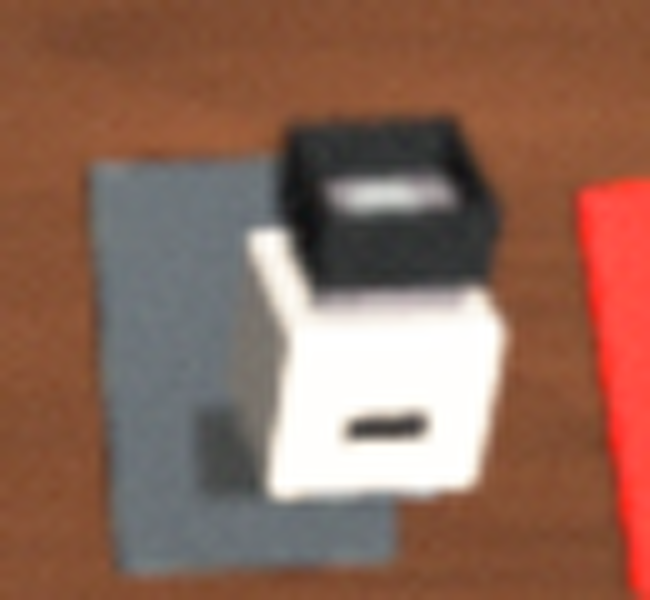

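Run:
```python
from h import *
s=np.load('scene0.npz');t=np.load('top0.npz')
def enh(p,u0,v0,w,h,sc,fn,g=0.45):
    q=cv2.resize(p[v0:v0+h,u0:u0+w],(w*sc,h*sc),interpolation=cv2.INTER_CUBIC).astype(float)/255
    cv2.imwrite(fn,(np.clip(q*1.0,0,1)**g*255).astype(np.uint8))
a=[]
enh(s['p'],125,215,40,40,15,'pics/s0h.png')
enh(t['p'],355,185,35,35,16,'pics/t0h.png')
A=cv2.imread('pics/s0h.png');B=cv2.imread('pics/t0h.png')
print(A.shape,B.shape)
```

```text
(600, 600, 3) (560, 560, 3)
```

View pics/s0h.png

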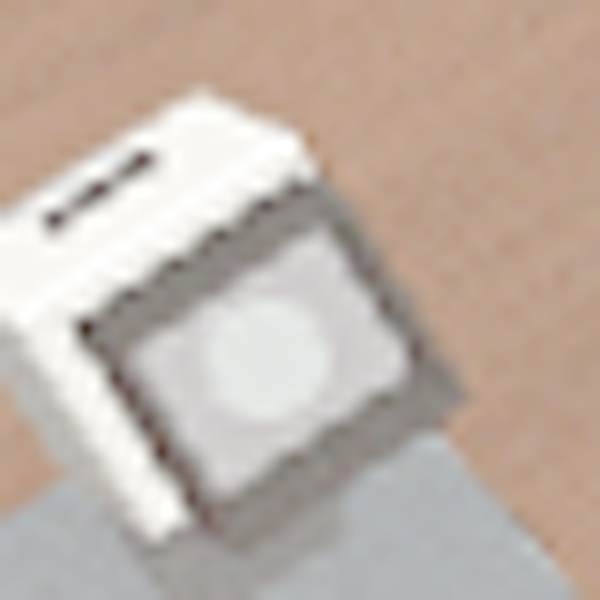

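View pics/t0h.png

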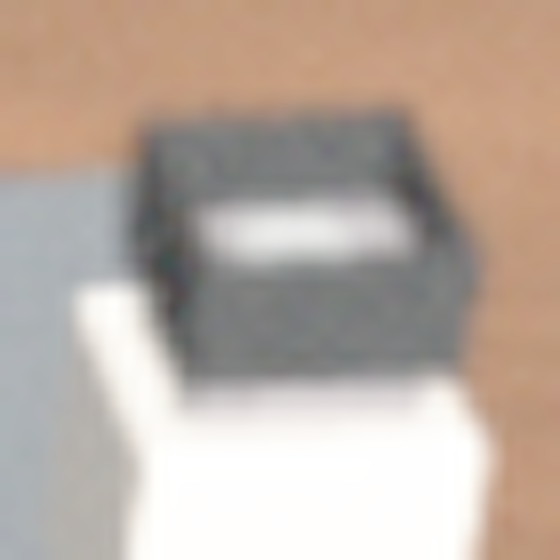

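```bash
cat >> h.py <<'E'
def ray(n,u,v,cal=None):
    c=cal or imaging.get_calibration(n)
    d=np.array([(u-c['cx'])/c['fx'],(v-c['cy'])/c['fy'],1.0])
    return c['pose'][:3,3],c['pose'][:3,:3]@d
def up(px,off,sc): return off+(px+0.5)/sc-0.5
def onz(n,u,v,z):
    o,d=ray(n,u,v); return o+d*(z-o[2])/d[2]
def proj(n,P):
    c=imaging.get_calibration(n); X=(np.atleast_2d(P)-c['pose'][:3,3])@c['pose'][:3,:3]
    return np.stack([X[:,0]/X[:,2]*c['fx']+c['cx'],X[:,1]/X[:,2]*c['fy']+c['cy']],1)
def tri(a,b):
    o1,d1=a;o2,d2=b
    A=np.stack([d1,-d2],1);k=np.linalg.lstsq(A,o2-o1,rcond=None)[0]
    p=o1+d1*k[0];q=o2+d2*k[1];return (p+q)/2,np.linalg.norm(p-q)
E
python3 - <<'E'
from h import *
sc={'u-':(82,325),'u+':(320,180),'l+':(465,395),'l-':(235,545)}
tp={'l+':(140,118),'l-':(405,112),'u-':(478,258),'u+':(185,270)}
C={}
for k in sc:
    a=ray('scene',up(sc[k][0],125,15),up(sc[k][1],215,15)); b=ray('top',up(tp[k][0],355,16),up(tp[k][1],185,16))
    p,g=tri(a,b); C[k]=p; print(k,p.round(4),'gap',g.round(4))
m=sum(C.values())/4; print('centre',m.round(4))
yv=(C['u+']+C['l+']-C['u-']-C['l-'])/2; zv=(C['u+']+C['u-']-C['l+']-C['l-'])/2
print('y',yv.round(4),np.linalg.norm(yv).round(4),'z',zv.round(4),np.linalg.norm(zv).round(4))
n=np.cross(yv,zv);n/=np.linalg.norm(n);print('n',n.round(3),'yaw',np.degrees(np.arctan2(n[1],n[0])),'elev',np.degrees(np.arcsin(n[2])), 'yaw y',np.degrees(np.arctan2(-yv[0],yv[1])))
print('foot reader')
for px in [(93,383),(308,645),(531,487)]:
    print('s',onz('scene',up(px[0],112,9),up(px[1],210,9),.004).round(4))
for px in [(92,165),(120,572),(395,562)]:
    print('t',onz('top',up(px[0],335,10),up(px[1],180,10),.004).round(4))
print('foot empty')
for px in [(60,462),(305,692),(578,463)]:
    print('s',onz('scene',up(px[0],190,12),up(px[1],190,12),.004).round(4))
for px in [(97,100),(515,60),(568,488),(138,525)]:
    print('t',onz('top',up(px[0],265,14),up(px[1],180,14),.004).round(4))
E
```

```text
u- [ 0.4658 -0.4051  0.2396] gap 0.0092
u+ [ 0.4645 -0.3454  0.2345] gap 0.0108
l+ [ 0.5025 -0.3462  0.1929] gap 0.0031
l- [ 0.5024 -0.4043  0.1932] gap 0.0037
centre [ 0.4838 -0.3752  0.215 ]
y [-0.0006  0.0589 -0.0026] 0.0589 z [-0.0373 -0.      0.044 ] 0.0577
n [0.762 0.036 0.646] yaw 2.719855908456011 elev 40.25762857527393 yaw y 0.5482510769335738
foot reader
s [ 0.3468 -0.4339  0.004 ]
s [ 0.5048 -0.4295  0.004 ]
s [ 0.504 -0.323  0.004]
t [ 0.5056 -0.3214  0.004 ]
t [ 0.3466 -0.3249  0.004 ]
t [ 0.3479 -0.4326  0.004 ]
foot empty
s [ 0.4361 -0.1656  0.004 ]
s [ 0.5548 -0.157   0.004 ]
s [ 0.5449 -0.0381  0.004 ]
t [ 0.5489 -0.0383  0.004 ]
t [ 0.5576 -0.1561  0.004 ]
t [ 0.4372 -0.1666  0.004 ]
t [ 0.4297 -0.0463  0.004 ]
```

```bash
cat >> h.py <<'E'
def Rz(a): return np.array([[np.cos(a),-np.sin(a),0],[np.sin(a),np.cos(a),0],[0,0,1]])
UP=np.array([-.4226,0,.9063]);OUT=np.array([.9063,0,.4226])
def stand_pts(S,yaw):
    R=Rz(yaw);S=np.asarray(S)
    def w(o,y,u): return S+R@(o*OUT+np.array([0,y,0])+u*UP)
    segs=[]
    for o,u in [(0,0),(.024,0),(.024,.012)]: segs.append((w(o,-.06,u),w(o,.06,u)))
    for s in (-1,1):
        for e in (-.009,.009): segs.append((w(0,s*.036+e,0),w(0,s*.036+e,.1)))
    return segs
def tab_pts(T,yaw,lean=np.radians(25),w_=.11,h_=.15,t_=.01):
    R=Rz(yaw);u=np.array([-np.sin(lean),0,np.cos(lean)]);o=np.array([np.cos(lean),0,np.sin(lean)])
    f=lambda a,b,c:np.asarray(T)+R@(a*o+np.array([0,b,0])+c*u)
    q=[f(a,b,c) for a in (0,t_) for b,c in ((-w_/2,0),(w_/2,0),(w_/2,h_),(-w_/2,h_))]
    return [(q[i],q[j]) for i,j in [(0,1),(1,2),(2,3),(3,0),(4,5),(5,6),(6,7),(7,4),(0,4),(1,5),(2,6),(3,7)]]
def overlay(n,p,segs,u0,v0,w,h,sc,fn,col=(0,255,0)):
    q=cv2.resize(p[v0:v0+h,u0:u0+w],(w*sc,h*sc),interpolation=cv2.INTER_CUBIC)
    for a,b in segs:
        k=(proj(n,np.stack([a,b]))+.5-np.array([u0,v0]))*sc-.5
        cv2.line(q,tuple(int(round(x)) for x in k[0]),tuple(int(round(x)) for x in k[1]),col,1,cv2.LINE_AA)
    cv2.imwrite(fn,q); return q
E
python3 - <<'E'
from h import *
s=np.load('scene0.npz');t=np.load('top0.npz')
# tablet origin estimate
y=np.radians(-12.8)
c=np.array([.5145,.39,.1235]); R=Rz(y)@np.stack([OUT,[0,1,0],UP],1)
T=c+R@np.array([-.010,-.0015,-.0775]); print('T meas',T.round(4))
k=(.045-T[2])/R[2,2]; T2=T+R[:,2]*k; print('T z45',T2.round(4))
# empty
cen=np.array([.492,-.102,0]); ye=np.radians(4.4)
for dx in (0.0,):
    S=cen+Rz(ye)@np.array([dx,0,.045])
    a=overlay('scene',s['p'],stand_pts(S,ye),190,190,60,60,10,'pics/o1.png')
    b=overlay('top',t['p'],stand_pts(S,ye),265,175,50,50,10,'pics/o2.png')
sg=tab_pts(T2,y)
a2=overlay('scene',s['p'],sg+stand_pts(T2,y),290,120,60,60,10,'pics/o3.png')
b2=overlay('top',t['p'],sg+stand_pts(T2,y),130,170,55,50,10,'pics/o4.png')
def pad(i,h=600,w=600):
    o=np.zeros((h,w,3),np.uint8);o[:i.shape[0],:i.shape[1]]=i[:h,:w];return o
cv2.imwrite('pics/oA.png',cv2.resize(np.hstack([pad(a),pad(b)]),(800,400)))
cv2.imwrite('pics/oB.png',cv2.resize(np.hstack([pad(a2),pad(b2)]),(800,400)))
E
```

```text
T meas [0.5373 0.3833 0.049 ]
T z45 [0.5391 0.3829 0.045 ]
```

View pics/oA.png

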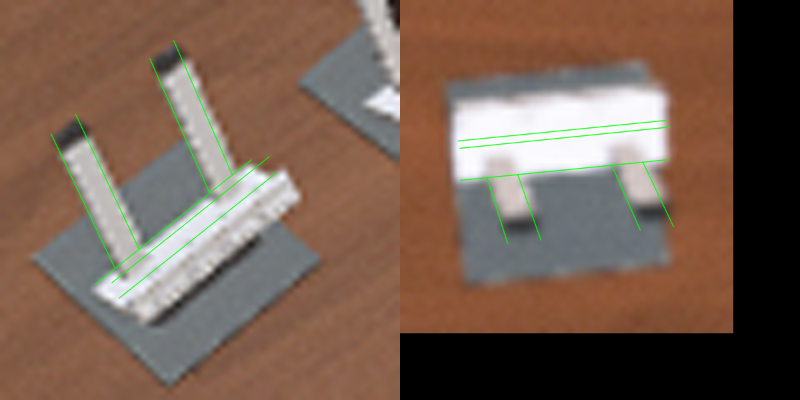

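View pics/oB.png

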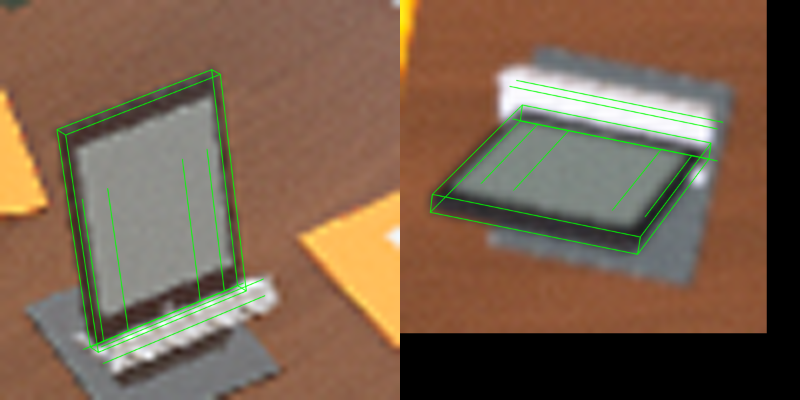

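Run:
```python
from h import *
k=20/3
for px in [(135,46),(333,88),(290,284),(89,244)]:
    print('t',onz('top',up(px[0],130,k),up(px[1],170,k),.004).round(4))
y=np.radians(-12.8)
P=np.array([onz('top',up(px[0],130,k),up(px[1],170,k),.004) for px in [(135,46),(333,88),(290,284),(89,244)]])
c=P.mean(0); print(c)
e=P[3]-P[0]; print(np.linalg.norm(P[1]-P[0]),np.linalg.norm(e)); 
d=np.array([.5391,.3829,0])-c; print('seat rel foot centre in stand frame',Rz(y).T@d)
# yaw from edges
print([np.degrees(np.arctan2(v[1],v[0])) for v in (P[0]-P[3],P[1]-P[2])],[np.degrees(np.arctan2(-v[0],v[1])) for v in (P[0]-P[1],P[3]-P[2])])
```

```text
t [0.5997 0.4376 0.004 ]
t [0.5723 0.3217 0.004 ]
t [0.4577 0.3474 0.004 ]
t [0.4838 0.4642 0.004 ]
[0.52838249 0.39272049 0.004     ]
0.11913876047495701 0.11894625624973576
seat rel foot centre in stand frame [ 0.01262689 -0.007202   -0.004     ]
[np.float64(-12.892516802852876), np.float64(-12.625663826611417)] [np.float64(-13.308537149830254), np.float64(-12.565341323950587)]
```

The poses are found to within a few mm:

| Object | Position (m) | Yaw |
|---|---|---|
| Larger tablet origin | (0.539, 0.383, 0.045) | -12.8° |
| Empty seat | (0.504, -0.101, 0.045) | 4.4° |
| Hood rim centre | (0.484, -0.375, 0.215) | about 1.4° |

The moves only offer shift and roll, but the tablet needs a tilted tool. The text says a pose out of reach is "approached as far as the arm can", so I'll move into free space above and check how the wrist behaves there.

Request:
{"method": "arm_command", "body": {"increments": [{"xyz": [0,0,-5],"roll": 0,"gripper": 1},{"xyz": [0,0,-10],"roll": 0,"gripper": 1},{"xyz": [0,0,-15],"roll": 0,"gripper": 1},{"xyz": [0,0,-20],"roll": 0,"gripper": 1},{"xyz": [0,0,-25],"roll": 0,"gripper": 1},{"xyz": [0,0,-30],"roll": 0,"gripper": 1},{"xyz": [0,0,-35],"roll": 0,"gripper": 1},{"xyz": [0,0,-40],"roll": 0,"gripper": 1},{"xyz": [0,0,-45],"roll": 0,"gripper": 1},{"xyz": [0,0,-50],"roll": 0,"gripper": 1},{"xyz": [0,0,-55],"roll": 0,"gripper": 1},{"xyz": [0,0,-60],"roll": 0,"gripper": 1},{"xyz": [0,0,-65],"roll": 0,"gripper": 1},{"xyz": [0,0,-70],"roll": 0,"gripper": 1}]}}

```text
time: 1.5
position: [0.1614, 0.4319, 0.6188]
tool_rot: [0.178, 0.984, 0.012, 0.002]
wrist_force: [0.5, 0.4, -0.3]
opening: 0.998
```

Run:
```python
from h import *
s=env.state()
for k,v in s.items(): print(k, np.round(v,5).tolist())
```

```text
time 1.5
q [1.08786, 0.2506, 0.27503, 0.00543, 2.5925, -0.1205]
qd [-0.02817, -0.12037, 0.00226, 8e-05, 0.13268, -0.02692]
tau [0.14486, -30.59149, -20.30018, 0.04219, -0.16542, 0.02355]
position [0.16142, 0.43188, 0.61884]
tool_rot [0.17792, 0.98397, 0.01162, 0.00216]
wrist_force [0.45572, 0.42215, -0.27383]
wrist_torque [-0.0266, 0.01507, 0.00774]
opening 0.99754
```

The elbow (q3) stopped at its limit of 0.27 and the tool tilted by about 1.3°. I'll check whether that tilt stays in the commanded pose.

Request:
{"method": "arm_command", "body": {"increments": [{"xyz": [0,0,0],"roll": 0,"gripper": 1},{"xyz": [0,0,0],"roll": 0,"gripper": 1},{"xyz": [0,0,0],"roll": 0,"gripper": 1}]}}

```text
time: 1.8
position: [0.1622, 0.4335, 0.6173]
tool_rot: [0.178, 0.984, 0.011, 0.002]
wrist_force: [1.1, 0.5, -1.1]
opening: 0.997
```

Run:
```python
from h import *
s=env.state()
for k in ('time','q','qd','position','tool_rot'): print(k, np.round(s[k],5).tolist())
```

```text
time 1.8
q [1.08806, 0.25351, 0.27567, 0.00543, 2.59119, -0.12029]
qd [0.00113, 0.00932, -0.00049, -0.00059, 0.0013, -0.0006]
position [0.16219, 0.43354, 0.6173]
tool_rot [0.17793, 0.98398, 0.01054, 0.00182]
```

The commanded pose keeps the tilt that arises at the reach limit, so tilt can be built up step by step in free space. I'll go to a heading of about -15° (near the large tablet's own heading), high up, with the tool rolled to match.

Request:
{"method": "arm_command", "body": {"increments": [{"xyz": [-3.8,-3.0,1],"roll": 0.12,"gripper": 1},{"xyz": [-7.6,-6.0,2],"roll": 0.24,"gripper": 1},{"xyz": [-11.4,-9.1,3],"roll": 0.36,"gripper": 1},{"xyz": [-15.2,-12.1,4],"roll": 0.48,"gripper": 1},{"xyz": [-19,-15.1,5],"roll": 0.6,"gripper": 1},{"xyz": [-22.8,-18.1,5],"roll": 0.72,"gripper": 1},{"xyz": [-26.6,-21.1,5],"roll": 0.84,"gripper": 1},{"xyz": [-30.4,-24.1,5],"roll": 0.96,"gripper": 1},{"xyz": [-34.2,-27.2,5],"roll": 1.08,"gripper": 1},{"xyz": [-38,-30.2,5],"roll": 1.2,"gripper": 1},{"xyz": [-41.8,-33.2,5],"roll": 1.32,"gripper": 1},{"xyz": [-45.2,-36.3,5],"roll": 1.43,"gripper": 1},{"xyz": [-45.2,-36.3,5],"roll": 1.43,"gripper": 1}]}}

```text
time: 3.1
position: [0.4626, -0.0691, 0.5545]
tool_rot: [0.782, 0.623, 0.007, -0.009]
wrist_force: [0.8, -0.3, -1.0]
opening: 0.999
```

```bash
cat >> h.py <<'E'
from scipy.spatial.transform import Rotation as Ro
import json
def rep():
    s=env.state(); R=Ro.from_quat(s['tool_rot']).as_matrix(); z=R[:,2]
    print('t %.2f'%s['time'],'q',np.round(s['q'],4).tolist(),'pos',np.round(s['position'],4).tolist())
    print(' tilt %.2f @ %.1f'%(np.degrees(np.arccos(-z[2])),np.degrees(np.arctan2(z[1],z[0]))),'toolx',R[:,0].round(3),'tooly',R[:,1].round(3),'toolz',z.round(3))
    print(' yaxis elev %.1f head %.1f'%(np.degrees(np.arcsin(R[2,1])),np.degrees(np.arctan2(R[1,1],R[0,1]))),'F',np.round(s['wrist_force'],2).tolist(),'open %.3f'%s['opening'])
    open('log.jsonl','a').write(json.dumps(dict(q=list(map(float,s['q'])),p=list(map(float,s['position'])),o=list(map(float,s['tool_rot']))))+'\n')
    return s,R
E
python3 -c "
from h import *
rep()"
```

```text
t 3.10 q [-0.2862, 0.1321, 0.5929, 0.0335, 2.424, -0.0354] pos [0.4626, -0.0691, 0.5545]
 tilt 1.34 @ 92.8 toolx [0.224 0.974 0.022] tooly [ 0.975 -0.224 -0.006] toolz [-0.001  0.023 -1.   ]
 yaxis elev -0.4 head -12.9 F [0.77, -0.25, -1.0] open 0.999
```

```bash
cat > fk.py <<'E'
import numpy as np, json
from scipy.spatial.transform import Rotation as Ro
from scipy.optimize import least_squares
D=[(dict(q=[1.1099,.0879,1.3722,0,1.6836,-.1031],p=[.1924,.5147,.2043])),
   (dict(q=[1.08806,.25351,.27567,.00543,2.59119,-.12029],p=[.16219,.43354,.6173])),
   (dict(q=[1.08786,.2506,.27503,.00543,2.5925,-.1205],p=[.16142,.43188,.61884]))]
D+=[json.loads(l) for l in open('log.jsonl')]
def fk(q,L):
    L1,L2,L3,a,h,d,e,d2=L
    r=Ro.from_euler('z',q[0]).as_matrix()
    p=np.array([0,0,h])+r@np.array([a,d,0])
    R=r@Ro.from_euler('y',q[1]).as_matrix(); p=p+R@np.array([0,0,L1])
    R=R@Ro.from_euler('y',q[2]).as_matrix(); p=p+R@np.array([e,0,L2])
    R=R@Ro.from_euler('z',q[3]).as_matrix()@Ro.from_euler('y',q[4]).as_matrix(); p=p+R@np.array([0,d2,L3])
    R=R@Ro.from_euler('z',q[5]).as_matrix()
    return p,R
if __name__=='__main__':
    def f(L): return np.concatenate([fk(x['q'],np.append(L,0))[0]-x['p'] for x in D]+[1e-3*(np.array(L)-[.43,.4,.25,0,.2,.05,0])])
    s=least_squares(f,[.43,.4,.25,0,.2,.05,0]); print(s.x.round(4),np.abs(s.fun).max())
    for x in D:
        p,R=fk(x['q'],np.append(s.x,0)); print((p-x['p']).round(4), Ro.from_matrix(R).as_quat().round(3), x.get('o'))
E
python3 fk.py
```

```text
[ 4.491e-01  4.999e-01  3.506e-01 -1.000e-04  1.524e-01  5.660e-02
  1.007e-01] 0.00010070188043882305
[-0.  0.  0.] [-0.57   0.822 -0.001 -0.001] None
[-0. -0. -0.] [-0.57   0.822  0.006  0.009] None
[ 0. -0.  0.] [-0.57   0.822  0.007  0.01 ] None
[-0. -0. -0.] [ 0.113  0.994  0.012 -0.002] [0.7821581962240356, 0.6229706403156651, 0.006811495610931238, -0.009473167991511992]
```

Request:
{"method": "arm_command", "body": {"increments": [{"xyz": [0,-50,-50],"roll": 0,"gripper": 1},{"xyz": [0,-50,-50],"roll": 0,"gripper": 1},{"xyz": [0,-50,-50],"roll": 0,"gripper": 1},{"xyz": [0,-50,-50],"roll": 0,"gripper": 1},{"xyz": [0,-50,-50],"roll": 0,"gripper": 1},{"xyz": [0,-50,-50],"roll": 0,"gripper": 1},{"xyz": [0,-50,-50],"roll": 0,"gripper": 1},{"xyz": [0,-50,-50],"roll": 0,"gripper": 1}]}}

```text
time: 3.9
position: [0.2282, -0.0103, 0.6483]
tool_rot: [0.779, 0.627, 0.021, 0.013]
wrist_force: [-0.5, -0.1, -0.2]
opening: 1.001
```

```bash
python3 -c "
from h import *
rep()" && python3 fk.py
```

```text
t 3.90 q [-0.3299, -0.2276, 0.6703, 0.0463, 2.6544, -0.0729] pos [0.2282, -0.0103, 0.6483]
 tilt 2.81 @ 7.3 toolx [0.213 0.977 0.017] tooly [ 0.976 -0.214  0.046] toolz [ 0.049  0.006 -0.999]
 yaxis elev 2.6 head -12.4 F [-0.53, -0.15, -0.23] open 1.001
[ 4.490e-01  4.999e-01  3.508e-01 -1.000e-04  1.528e-01  5.660e-02
  1.007e-01] 0.00010083937702797896
[-0.  0.  0.] [-0.57   0.822 -0.001 -0.001] None
[-0. -0. -0.] [-0.57   0.822  0.006  0.009] None
[ 0. -0.  0.] [-0.57   0.822  0.007  0.01 ] None
[ 0.  0. -0.] [ 0.113  0.994  0.012 -0.002] [0.7821581962240356, 0.6229706403156651, 0.006811495610931238, -0.009473167991511992]
[-0.  0.  0.] [0.108 0.994 0.006 0.024] [0.7788191769887622, 0.6267683839762281, 0.020919233392441543, 0.012824510776121775]
```

```bash
cat > sim.py <<'E'
import numpy as np
from scipy.spatial.transform import Rotation as Ro
from scipy.optimize import least_squares
from fk import fk
L=[.449,.4999,.3508,0,.1528,.0566,.1007,0]
# yaw offset of the tool
def fkk(q):
    p,R=fk(q,L); return p,R@OFF
q3=[-0.2862,0.1321,0.5929,0.0335,2.424,-0.0354]
p_,R_=fk(q3,L); Ro_obs=Ro.from_quat([0.7821581962240356,0.6229706403156651,0.006811495610931238,-0.009473167991511992]).as_matrix()
OFF=R_.T@Ro_obs
OFF=Ro.from_euler('z',np.arctan2(OFF[1,0],OFF[0,0])).as_matrix()
lo=np.array([-3.1,-.76,.27,-1.08,.17,-2.57]);hi=np.array([3.1,2.03,2.55,4.22,2.65,2.57])
def solve(q,pt,Rt,w):
    q=np.clip(q,lo+1e-6,hi-1e-6)
    def f(x):
        p,R=fkk(x); return np.concatenate([p-pt,w*(Ro.from_matrix(Rt@R.T).as_rotvec()),1e-4*(x-q)])
    return least_squares(f,q,bounds=(lo,hi)).x
def call(q,rows,w,maxp=.05,maxr=.15,trace=False):
    p0,R0=fkk(q)
    for sh,roll in rows:
        pg=p0+R0@(np.array(sh)/100); Rg=R0@Ro.from_euler('z',roll).as_matrix()
        p,R=fkk(q); d=pg-p; n=np.linalg.norm(d); rv=Ro.from_matrix(Rg@R.T).as_rotvec(); m=np.linalg.norm(rv)
        s=min(1,maxp/max(n,1e-9),maxr/max(m,1e-9)) if False else None
        pt=p+d*min(1,maxp/max(n,1e-9)); Rt=Ro.from_rotvec(rv*min(1,maxr/max(m,1e-9))).as_matrix()@R
        q=solve(q,pt,Rt,w)
        if trace: print(np.round(q,3),tilt(q))
    return q
def tilt(q):
    p,R=fkk(q); z=R[:,2]; return 'p %s tilt %.1f @ %.0f'%(p.round(3),np.degrees(np.arccos(-z[2])),np.degrees(np.arctan2(z[1],z[0])))
if __name__=='__main__':
    print(np.degrees(np.arctan2(OFF[1,0],OFF[0,0])))
    q0=[1.11,.087,1.371,0,1.684,-.103]
    for w in (.1,.3,.6,1.,2.):
        a=call(q0,[((0,0,-5*(i+1)),0) for i in range(14)],w)
        b=call(q3,[((0,-50,-50),0)]*8,w)
        print(w,a.round(3),tilt(a)); print('   ',b.round(3),tilt(b))
    print('obs [1.088 .2535 .2757 .0054 2.5912 -.1203]; [-.33 -.2276 .6703 .0463 2.6544 -.0729] p .228 -.0103 .6483 tilt 2.8@7')
E
python3 sim.py
```

```text
89.9986663268386
0.1 [ 0.994  0.027  0.27   0.188  1.905 -0.067] p [0.191 0.511 0.845] tilt 54.2 @ 70
    [-0.287 -0.25   0.27  -0.067  2.558 -0.106] p [ 0.191 -0.011  0.789] tilt 32.2 @ -20
0.3 [ 1.082  0.228  0.27   0.024  2.539 -0.11 ] p [0.164 0.44  0.632] tilt 6.0 @ 70
    [-0.334 -0.22   0.568  0.027  2.65  -0.082] p [ 0.226 -0.014  0.679] tilt 8.2 @ -14
0.6 [ 1.088  0.253  0.27   0.006  2.595 -0.12 ] p [0.161 0.432 0.62 ] tilt 1.3 @ 70
    [-0.336 -0.22   0.679  0.043  2.65  -0.072] p [ 0.233 -0.014  0.644] tilt 2.2 @ 13
1.0 [ 1.089e+00  2.580e-01  2.700e-01  2.000e-03  2.606e+00 -1.220e-01] p [0.161 0.43  0.617] tilt 0.5 @ 70
    [-0.336 -0.219  0.704  0.045  2.65  -0.07 ] p [ 0.235 -0.014  0.636] tilt 1.3 @ 54
2.0 [ 1.089  0.26   0.27   0.     2.61  -0.123] p [0.161 0.43  0.616] tilt 0.1 @ 71
    [-0.335 -0.219  0.715  0.046  2.65  -0.07 ] p [ 0.236 -0.014  0.632] tilt 1.3 @ 84
obs [1.088 .2535 .2757 .0054 2.5912 -.1203]; [-.33 -.2276 .6703 .0463 2.6544 -.0729] p .228 -.0103 .6483 tilt 2.8@7
```

```bash
cat > srch.py <<'E'
from sim import *
import itertools,sys
w=.55
def tl(q):
    p,R=fkk(q);return np.degrees(np.arccos(-R[2,2]))
def sgn(q):
    p,R=fkk(q); h=np.arctan2(p[1],p[0]); z=R[:,2]; return np.degrees(np.arctan2(z[0]*np.cos(h)+z[1]*np.sin(h),-z[2]))
if __name__=='__main__':
    R0=Ro.from_euler('x',np.pi).as_matrix()
    # tool x,y axes: y outward heading 0 -> use orientation with tool y = +x
    Rt=np.stack([[0,1,0],[1,0,0],[0,0,-1]],1).astype(float)
    best=[]
    for r,z in itertools.product((.3,.4,.5,.6,.7,.76),(.2,.35,.5,.6)):
        q=solve([0,.2,1.,0,1.9,0],np.array([r,.057,z]),Rt,w)
        if np.linalg.norm(fkk(q)[0]-[r,.057,z])>.01: continue
        for a in range(0,360,30):
            dy,dz=np.cos(np.radians(a)),np.sin(np.radians(a))
            for n in (4,10):
                b=call(q,[((0,100*dy,-100*dz),0)]*n,w)
                best.append((sgn(b),r,z,a,n,fkk(b)[0].round(2).tolist(),b.round(2).tolist()))
    best.sort(key=lambda t:t[0])
    for b in best[:6]: print(b)
    print()
    for b in best[-10:]: print(b)
E
time timeout 500 python3 srch.py
```

```text
(np.float64(-2.694068262692881), 0.6, 0.2, 180, 10, [0.16, 0.09, 0.21], [0.2, -0.76, 1.97, -0.01, 1.98, 0.19])
(np.float64(-2.686534383136291), 0.3, 0.2, 180, 4, [0.16, 0.09, 0.21], [0.2, -0.76, 1.97, -0.01, 1.98, 0.19])
(np.float64(-2.631446668918797), 0.5, 0.5, 210, 10, [0.14, 0.1, 0.28], [0.3, -0.76, 1.83, -0.02, 2.11, 0.29])
(np.float64(-2.6308903267907224), 0.5, 0.2, 180, 10, [0.13, 0.13, 0.22], [0.53, -0.76, 1.94, -0.01, 2.0, 0.52])
(np.float64(-2.597103467220454), 0.5, 0.35, 210, 10, [0.16, 0.1, 0.1], [0.29, -0.76, 2.18, -0.01, 1.76, 0.28])
(np.float64(-2.3579368842437485), 0.4, 0.35, 210, 10, [0.12, 0.16, 0.12], [0.65, -0.76, 2.14, -0.01, 1.8, 0.65])

(np.float64(2.9992029510718115), 0.3, 0.35, 90, 10, [0.31, 0.06, 0.66], [0.01, -0.03, 0.47, -0.0, 2.65, 0.01])
(np.float64(3.0098601080896534), 0.3, 0.6, 90, 10, [0.31, 0.06, 0.66], [0.01, -0.02, 0.46, -0.0, 2.65, 0.01])
(np.float64(3.0102147135524624), 0.3, 0.5, 90, 10, [0.31, 0.06, 0.66], [0.01, -0.03, 0.46, -0.0, 2.65, 0.01])
(np.float64(3.0111128426483957), 0.76, 0.35, 30, 10, [0.79, 0.04, 0.33], [-0.02, 0.72, 0.27, 0.0, 2.1, -0.02])
(np.float64(3.026394919874112), 0.6, 0.2, 0, 10, [0.89, 0.05, 0.13], [-0.01, 0.97, 0.27, 0.0, 1.85, -0.01])
(np.float64(3.099336282561436), 0.7, 0.2, 0, 10, [0.9, 0.04, 0.1], [-0.02, 0.99, 0.27, 0.0, 1.83, -0.01])
(np.float64(3.130636314397498), 0.76, 0.2, 0, 10, [0.91, 0.04, 0.09], [-0.02, 1.01, 0.27, 0.0, 1.81, -0.02])
(np.float64(3.15816503608844), 0.76, 0.35, 0, 10, [0.87, 0.04, 0.19], [-0.02, 0.9, 0.27, 0.0, 1.92, -0.02])
(np.float64(3.1862795564187265), 0.5, 0.6, 90, 10, [0.39, 0.04, 0.66], [-0.03, 0.15, 0.29, 0.0, 2.65, -0.03])
(np.float64(3.190032841114522), 0.5, 0.6, 120, 10, [0.27, 0.06, 0.66], [0.0, -0.12, 0.56, -0.0, 2.65, -0.0])
real	1m21.834s
user	1m18.007s
sys	0m0.237s
```

```bash
cat > greedy.py <<'E'
from sim import *
from srch import tl
w=.55
def tv(q):
    p,R=fkk(q); z=R[:,2]; t=np.degrees(np.arccos(-z[2])); n=np.hypot(z[0],z[1]); return t*z[:2]/max(n,1e-9)
q=np.array([-0.3299,-0.2276,0.6703,0.0463,2.65,-0.0729])
u=np.array([np.cos(np.radians(-14)),np.sin(np.radians(-14))])
for n in (3,):
  for it in range(9):
    c=[]
    for a in range(0,360,20):
        dy,dz=np.cos(np.radians(a)),np.sin(np.radians(a))
        b=call(q,[((0,100*dy,-100*dz),0)]*n,w)
        c.append((tv(b)@u,a,b))
    c.sort(key=lambda t:-t[0]); print(it,[(round(float(x[0]),1),x[1]) for x in c[:4]],tilt(c[0][2]),c[0][2].round(2))
    q=c[0][2]
E
time timeout 300 python3 greedy.py
```

```text
0 [(5.9, 100), (5.8, 80), (5.8, 120), (5.5, 60)] p [ 0.228 -0.003  0.666] tilt 5.9 @ -7 [-0.29 -0.22  0.61  0.04  2.65 -0.04]
1 [(8.9, 100), (8.8, 80), (8.8, 120), (8.5, 60)] p [0.22  0.009 0.682] tilt 8.9 @ -11 [-0.23 -0.23  0.57  0.02  2.65 -0.  ]
2 [(11.9, 100), (11.9, 80), (11.8, 120), (11.6, 60)] p [0.205 0.024 0.697] tilt 11.9 @ -12 [-0.13 -0.24  0.53 -0.03  2.65  0.05]
3 [(15.0, 100), (14.9, 80), (14.8, 120), (14.6, 60)] p [0.184 0.043 0.711] tilt 15.0 @ -12 [ 0.05 -0.26  0.5  -0.14  2.65  0.14]
4 [(18.0, 100), (18.0, 80), (17.7, 60), (17.5, 120)] p [0.157 0.059 0.723] tilt 18.1 @ -10 [ 0.35 -0.27  0.47 -0.34  2.65  0.24]
5 [(21.2, 80), (20.9, 100), (20.8, 60), (20.0, 120)] p [0.167 0.064 0.745] tilt 21.2 @ -9 [ 0.46 -0.21  0.35 -0.46  2.65  0.23]
6 [(24.4, 100), (24.1, 80), (23.5, 120), (22.8, 60)] p [0.135 0.073 0.759] tilt 24.6 @ -7 [ 1.01 -0.2   0.32 -0.93  2.65  0.32]
7 [(26.0, 80), (25.8, 40), (25.8, 60), (25.7, 100)] p [0.128 0.062 0.769] tilt 26.2 @ -6 [ 1.13 -0.19  0.27 -1.08  2.65  0.28]
8 [(27.4, 40), (27.3, 60), (27.2, 20), (26.9, 0)] p [0.184 0.037 0.775] tilt 27.7 @ -5 [-0.39 -0.25  0.27  0.28  2.64  0.1 ]
real	0m18.830s
user	0m16.953s
sys	0m0.224s
```

```bash
cat > g2.py <<'E'
from sim import *
from greedy import tv
E
sed -i 's/^q=np.array/if __name__!="__main__": raise SystemExit\nq=np.array/' greedy.py
python3 - <<'E'
import sys; sys.argv=['x']
exec(open('sim.py').read().split("if __name__")[0])
w=.55
q0=np.array([-0.3299,-0.2276,0.6703,0.0463,2.65,-0.0729])
for a,n,x in [(60,3,0),(70,3,0),(60,2,0),(45,3,0),(60,3,-20),(45,4,0)]:
    q=q0.copy(); print(a,n,x)
    dy,dz=np.cos(np.radians(a)),np.sin(np.radians(a))
    for it in range(8):
        q=call(q,[((x,100*dy,-100*dz),0)]*n,w)
        if it>3: print('  ',it,tilt(q),q.round(2))
E
```

```text
60 3 0
   4 p [ 0.369 -0.058  0.698] tilt 13.1 @ -7 [-0.36  0.06  0.27  0.1   2.58 -0.05]
   5 p [ 0.368 -0.062  0.705] tilt 14.9 @ -7 [-0.38  0.05  0.27  0.12  2.56 -0.06]
   6 p [ 0.365 -0.065  0.712] tilt 16.7 @ -8 [-0.41  0.04  0.27  0.14  2.55 -0.06]
   7 p [ 0.36  -0.068  0.72 ] tilt 18.6 @ -8 [-0.43  0.02  0.27  0.16  2.53 -0.07]
70 3 0
   4 p [ 0.304 -0.039  0.72 ] tilt 13.8 @ -8 [-0.38 -0.02  0.27  0.12  2.65 -0.05]
   5 p [ 0.29  -0.04   0.728] tilt 15.5 @ -8 [-0.42 -0.04  0.27  0.16  2.65 -0.06]
   6 p [ 0.276 -0.042  0.735] tilt 17.1 @ -8 [-0.48 -0.07  0.27  0.2   2.65 -0.07]
   7 p [ 0.261 -0.042  0.743] tilt 18.8 @ -9 [-0.55 -0.1   0.27  0.27  2.65 -0.08]
60 2 0
   4 p [ 0.352 -0.047  0.703] tilt 12.7 @ -7 [-0.34  0.05  0.27  0.09  2.61 -0.04]
   5 p [ 0.354 -0.051  0.708] tilt 14.4 @ -7 [-0.36  0.04  0.27  0.11  2.59 -0.04]
   6 p [ 0.354 -0.054  0.714] tilt 16.2 @ -8 [-0.38  0.03  0.27  0.13  2.57 -0.05]
   7 p [ 0.352 -0.057  0.72 ] tilt 18.0 @ -8 [-0.4   0.01  0.27  0.15  2.55 -0.05]
45 3 0
   4 p [ 0.473 -0.083  0.652] tilt 12.2 @ -6 [-0.33  0.2   0.27  0.07  2.47 
[... 239 characters left out ...]
.1   2.35 -0.05]
60 3 -20
   4 p [ 0.347 -0.155  0.695] tilt 13.0 @ -14 [-0.65  0.07  0.27  0.17  2.58 -0.28]
   5 p [ 0.343 -0.17   0.7  ] tilt 14.8 @ -16 [-0.71  0.07  0.27  0.2   2.56 -0.31]
   6 p [ 0.338 -0.182  0.706] tilt 16.6 @ -17 [-0.76  0.06  0.27  0.23  2.54 -0.33]
   7 p [ 0.331 -0.191  0.713] tilt 18.5 @ -18 [-0.82  0.04  0.27  0.27  2.53 -0.35]
45 4 0
   4 p [ 0.504 -0.095  0.638] tilt 12.9 @ -6 [-0.33  0.23  0.27  0.07  2.42 -0.05]
   5 p [ 0.519 -0.103  0.64 ] tilt 15.2 @ -7 [-0.34  0.23  0.27  0.08  2.38 -0.06]
   6 p [ 0.53  -0.109  0.645] tilt 17.5 @ -8 [-0.35  0.23  0.27  0.09  2.34 -0.06]
   7 p [ 0.535 -0.113  0.654] tilt 19.9 @ -8 [-0.36  0.22  0.27  0.1   2.31 -0.06]
```

Run:
```python
exec(open('sim.py').read().split("if __name__")[0])
w=.55
q0=np.array([-0.3299,-0.2276,0.6703,0.0463,2.65,-0.0729])
for a,n,x,r in [(60,6,0,2.4),(80,6,0,2.4),(45,8,0,2.4),(45,8,0,-2.4),(30,10,0,-2.4)]:
    q=q0.copy(); print(a,n,x,r)
    dy,dz=np.cos(np.radians(a)),np.sin(np.radians(a))
    call(q,[((x,100*dy,-100*dz),r)]*n,w,trace=True)
```

```text
60 6 0 2.4
[-0.312 -0.159  0.57   0.044  2.65   0.093] p [ 0.257 -0.016  0.665] tilt 4.7 @ -3
[-0.299 -0.096  0.474  0.037  2.65   0.252] p [ 0.281 -0.021  0.678] tilt 6.5 @ -8
[-0.287 -0.038  0.385  0.026  2.65   0.404] p [ 0.303 -0.026  0.69 ] tilt 8.3 @ -12
[-0.277  0.014  0.302  0.011  2.65   0.55 ] p [ 0.323 -0.031  0.7  ] tilt 10.0 @ -14
[-2.790e-01  3.300e-02  2.700e-01  2.000e-03  2.649e+00  6.890e-01] p [ 0.329 -0.035  0.704] tilt 10.8 @ -16
[-0.281  0.035  0.27  -0.008  2.634  0.828] p [ 0.335 -0.039  0.705] tilt 11.7 @ -17
80 6 0 2.4
[-0.315 -0.191  0.596  0.043  2.65   0.09 ] p [ 0.243 -0.012  0.664] tilt 5.1 @ -5
[-0.3   -0.157  0.525  0.033  2.65   0.246] p [ 0.254 -0.014  0.678] tilt 7.1 @ -10
[-0.285 -0.126  0.459  0.016  2.65   0.397] p [ 0.264 -0.016  0.692] tilt 9.1 @ -14
[-0.269 -0.098  0.397 -0.007  2.65   0.541] p [ 0.272 -0.018  0.703] tilt 11.0 @ -16
[-0.253 -0.072  0.341 -0.036  2.65   0.68 ] p [ 0.279 -0.02   0.714] tilt 12.8 @ -19
[-0.237 -0.049  0.291 -0.07   2.65   0.814] p [ 0.284 -0.022  0.723] tilt 14.4 @ -21
45 8 0 2.4
[-0.311 -0.139  0.557  0.044  2.
[... 1481 characters left out ...]
 [ 0.314 -0.029  0.671] tilt 4.9 @ -2
[-0.292  0.067  0.319  0.054  2.65  -0.478] p [ 0.352 -0.038  0.677] tilt 6.2 @ -3
[-0.298  0.118  0.27   0.068  2.634 -0.62 ] p [ 0.38  -0.045  0.675] tilt 7.1 @ -2
[-0.304  0.139  0.27   0.081  2.595 -0.766] p [ 0.404 -0.052  0.669] tilt 8.2 @ -0
[-0.311  0.158  0.27   0.095  2.558 -0.911] p [ 0.426 -0.058  0.663] tilt 9.3 @ 1
[-0.317  0.176  0.27   0.109  2.524 -1.056] p [ 0.447 -0.064  0.657] tilt 10.3 @ 3
[-0.323  0.193  0.27   0.123  2.492 -1.201] p [ 0.465 -0.069  0.652] tilt 11.3 @ 4
[-0.327  0.209  0.27   0.135  2.464 -1.347] p [ 0.483 -0.073  0.646] tilt 12.1 @ 5
[-0.331  0.224  0.27   0.144  2.44  -1.492] p [ 0.498 -0.077  0.641] tilt 12.8 @ 6
```

My model of the interface's IK matches the observed moves: weighted least squares, with each row capped at 5 cm and 8.6°. It predicts that pushing up while rolling builds about 2° of tilt per row. I'll test that in free space.

Request:
{"method": "arm_command", "body": {"increments": [{"xyz": [0,9,-100],"roll": 2.4,"gripper": 1},{"xyz": [0,9,-100],"roll": 2.4,"gripper": 1},{"xyz": [0,9,-100],"roll": 2.4,"gripper": 1},{"xyz": [0,9,-100],"roll": 2.4,"gripper": 1},{"xyz": [0,9,-100],"roll": 2.4,"gripper": 1},{"xyz": [0,9,-100],"roll": 2.4,"gripper": 1},{"xyz": [0,9,-100],"roll": 2.4,"gripper": 1}]}}

```text
time: 4.6
position: [0.2757, -0.0209, 0.7204]
tool_rot: [0.982, 0.148, 0.103, 0.063]
wrist_force: [-0.5, -0.5, 0.0]
opening: 1.002
```

Run:
```python
from h import *
s,R=rep()
exec(open('sim.py').read().split("if __name__")[0])
w=.55
q0=np.array([-0.3299,-0.2276,0.6703,0.0463,2.65,-0.0729])
b=call(q0,[((0,9,-100),2.4)]*7,w); print('pred',b.round(3),tilt(b))
q=np.clip(np.array(s['q']),lo,hi)
p,Rm=fkk(q); print('fk err',(p-s['position']).round(4),Ro.from_matrix(Rm.T@R).magnitude())
for name,dw,n,r in [('up',(0,0,1),7,-2.4),('upout',(.3,-.1,1),7,-2.4),('up',(0,0,1),9,-2.4),('upout2',(.6,-.15,1),8,-2.4)]:
    t=R.T@(np.array(dw)/np.linalg.norm(dw))*100
    b=call(q,[(tuple(t),r)]*n,w); print(name,n,t.round(0),b.round(3),tilt(b))
```

```text
t 4.60 q [-0.2291, -0.0654, 0.312, -0.0875, 2.6543, 0.9609] pos [0.2757, -0.0209, 0.7204]
 tilt 13.89 @ -22.9 toolx [0.935 0.303 0.184] tooly [ 0.277 -0.948  0.154] toolz [ 0.221 -0.094 -0.971]
 yaxis elev 8.9 head -73.7 F [-0.51, -0.47, 0.02] open 1.002
pred [-0.206 -0.07   0.286 -0.123  2.65   0.943] p [ 0.27  -0.019  0.73 ] tilt 16.0 @ -24
fk err [ 0.0015 -0.0005  0.0005] 0.0043227194669373
up 7 [ 18.  15. -97.] [-0.471 -0.148  0.27   0.178  2.632 -0.083] p [ 0.24  -0.024  0.756] tilt 22.3 @ -14
upout 7 [ 41.  32. -85.] [-0.409 -0.065  0.27   0.111  2.546 -0.089] p [ 0.309 -0.049  0.746] tilt 22.5 @ -14
up 9 [ 18.  15. -97.] [-0.587 -0.165  0.27   0.312  2.636 -0.368] p [ 0.233 -0.024  0.76 ] tilt 23.3 @ -12
upout2 8 [ 59.  39. -70.] [-0.354  0.01   0.27   0.083  2.452 -0.214] p [ 0.381 -0.061  0.733] tilt 23.6 @ -13
```

Reality matches the model. Next comes the second push, up and outward, while rolling back.

Request:
{"method": "arm_command", "body": {"increments": [{"xyz": [59,39,-70],"roll": -2.4,"gripper": 1},{"xyz": [59,39,-70],"roll": -2.4,"gripper": 1},{"xyz": [59,39,-70],"roll": -2.4,"gripper": 1},{"xyz": [59,39,-70],"roll": -2.4,"gripper": 1},{"xyz": [59,39,-70],"roll": -2.4,"gripper": 1},{"xyz": [59,39,-70],"roll": -2.4,"gripper": 1},{"xyz": [59,39,-70],"roll": -2.4,"gripper": 1},{"xyz": [59,39,-70],"roll": -2.4,"gripper": 1},{"xyz": [59,39,-70],"roll": -2.4,"gripper": 1}]}}

```text
time: 5.5
position: [0.3003, -0.0535, 0.7173]
tool_rot: [0.669, 0.735, 0.053, 0.101]
wrist_force: [-0.0, -0.3, -0.0]
opening: 0.997
```

```bash
cat > plan.py <<'E'
from h import *
exec(open('sim.py').read().split("if __name__")[0])
W=.55
YT=np.radians(-12.8)
def tabR(yaw,lean): # tablet axes as columns
    l=np.radians(lean) if lean>1.6 else lean
    return Rz(yaw)@np.stack([[np.cos(l),0,np.sin(l)],[0,1,0],[-np.sin(l),0,np.cos(l)]],1)
def best_roll(R,xt,sign=1):
    # roll about tool z that brings tool y as near as possible to sign*xt
    d=R.T@(sign*xt); return np.arctan2(-d[0],d[1]), np.degrees(np.arcsin(abs(d[2])/np.linalg.norm(d)))
E
python3 - <<'E'
from plan import *
s,R=rep()
T=tabR(YT,25)
print('roll to align y with +xt',best_roll(R,T[:,0]),'in-plane',np.degrees(np.arctan2(-R[:,2]@T[:,1],-R[:,2]@T[:,2])))
E
```

```text
t 5.50 q [-0.403, -0.0159, 0.2752, 0.0727, 2.6543, -0.4288] pos [0.3003, -0.0535, 0.7173]
 tilt 13.14 @ -14.5 toolx [-0.085  0.993 -0.077] tooly [0.972 0.1   0.214] toolz [ 0.22  -0.057 -0.974]
 yaxis elev 12.3 head 5.9 F [-0.03, -0.32, -0.05] open 0.997
roll to align y with +xt (np.float64(0.31946088481284296), np.float64(11.866105474518381)) in-plane 0.39196563869359485
```

```bash
cat > sim2.py <<'E'
exec(open('sim.py').read().split("if __name__")[0])
def jac(q):
    J=np.zeros((6,6));p0,R0=fkk(q)
    for i in range(6):
        d=np.zeros(6);d[i]=1e-6;p,R=fkk(q+d);J[:3,i]=(p-p0)/1e-6;J[3:,i]=Ro.from_matrix(R@R0.T).as_rotvec()/1e-6
    return J,p0,R0
def solve_dls(q,pt,Rt,w,lam,N):
    q=np.clip(q,lo,hi)
    for _ in range(N):
        J,p,R=jac(q); e=np.concatenate([pt-p,w*Ro.from_matrix(Rt@R.T).as_rotvec()]); Jw=J.copy(); Jw[3:]*=w
        dq=Jw.T@np.linalg.solve(Jw@Jw.T+lam**2*np.eye(6),e)
        q=np.clip(q+dq,lo,hi)
    return q
def call2(q,rows,solver,maxp=.05,maxr=.15,trace=False):
    p0,R0=fkk(q)
    for sh,roll in rows:
        pg=p0+R0@(np.array(sh)/100); Rg=R0@Ro.from_euler('z',roll).as_matrix()
        p,R=fkk(q); d=pg-p; n=np.linalg.norm(d); rv=Ro.from_matrix(Rg@R.T).as_rotvec(); m=np.linalg.norm(rv)
        pt=p+d*min(1,maxp/max(n,1e-9)); Rt=Ro.from_rotvec(rv*min(1,maxr/max(m,1e-9))).as_matrix()@R
        q=solver(q,pt,Rt)
        if trace: print(np.round(q,3),tilt(q))
    return q
cases=[([1.11,.087,1.371,0,1.684,-.103],[((0,0,-5*(i+1)),0) for i in range(14)],[1.088,.2535,.2757,.0054,2.5912,-.1203]),
([-0.2862,0.1321,0.5929,0.0335,2.424,-0.0354],[((0,-50,-50),0)]*8,[-.33,-.2276,.6703,.0463,2.6544,-.0729]),
([-.33,-.2276,.6703,.0463,2.65,-.0729],[((0,9,-100),2.4)]*7,[-0.2291,-0.0654,0.312,-0.0875,2.6543,0.9609]),
([-0.2291,-0.0654,0.312,-0.0875,2.65,0.9609],[((59,39,-70),-2.4)]*9,[-0.403,-0.0159,0.2752,0.0727,2.6543,-0.4288])]
if __name__=='__main__':
    for c in cases: print('obs',np.round(c[2],3),tilt(np.array(c[2])))
    for w,lam,N in [(1,.01,50),(1,.05,20),(1,.05,100),(1,.2,50),(.5,.05,50),(.3,.05,50),(.55,.01,10)]:
        print(w,lam,N)
        for c in cases:
            b=call2(np.array(c[0]),c[1],lambda q,a,r:solve_dls(q,a,r,w,lam,N)); print('  ',b.round(3),tilt(b))
E
time timeout 400 python3 sim2.py
```

```text
obs [ 1.088  0.254  0.276  0.005  2.591 -0.12 ] p [0.162 0.434 0.617] tilt 1.2 @ 70
obs [-0.33  -0.228  0.67   0.046  2.654 -0.073] p [ 0.228 -0.01   0.648] tilt 2.8 @ 7
obs [-0.229 -0.065  0.312 -0.088  2.654  0.961] p [ 0.276 -0.021  0.721] tilt 13.9 @ -23
obs [-0.403 -0.016  0.275  0.073  2.654 -0.429] p [ 0.3   -0.054  0.718] tilt 13.1 @ -14
1 0.01 50
   [ 1.11   0.419  0.27   0.     2.593 -0.103] p [0.185 0.499 0.537] tilt 8.0 @ -116
   [-0.328  0.238  0.27   0.056  2.65  -0.051] p [ 0.429 -0.077  0.626] tilt 1.8 @ 104
   [-0.35   0.531  0.27   0.342  2.65   1.287] p [ 0.548 -0.081  0.488] tilt 21.1 @ 134
   [-0.125  0.799  0.27  -1.08   2.65  -1.472] p [ 0.559 -0.16   0.401] tilt 51.8 @ -155
1 0.05 20
   [ 1.109  0.406  0.27   0.     2.59  -0.104] p [0.183 0.495 0.544] tilt 7.1 @ -117
   [-0.332  0.227  0.27   0.056  2.65  -0.054] p [ 0.424 -0.076  0.631] tilt 1.6 @ 83
   [-0.348  0.469  0.27   0.263  2.65   1.201] p [ 0.527 -0.085  0.519] tilt 16.5 @ 134
   [-0.133  0.729  0.27  -1.039  2.65  -1.321] p [ 0.543 -0.159  0.435] tilt 47.3 @ -154
1 0.05 100
   [ 1.109  0.406  0.27 
[... 1152 characters left out ...]
183 0.495 0.542] tilt 7.8 @ -117
   [-0.333  0.221  0.27   0.059  2.65  -0.053] p [ 0.421 -0.076  0.634] tilt 1.6 @ 71
   [-0.357  0.44   0.27   0.286  2.65   1.222] p [ 0.516 -0.082  0.535] tilt 15.5 @ 130
   [-0.122  0.706  0.27  -1.007  2.65  -1.282] p [ 0.541 -0.15   0.445] tilt 45.3 @ -153
0.55 0.01 10
   [ 1.11   0.419  0.27   0.     2.592 -0.103] p [0.185 0.499 0.538] tilt 8.0 @ -116
   [-0.328  0.238  0.27   0.056  2.65  -0.051] p [ 0.429 -0.077  0.626] tilt 1.8 @ 104
   [-0.35   0.531  0.27   0.342  2.65   1.287] p [ 0.548 -0.081  0.489] tilt 21.1 @ 134
   [-0.125  0.799  0.27  -1.08   2.65  -1.472] p [ 0.559 -0.16   0.401] tilt 51.8 @ -155
real	0m36.202s
user	0m36.526s
sys	0m0.070s
```

```bash
cat > sim3.py <<'E'
exec(open('sim2.py').read().split("if __name__=='__main__'")[0])
def solve_as(q,pt,Rt,w,lam,N,persist=False):
    q=np.clip(q,lo,hi); fixed=np.zeros(6,bool)
    for _ in range(N):
        J,p,R=jac(q); e=np.concatenate([pt-p,w*Ro.from_matrix(Rt@R.T).as_rotvec()]); Jw=J.copy(); Jw[3:]*=w
        fr=~fixed if persist else np.ones(6,bool); dq=np.zeros(6)
        for k in range(6):
            Jf=Jw[:,fr]; d=np.linalg.solve(Jf.T@Jf+lam**2*np.eye(fr.sum()),Jf.T@e)
            dq[:]=0; dq[fr]=d
            bad=fr&((q+dq<lo-1e-12)|(q+dq>hi+1e-12))&((q<=lo+1e-9)|(q>=hi-1e-9))
            if not bad.any(): break
            fr=fr&~bad
        if persist: fixed=~fr
        q=np.clip(q+dq,lo,hi)
    return q
if __name__=='__main__':
    for c in cases: print('obs',np.round(c[2],3),tilt(np.array(c[2])))
    for w,lam,N,per in [(.55,.02,20,False),(.55,.1,20,False),(.4,.02,20,False),(1,.02,20,False),(.5,.02,6,True)]:
        print(w,lam,N,per)
        for c in cases:
            b=call2(np.array(c[0]),c[1],lambda q,a,r:solve_as(q,a,r,w,lam,N,per)); print('  ',b.round(3),tilt(b))
    print('trace LSQ D'); c=cases[3]
    call(np.array(c[0]),c[1],.55,trace=True)
E
time timeout 400 python3 sim3.py
```

```text
obs [ 1.088  0.254  0.276  0.005  2.591 -0.12 ] p [0.162 0.434 0.617] tilt 1.2 @ 70
obs [-0.33  -0.228  0.67   0.046  2.654 -0.073] p [ 0.228 -0.01   0.648] tilt 2.8 @ 7
obs [-0.229 -0.065  0.312 -0.088  2.654  0.961] p [ 0.276 -0.021  0.721] tilt 13.9 @ -23
obs [-0.403 -0.016  0.275  0.073  2.654 -0.429] p [ 0.3   -0.054  0.718] tilt 13.1 @ -14
0.55 0.02 20 False
   [ 1.074  0.205  0.27   0.009  2.65  -0.131] p [0.147 0.393 0.64 ] tilt 1.0 @ 76
   [-0.336 -0.22   0.671  0.042  2.65  -0.072] p [ 0.233 -0.014  0.647] tilt 2.6 @ 7
   [-0.206 -0.07   0.286 -0.123  2.65   0.943] p [ 0.27 -0.02  0.73] tilt 16.0 @ -24
   [-0.435 -0.02   0.27   0.117  2.65  -0.409] p [ 0.3   -0.056  0.721] tilt 14.0 @ -12
0.55 0.1 20 False
   [ 1.087  0.252  0.27   0.007  2.592 -0.12 ] p [0.162 0.432 0.62 ] tilt 1.6 @ 70
   [-0.336 -0.22   0.671  0.042  2.65  -0.072] p [ 0.233 -0.014  0.647] tilt 2.6 @ 7
   [-0.206 -0.07   0.286 -0.123  2.65   0.943] p [ 0.27 -0.02  0.73] tilt 16.0 @ -24
   [-0.435 -0.02   0.27   0.117  2.65  -0.409] p [ 0.3   -0.056  0.721] tilt 14.0 @ -12
0.4 0.02 20 False
   [ 1.07   0.2
[... 1216 characters left out ...]
[ 0.308 -0.034  0.726] tilt 16.6 @ -21
[-0.276 -0.019  0.27  -0.036  2.578  0.51 ] p [ 0.322 -0.04   0.727] tilt 18.0 @ -19
[-0.293 -0.013  0.27  -0.013  2.549  0.364] p [ 0.335 -0.045  0.729] tilt 19.3 @ -18
[-0.309 -0.008  0.27   0.012  2.522  0.219] p [ 0.348 -0.049  0.73 ] tilt 20.5 @ -17
[-3.260e-01 -2.000e-03  2.700e-01  3.600e-02  2.496e+00  7.400e-02] p [ 0.359 -0.053  0.731] tilt 21.6 @ -15
[-0.341  0.003  0.27   0.061  2.473 -0.07 ] p [ 0.37  -0.057  0.732] tilt 22.7 @ -14
[-0.354  0.009  0.27   0.083  2.453 -0.214] p [ 0.38  -0.06   0.733] tilt 23.6 @ -13
[-0.366  0.015  0.27   0.103  2.435 -0.357] p [ 0.389 -0.063  0.734] tilt 24.3 @ -12
real	0m12.673s
user	0m12.343s
sys	0m0.178s
```

```bash
cat > s3.py <<'E'
exec(open('sim3.py').read().split("if __name__=='__main__'")[0])
WW,LA,NN=.6,.1,12
S=lambda q,a,r:solve_as(q,a,r,WW,LA,NN)
def C(q,rows,trace=False): return call2(np.array(q,float),rows,S,trace=trace)
def tvec(q):
    p,R=fkk(q); z=R[:,2]; t=np.degrees(np.arccos(-z[2])); return t*z[:2]/np.hypot(z[0],z[1])
E
python3 - <<'E'
exec(open('s3.py').read())
for w,l in [(.55,.1),(.6,.1),(.65,.1),(.6,.05)]:
    WW,LA=w,l
    print(w,l,[ (tilt(C(c[0],c[1]))) for c in cases])
WW,LA=.6,.1
q=np.array([-0.403,-0.0159,0.27,0.0727,2.65,-0.4288]); p,R=fkk(q)
for roll in (2.8,-1.9):
  for el in (-30,0,30,60):
    d=np.array([np.cos(np.radians(-15))*np.cos(np.radians(el)),np.sin(np.radians(-15))*np.cos(np.radians(el)),np.sin(np.radians(el))])
    t=(R.T@d*100)
    qq=C(q,[(tuple(t),roll)]*10); print(roll,el,t.round(0),qq.round(2),tilt(qq));
E
```

```text
Traceback (most recent call last):
SyntaxError: unterminated string literal (detected at line 1)
```

```bash
python3 - <<'E'
# build one clean module from the pieces
a=open('sim.py').read().split("if __name__")[0]
b=open('sim2.py').read(); b=b[b.index('def jac'):b.index("if __name__=='__main__':")]
c=open('sim3.py').read(); c=c[c.index('def solve_as'):c.index("if __name__=='__main__':\n    for c")]
d='''
P={'w':.6,'l':.1,'N':12}
S=lambda q,a,r:solve_as(q,a,r,P['w'],P['l'],P['N'])
def C(q,rows,trace=False): return call2(np.array(q,float),rows,S,trace=trace)
def tvec(q):
    p,R=fkk(q); z=R[:,2]; t=np.degrees(np.arccos(-z[2])); return t*z[:2]/np.hypot(z[0],z[1])
'''
open('arm.py','w').write(a+b+c+d)
E
python3 - <<'E'
from arm import *
for w,l in [(.6,.1),(.65,.1),(.6,.05)]:
    P['w'],P['l']=w,l
    print(w,l,[ (tilt(C(c[0],c[1]))) for c in cases])
P['w'],P['l']=.6,.1
q=np.array([-0.403,-0.0159,0.27,0.0727,2.65,-0.4288]); p,R=fkk(q)
for roll in (2.8,-1.9):
  for el in (-30,0,30,60):
    d=np.array([np.cos(np.radians(-15))*np.cos(np.radians(el)),np.sin(np.radians(-15))*np.cos(np.radians(el)),np.sin(np.radians(el))])
    t=(R.T@d*100)
    qq=C(q,[(tuple(t),roll)]*10); print(roll,el,t.round(0),qq.round(2),tilt(qq));
E
```

```text
0.6 0.1 ['p [0.161 0.432 0.62 ] tilt 1.3 @ 70', 'p [ 0.233 -0.014  0.644] tilt 2.2 @ 13', 'p [ 0.272 -0.019  0.721] tilt 14.3 @ -23', 'p [ 0.299 -0.055  0.721] tilt 14.0 @ -14']
0.65 0.1 ['p [0.161 0.432 0.619] tilt 1.1 @ 70', 'p [ 0.234 -0.014  0.642] tilt 1.9 @ 18', 'p [ 0.274 -0.019  0.713] tilt 12.8 @ -22', 'p [ 0.299 -0.055  0.721] tilt 13.9 @ -15']
0.6 0.05 ['p [0.161 0.432 0.62 ] tilt 1.3 @ 70', 'p [ 0.233 -0.014  0.644] tilt 2.2 @ 13', 'p [ 0.272 -0.019  0.721] tilt 14.3 @ -23', 'p [ 0.299 -0.055  0.721] tilt 14.0 @ -14']
2.8 -30 [-25.  68.  69.] [-0.31  0.5   0.32  0.01  2.08  1.11] p [ 0.719 -0.166  0.469] tilt 13.7 @ -15
2.8 0 [-34.  91.  24.] [-0.31  0.4   0.27 -0.01  2.11  1.09] p [ 0.673 -0.159  0.568] tilt 20.9 @ -19
2.8 30 [-33.  90. -28.] [-0.53  0.12  0.27  0.26  2.65  1.11] p [ 0.366 -0.097  0.677] tilt 8.8 @ 24
2.8 60 [-24.  65. -72.] [-0.57 -0.02  0.27  0.26  2.65  1.07] p [ 0.298 -0.075  0.722] tilt 14.7 @ -5
-1.9 -30 [-25.  68.  69.] [-0.31  0.5   0.32  0.01  2.08 -1.89] p [ 0.719 -0.166  0.469] tilt 13.7 @ -15
-1.9 0 [-34.  91.  24.] [-0.33  0.41  0.27  0.05  2.14 -1.89] p [ 0.667 -0.156  0.561] tilt 19.0 @ -12
-1.9 30 [-33.  90. -28.] [-0.45  0.1   0.27  0.09  2.65 -1.95] p [ 0.358 -0.092  0.68 ] tilt 7.2 @ -6
-1.9 60 [-24.  65. -72.] [-0.53 -0.01  0.27  0.19  2.65 -1.95] p [ 0.303 -0.075  0.718] tilt 13.8 @ -8
```

Run:
```python
from arm import *
q=np.array([-0.403,-0.0159,0.27,0.0727,2.65,-0.4288]); p,R=fkk(q)
for el,hd,roll in [(0,-15,2.8),(-10,-15,2.8),(0,-8,2.8)]:
    d=np.array([np.cos(np.radians(hd))*np.cos(np.radians(el)),np.sin(np.radians(hd))*np.cos(np.radians(el)),np.sin(np.radians(el))])
    t=(R.T@d*100).round(0); print(el,hd,t)
    C(q,[(tuple(t),roll)]*15,trace=True)
```

```text
0 -15 [-34.  91.  24.]
[-0.381  0.035  0.27   0.058  2.593 -0.272] p [ 0.346 -0.066  0.708] tilt 14.0 @ -15
[-0.366  0.083  0.27   0.048  2.537 -0.117] p [ 0.39  -0.078  0.695] tilt 14.5 @ -15
[-0.354  0.13   0.27   0.04   2.48   0.037] p [ 0.432 -0.09   0.68 ] tilt 15.0 @ -15
[-0.345  0.175  0.27   0.034  2.424  0.189] p [ 0.472 -0.102  0.665] tilt 15.6 @ -15
[-0.338  0.218  0.27   0.027  2.368  0.341] p [ 0.511 -0.112  0.649] tilt 16.4 @ -15
[-0.332  0.259  0.27   0.021  2.313  0.492] p [ 0.548 -0.123  0.632] tilt 17.2 @ -16
[-0.326  0.298  0.27   0.015  2.259  0.642] p [ 0.582 -0.133  0.616] tilt 18.1 @ -17
[-0.321  0.334  0.27   0.008  2.206  0.793] p [ 0.615 -0.142  0.599] tilt 19.0 @ -17
[-3.160e-01  3.690e-01  2.700e-01  1.000e-03  2.155e+00  9.430e-01] p [ 0.645 -0.151  0.583] tilt 19.9 @ -18
[-0.312  0.401  0.27  -0.005  2.107  1.092] p [ 0.673 -0.159  0.567] tilt 20.9 @ -19
[-0.308  0.431  0.27  -0.012  2.062  1.242] p [ 0.699 -0.167  0.552] tilt 21.7 @ -19
[-0.305  0.458  0.27  -0.018  2.02   1.391] p [ 0.722 -0.174  0.538] tilt 22.5 @ -20
[-0.303  0.484  0.27  -0.023  1.9
[... 2166 characters left out ...]
617] tilt 18.2 @ -16
[-0.237  0.333  0.27  -0.02   2.205  0.855] p [ 0.622 -0.098  0.6  ] tilt 19.1 @ -16
[-0.229  0.367  0.27  -0.028  2.155  1.008] p [ 0.653 -0.103  0.584] tilt 20.1 @ -17
[-0.222  0.399  0.27  -0.035  2.107  1.161] p [ 0.682 -0.107  0.569] tilt 21.0 @ -18
[-0.216  0.429  0.27  -0.042  2.062  1.314] p [ 0.708 -0.111  0.554] tilt 21.9 @ -18
[-0.211  0.456  0.27  -0.048  2.022  1.465] p [ 0.732 -0.114  0.539] tilt 22.7 @ -19
[-0.207  0.481  0.27  -0.053  1.985  1.616] p [ 0.752 -0.118  0.525] tilt 23.3 @ -19
[-0.205  0.504  0.27  -0.056  1.955  1.765] p [ 0.77  -0.121  0.512] tilt 23.8 @ -19
[-0.203  0.525  0.27  -0.057  1.931  1.912] p [ 0.785 -0.123  0.499] tilt 24.0 @ -19
```

Run:
```python
from arm import *
q=np.array([-0.403,-0.0159,0.27,0.0727,2.65,-0.4288]); p,R=fkk(q)
q1=C(q,[((-22,95,23),2.8)]*8); print(q1.round(3),tilt(q1))
p,R=fkk(q1)
for el,hd in [(0,-10),(20,-10),(40,-10),(20,0)]:
    d=np.array([np.cos(np.radians(hd))*np.cos(np.radians(el)),np.sin(np.radians(hd))*np.cos(np.radians(el)),np.sin(np.radians(el))])
    t=(R.T@d*100).round(0); print(el,hd,t)
    C(q1,[(tuple(t),-2.6)]*8,trace=True)
```

```text
[-0.237  0.333  0.27  -0.02   2.205  0.855] p [ 0.622 -0.098  0.6  ] tilt 19.1 @ -16
0 -10 [76. 56. 33.]
[-0.235  0.373  0.27  -0.019  2.147  0.708] p [ 0.658 -0.105  0.581] tilt 20.2 @ -16
[-0.234  0.411  0.27  -0.016  2.09   0.561] p [ 0.692 -0.112  0.563] tilt 21.3 @ -16
[-0.235  0.447  0.27  -0.011  2.033  0.414] p [ 0.725 -0.118  0.544] tilt 22.5 @ -15
[-0.236  0.481  0.27  -0.004  1.977  0.266] p [ 0.755 -0.124  0.526] tilt 23.7 @ -14
[-0.237  0.514  0.27   0.004  1.923  0.118] p [ 0.784 -0.13   0.509] tilt 24.9 @ -13
[-0.24   0.544  0.27   0.013  1.871 -0.031] p [ 0.811 -0.135  0.492] tilt 26.2 @ -12
[-0.242  0.573  0.27   0.023  1.821 -0.181] p [ 0.836 -0.14   0.476] tilt 27.4 @ -11
[-0.245  0.6    0.27   0.034  1.775 -0.33 ] p [ 0.858 -0.144  0.46 ] tilt 28.5 @ -10
20 -10 [80. 60. -2.]
[-0.237  0.358  0.27  -0.018  2.154  0.707] p [ 0.65  -0.104  0.59 ] tilt 20.6 @ -16
[-0.237  0.381  0.27  -0.013  2.104  0.56 ] p [ 0.676 -0.109  0.581] tilt 22.2 @ -15
[-0.239  0.403  0.27  -0.005  2.055  0.412] p [ 0.7   -0.114  0.573] tilt 23.7 @ -14
[-0.241  0.424  0.27   0.004  2.008  0.
[... 1131 characters left out ...]
-0.222  0.358  0.27  -0.024  2.155  0.718] p [ 0.65  -0.096  0.59 ] tilt 20.6 @ -16
[-0.21   0.381  0.27  -0.024  2.105  0.58 ] p [ 0.677 -0.094  0.581] tilt 22.1 @ -15
[-0.2    0.403  0.27  -0.021  2.056  0.44 ] p [ 0.703 -0.091  0.573] tilt 23.7 @ -14
[-0.193  0.423  0.27  -0.016  2.01   0.3  ] p [ 0.727 -0.089  0.565] tilt 25.2 @ -13
[-0.188  0.442  0.27  -0.009  1.965  0.158] p [ 0.749 -0.087  0.558] tilt 26.6 @ -12
[-1.840e-01  4.600e-01  2.700e-01  1.000e-03  1.923e+00  1.500e-02] p [ 0.77  -0.086  0.551] tilt 28.0 @ -10
[-0.182  0.477  0.27   0.011  1.884 -0.128] p [ 0.789 -0.084  0.544] tilt 29.3 @ -9
[-0.18   0.493  0.27   0.022  1.849 -0.273] p [ 0.806 -0.082  0.538] tilt 30.4 @ -8
```

Request:
{"method": "arm_command", "body": {"increments": [{"xyz": [-22,95,23],"roll": 2.8,"gripper": 1},{"xyz": [-22,95,23],"roll": 2.8,"gripper": 1},{"xyz": [-22,95,23],"roll": 2.8,"gripper": 1},{"xyz": [-22,95,23],"roll": 2.8,"gripper": 1},{"xyz": [-22,95,23],"roll": 2.8,"gripper": 1},{"xyz": [-22,95,23],"roll": 2.8,"gripper": 1},{"xyz": [-22,95,23],"roll": 2.8,"gripper": 1},{"xyz": [-22,95,23],"roll": 2.8,"gripper": 1}]}}

```text
time: 6.3
position: [0.6237, -0.1004, 0.593]
tool_rot: [0.962, 0.221, 0.138, 0.077]
wrist_force: [0.3, -0.3, -0.0]
opening: 0.996
```

Run:
```python
from plan import *
s,R=rep()
from arm import C,tilt,fkk,tvec
q=np.array(s['q']); q=np.clip(q,lo,hi)
for t in [(80,60,-2)]:
    C(q,[(t,-2.6)]*6,trace=True)
```

```text
t 6.30 q [-0.2421, 0.3393, 0.2759, -0.0162, 2.2088, 0.8652] pos [0.6237, -0.1004, 0.593]
 tilt 18.21 @ -16.3 toolx [0.864 0.447 0.232] tooly [ 0.404 -0.89   0.21 ] toolz [ 0.3   -0.087 -0.95 ]
 yaxis elev 12.1 head -65.6 F [0.34, -0.28, -0.01] open 0.996
[-0.242  0.368  0.27  -0.014  2.16   0.717] p [ 0.652 -0.107  0.583] tilt 19.7 @ -16
[-0.243  0.391  0.27  -0.008  2.11   0.569] p [ 0.678 -0.112  0.574] tilt 21.2 @ -15
[-2.450e-01  4.130e-01  2.700e-01 -1.000e-03  2.061e+00  4.210e-01] p [ 0.702 -0.118  0.565] tilt 22.8 @ -14
[-0.248  0.434  0.27   0.009  2.014  0.273] p [ 0.725 -0.123  0.556] tilt 24.3 @ -13
[-0.252  0.453  0.27   0.02   1.969  0.124] p [ 0.747 -0.127  0.549] tilt 25.7 @ -12
[-0.256  0.472  0.27   0.032  1.927 -0.025] p [ 0.767 -0.131  0.541] tilt 27.1 @ -11
```

Request:
{"method": "arm_command", "body": {"increments": [{"xyz": [80,60,-2],"roll": -2.6,"gripper": 1},{"xyz": [80,60,-2],"roll": -2.6,"gripper": 1},{"xyz": [80,60,-2],"roll": -2.6,"gripper": 1},{"xyz": [80,60,-2],"roll": -2.6,"gripper": 1},{"xyz": [80,60,-2],"roll": -2.6,"gripper": 1}]}}

```text
time: 6.8
position: [0.7464, -0.126, 0.5466]
tool_rot: [0.8, 0.558, 0.151, 0.161]
wrist_force: [-0.3, -0.1, -1.0]
opening: 1.0
```

Run:
```python
from plan import *
s,R=rep()
T=tabR(YT,25)
r=best_roll(R,T[:,0]); print('roll',r,'in-plane',np.degrees(np.arctan2(-R[:,2]@T[:,1],-R[:,2]@T[:,2])))
```

```text
t 6.80 q [-0.2501, 0.4514, 0.2759, 0.0185, 1.9691, 0.1128] pos [0.7464, -0.126, 0.5466]
 tilt 25.52 @ -12.1 toolx [0.331 0.942 0.061] tooly [ 0.844 -0.324  0.427] toolz [ 0.421 -0.09  -0.902]
 yaxis elev 25.2 head -21.0 F [-0.3, -0.12, -1.0] open 1.000
roll (np.float64(-0.12967887527580926), np.float64(0.5176297857635229)) in-plane -0.32098657838000666
```

```bash
cat >> plan.py <<'E'
def togo(s,R,pt,Rt=None):
    """shift in tool cm from measured pose, and roll"""
    d=R.T@(np.asarray(pt)-np.array(s['position']))*100
    r=0
    if Rt is not None: r=best_roll(R,Rt[:,0])[0]
    return d,r
T0=np.array([.5385,.383,.0465])
E
python3 - <<'E'
from plan import *
from arm import C,tilt,fkk
s,R=rep()
T=tabR(YT,25)
for zz in (.112,.202):
    pt=T0+T@np.array([.005,0,zz]); print(zz,pt.round(4),[np.round(x,3) for x in togo(s,R,pt,T)])
pt=T0+T@np.array([.005,0,.202]); d,r=togo(s,R,pt,T)
n=13
q=np.clip(np.array(s['q']),lo,hi)
qq=C(q,[(tuple(d*min(1,(i+1)/n)),r*min(1,(i+1)/n)) for i in range(n+1)],trace=True)
E
```

```text
t 6.80 q [-0.2501, 0.4514, 0.2759, 0.0185, 1.9691, 0.1128] pos [0.7464, -0.126, 0.5466]
 tilt 25.52 @ -12.1 toolx [0.331 0.942 0.061] tooly [ 0.844 -0.324  0.427] toolz [ 0.421 -0.09  -0.902]
 yaxis elev 25.2 head -21.0 F [-0.3, -0.12, -1.0] open 1.000
0.112 [0.4968 0.3925 0.1501] [array([ 38.149, -54.806,  20.597]), np.float64(-0.13)]
0.202 [0.4597 0.4009 0.2317] [array([ 38.21 , -54.732,  11.597]), np.float64(-0.13)]
[-0.194  0.315  0.522 -0.008  1.86   0.144] p [ 0.725 -0.087  0.523] tilt 25.5 @ -12
[-0.132  0.216  0.698 -0.035  1.783  0.185] p [ 0.704 -0.048  0.5  ] tilt 25.5 @ -12
[-0.064  0.138  0.839 -0.063  1.723  0.234] p [ 0.683 -0.009  0.477] tilt 25.5 @ -12
[ 0.009  0.075  0.957 -0.094  1.672  0.29 ] p [0.662 0.029 0.454] tilt 25.5 @ -12
[ 0.087  0.024  1.058 -0.127  1.63   0.354] p [0.641 0.068 0.431] tilt 25.5 @ -12
[ 0.171 -0.015  1.145 -0.161  1.594  0.425] p [0.62  0.107 0.407] tilt 25.5 @ -12
[ 0.259 -0.043  1.219 -0.196  1.563  0.502] p [0.598 0.146 0.384] tilt 25.5 @ -12
[ 0.349 -0.059  1.281 -0.231  1.536  0.584] p [0.577 0.185 0.361] tilt 25.5 @ -12
[ 0.441 -0.064  1.332 -0.265  1.514  0.67 ] p [0.556 0.224 0.338] tilt 25.5 @ -12
[ 0.534 -0.058  1.372 -0.297  1.494  0.758] p [0.535 0.263 0.314] tilt 25.5 @ -12
[ 0.624 -0.041  1.4   -0.326  1.477  0.847] p [0.514 0.302 0.291] tilt 25.5 @ -12
[ 0.712 -0.012  1.418 -0.353  1.462  0.934] p [0.493 0.341 0.268] tilt 25.5 @ -12
[ 0.795  0.026  1.425 -0.375  1.449  1.018] p [0.471 0.379 0.245] tilt 25.5 @ -12
[ 0.839  0.051  1.424 -0.386  1.443  1.068] p [0.46  0.401 0.232] tilt 25.5 @ -12
```

Request:
{"method": "arm_command", "body": {"increments": [{"xyz": [2.7,-3.9,0.6],"roll": -0.01,"gripper": 1},{"xyz": [5.4,-7.8,1.3],"roll": -0.02,"gripper": 1},{"xyz": [8.2,-11.7,2.0],"roll": -0.03,"gripper": 1},{"xyz": [10.9,-15.6,2.6],"roll": -0.04,"gripper": 1},{"xyz": [13.6,-19.5,3.3],"roll": -0.05,"gripper": 1},{"xyz": [16.4,-23.5,4.0],"roll": -0.06,"gripper": 1},{"xyz": [19.1,-27.4,4.7],"roll": -0.07,"gripper": 1},{"xyz": [21.8,-31.3,5.4],"roll": -0.08,"gripper": 1},{"xyz": [24.6,-35.2,6.1],"roll": -0.09,"gripper": 1},{"xyz": [27.3,-39.1,6.8],"roll": -0.1,"gripper": 1},{"xyz": [30.0,-43.0,7.5],"roll": -0.11,"gripper": 1},{"xyz": [32.8,-46.9,8.2],"roll": -0.12,"gripper": 1},{"xyz": [35.5,-50.8,8.9],"roll": -0.13,"gripper": 1},{"xyz": [38.2,-54.7,9.6],"roll": -0.13,"gripper": 1},{"xyz": [38.2,-54.7,9.6],"roll": -0.13,"gripper": 1},{"xyz": [38.2,-54.7,9.6],"roll": -0.13,"gripper": 1},{"xyz": [38.2,-54.7,9.6],"roll": -0.13,"gripper": 1}]}}

```text
time: 8.5
position: [0.4552, 0.4039, 0.253]
tool_rot: [0.764, 0.606, 0.141, 0.171]
wrist_force: [-0.7, -0.2, 0.7]
opening: 0.998
```

Run:
```python
from plan import *
s,R=rep()
T=tabR(YT,25)
pt=T0+T@np.array([.005,0,.112]); print(pt.round(4),[np.round(x,3) for x in togo(s,R,pt,T)],best_roll(R,T[:,0]))
for n in ('scene','top'):
    p,d=imaging.camera(n); np.savez(f'{n}1.npz',p=p,d=d)
p=np.load('scene1.npz')['p'];t=np.load('top1.npz')['p']
a=cv2.resize(p[80:210,260:380],(480,520),interpolation=cv2.INTER_CUBIC); b=cv2.resize(t[150:250,110:200],(468,520),interpolation=cv2.INTER_CUBIC)
o=np.hstack([a,b]); cv2.imwrite('pics/pre.png',cv2.resize(o,(800,int(800*520/948))))
```

```text
t 8.50 q [0.8509, 0.0473, 1.3876, -0.3894, 1.4844, 1.0717] pos [0.4552, 0.4039, 0.253]
 tilt 25.64 @ -12.2 toolx [0.227 0.974 0.008] tooly [ 0.877 -0.208  0.433] toolz [ 0.423 -0.091 -0.901]
 yaxis elev 25.6 head -13.3 F [-0.72, -0.18, 0.66] open 0.998
[0.4968 0.3925 0.1501] [array([-0.253, -0.571, 11.132]), np.float64(-0.008)] (np.float64(-0.008251539566859341), np.float64(0.6431894603495133))
```

View pics/pre.png

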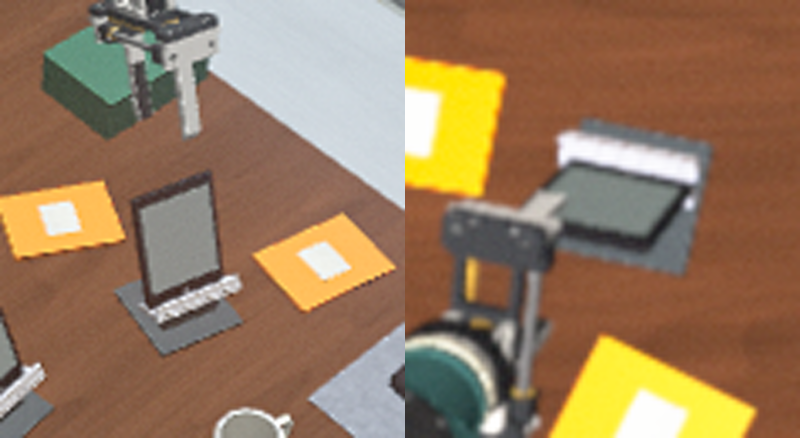

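The gripper is lined up above the tablet: fingers at about (165,90) in the left crop, tablet top edge at (170,185). I'll descend along the slope and close.

Request:
{"method": "arm_command", "body": {"increments": [{"xyz": [-0.2,-0.4,2],"roll": -0.01,"gripper": 1},{"xyz": [-0.2,-0.4,4.5],"roll": -0.01,"gripper": 1},{"xyz": [-0.2,-0.4,7],"roll": -0.01,"gripper": 1},{"xyz": [-0.2,-0.4,9.5],"roll": -0.01,"gripper": 1},{"xyz": [-0.2,-0.4,11.1],"roll": -0.01,"gripper": 1},{"xyz": [-0.2,-0.4,11.1],"roll": -0.01,"gripper": 1},{"xyz": [-0.2,-0.4,11.1],"roll": -0.01,"gripper": 1}]}}

```text
time: 9.3
position: [0.4984, 0.3926, 0.151]
tool_rot: [0.762, 0.609, 0.14, 0.172]
wrist_force: [-0.2, 0.8, 0.8]
opening: 0.999
```

Run:
```python
from plan import *
s,R=rep()
T=tabR(YT,25)
pt=T0+T@np.array([.006,0,.112]); print(pt.round(4),[np.round(x,3) for x in togo(s,R,pt,T)],best_roll(R,T[:,0]))
p,d=imaging.camera('scene'); np.savez('scene2.npz',p=p,d=d)
t,d=imaging.camera('top'); np.savez('top2.npz',p=t,d=d)
a=cv2.resize(p[100:190,280:360],(480,540),interpolation=cv2.INTER_CUBIC); b=cv2.resize(t[160:240,110:190],(540,540),interpolation=cv2.INTER_CUBIC)
o=np.hstack([a,b]); cv2.imwrite('pics/pre2.png',cv2.resize(o,(800,int(800*540/1020))))
```

```text
t 9.30 q [0.7782, 0.1223, 1.5096, -0.3878, 1.275, 1.07] pos [0.4984, 0.3926, 0.151]
 tilt 25.62 @ -12.2 toolx [0.219 0.976 0.004] tooly [ 0.879 -0.199  0.432] toolz [ 0.423 -0.091 -0.902]
 yaxis elev 25.6 head -12.8 F [-0.25, 0.83, 0.82] open 0.999
[0.4976 0.3923 0.1505] [array([-0.051, -0.08 ,  0.017]), np.float64(0.001)] (np.float64(0.0007545501360296225), np.float64(0.6171455306598275))
```

View pics/pre2.png

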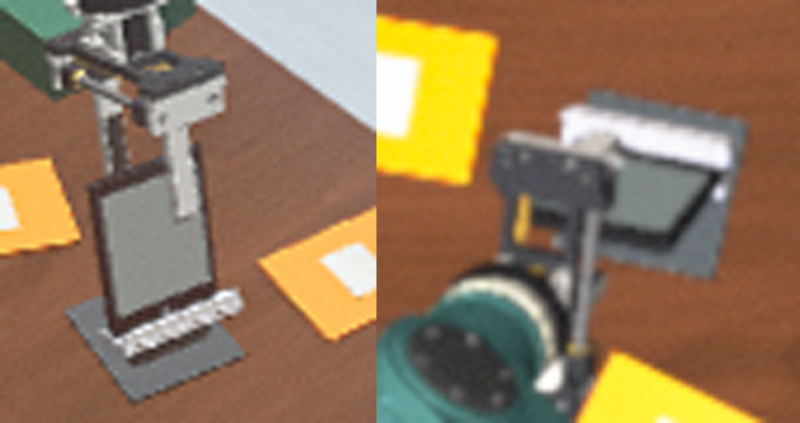

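The fingers straddle the tablet's top as intended. Closing now.

Request:
{"method": "arm_command", "body": {"increments": [{"xyz": [0,-0.1,0],"roll": 0,"gripper": -1},{"xyz": [0,-0.1,0],"roll": 0,"gripper": -1},{"xyz": [0,-0.1,0],"roll": 0,"gripper": -1},{"xyz": [0,-0.1,0],"roll": 0,"gripper": -1},{"xyz": [0,-0.1,0],"roll": 0,"gripper": -1},{"xyz": [0,-0.1,0],"roll": 0,"gripper": -1},{"xyz": [0,-0.1,0],"roll": 0,"gripper": -1},{"xyz": [0,-0.1,0],"roll": 0,"gripper": -1}], "grip_force": 20}}

```text
time: 10.2
position: [0.4969, 0.3931, 0.1496]
tool_rot: [0.761, 0.61, 0.139, 0.172]
wrist_force: [-0.4, 0.6, 0.2]
opening: 0.355
```

Request:
{"method": "arm_command", "body": {"increments": [{"xyz": [0,0,0],"roll": 0,"gripper": -1},{"xyz": [0,0,0],"roll": 0,"gripper": -1},{"xyz": [0,0,0],"roll": 0,"gripper": -1}], "grip_force": 40}}

```text
time: 10.5
position: [0.4967, 0.3931, 0.1495]
tool_rot: [0.761, 0.61, 0.139, 0.172]
wrist_force: [-2.7, 0.9, 1.5]
opening: 0.105
```

Run:
```python
from plan import *
s,R=rep()
```

```text
t 10.50 q [0.7806, 0.1223, 1.5124, -0.3878, 1.2743, 1.0718] pos [0.4967, 0.3931, 0.1495]
 tilt 25.55 @ -12.3 toolx [0.218 0.976 0.003] tooly [ 0.88  -0.198  0.431] toolz [ 0.422 -0.092 -0.902]
 yaxis elev 25.6 head -12.7 F [-2.73, 0.94, 1.54] open 0.105
```

Opening 0.105 is 9.9 mm, so the tablet is gripped. I'll lift it along the slope, then check the grasp and plan the next tilt with the model.

Request:
{"method": "arm_command", "body": {"increments": [{"xyz": [0,0,-1],"roll": 0,"gripper": -1},{"xyz": [0,0,-2.5],"roll": 0,"gripper": -1},{"xyz": [0,0,-5],"roll": 0,"gripper": -1},{"xyz": [0,0,-8],"roll": 0,"gripper": -1},{"xyz": [0,0,-11],"roll": 0,"gripper": -1},{"xyz": [0,0,-14],"roll": 0,"gripper": -1},{"xyz": [0,0,-16],"roll": 0,"gripper": -1},{"xyz": [0,0,-16],"roll": 0,"gripper": -1}], "grip_force": 40}}

```text
time: 11.3
position: [0.4288, 0.4095, 0.2996]
tool_rot: [0.761, 0.609, 0.144, 0.171]
wrist_force: [0.8, 1.0, -2.1]
opening: 0.101
```

Run:
```python
from plan import *
from arm import *
s,R=rep()
p,d=imaging.camera('scene'); np.savez('scene3.npz',p=p,d=d)
cv2.imwrite('pics/lift.png',cv2.resize(p[70:210,250:390],(560,560),interpolation=cv2.INTER_CUBIC))
S3=cloud('scene',d)
# tablet predicted pose in hand: tool->tablet from grasp
T=tabR(YT,25)
q=np.clip(np.array(s['q']),lo,hi)
for A in [(.60,.25,.55),(.62,.26,.58),(.55,.22,.6),(.66,.27,.52)]:
    d=R.T@(np.array(A)-s['position'])*100; n=int(np.ceil(np.linalg.norm(d)/4.8))
    b=C(q,[(tuple(d*min(1,(i+1)/n)),0) for i in range(n+1)]); print(A,d.round(1),n,b.round(2),tilt(b))
```

```text
t 11.30 q [0.8953, 0.0167, 1.3282, -0.396, 1.5764, 1.0689] pos [0.4288, 0.4095, 0.2996]
 tilt 25.79 @ -11.2 toolx [0.216 0.976 0.011] tooly [ 0.878 -0.199  0.435] toolz [ 0.427 -0.084 -0.9  ]
 yaxis elev 25.8 head -12.8 F [0.79, 1.04, -2.13] open 0.101
(0.6, 0.25, 0.55) [-11.6  29.1 -13.9] 8 [ 0.45  0.22  0.58 -0.29  1.96  0.51] p [0.6  0.25 0.55] tilt 25.8 @ -11
(0.62, 0.26, 0.58) [-10.2  32.  -15.8] 8 [ 0.45  0.35  0.34 -0.3   2.06  0.47] p [0.62 0.26 0.58] tilt 25.8 @ -11
(0.55, 0.22, 0.6) [-15.6  27.5 -20.3] 8 [ 0.44  0.16  0.53 -0.29  2.06  0.47] p [0.55 0.22 0.6 ] tilt 25.8 @ -11
(0.66, 0.27, 0.52) [-8.4 32.7 -8.8] 8 [ 0.44  0.34  0.49 -0.28  1.92  0.51] p [0.66 0.27 0.52] tilt 25.8 @ -11
```

View pics/lift.png

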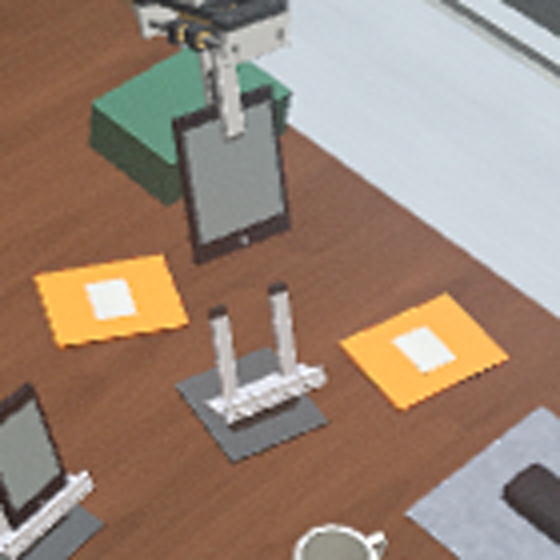

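```bash
cat > s4.py <<'E'
from arm import *
import itertools
q=np.array([0.8953,0.0167,1.3282,-0.396,1.5764,1.0689])
p,R=fkk(q)
d=R.T@(np.array([.62,.26,.58])-p)*100; n=8
qA=C(q,[(tuple(d*min(1,(i+1)/n)),0) for i in range(n)])
print(tilt(qA),qA.round(3))
def dirw(el,hd): 
    el,hd=np.radians(el),np.radians(hd); return np.array([np.cos(hd)*np.cos(el),np.sin(hd)*np.cos(el),np.sin(el)])
def push(q,el,hd,roll,n):
    R=fkk(q)[1]; t=(R.T@dirw(el,hd)*100).round(0); return C(q,[(tuple(t),roll)]*n),t
if __name__=='__main__':
    goal=np.array([37.5,1.0])
    res=[]
    for el,hd,r in itertools.product((20,40),(20,40),(2.0,-2.6)):
        qb=qA
        for n1 in range(1,6):
            R=fkk(qA)[1]; t=(R.T@dirw(el,hd)*100).round(0); 
            # incremental
            qb=C(qA,[(tuple(t),r)]*n1)
            if n1<3: continue
            for el2,hd2 in itertools.product((30,),(20,40)):
                for n2 in (3,5):
                    qc,t2=push(qb,el2,hd2,-np.sign(r)*2.4,n2)
                    v=tvec(qc); res.append((np.linalg.norm(v-goal),v.round(1).tolist(),(el,hd,r,n1,t.tolist()),(el2,hd2,-np.sign(r)*2.4,n2,t2.tolist()),fkk(qc)[0].round(2).tolist(),qc.round(2).tolist()))
    res.sort(key=lambda x:x[0])
    for x in res[:8]: print(x)
E
time timeout 500 python3 s4.py
```

```text
p [0.62 0.26 0.58] tilt 25.8 @ -11 [ 0.449  0.348  0.343 -0.301  2.062  0.475]
(np.float64(0.053100954600868465), [37.5, 1.1], (20, 40, -2.6, 5, [75.0, 66.0, -5.0]), (30, 40, np.float64(2.4), 3, [4.0, 100.0, -8.0]), [0.74, 0.39, 0.54], [0.54, 0.52, 0.27, -0.31, 1.75, 0.28])
(np.float64(0.13790278416371812), [37.5, 0.9], (20, 40, -2.6, 5, [75.0, 66.0, -5.0]), (30, 20, np.float64(2.4), 3, [-25.0, 97.0, 0.0]), [0.77, 0.35, 0.54], [0.48, 0.52, 0.27, -0.27, 1.74, 0.23])
(np.float64(0.1818468799782744), [37.4, 0.9], (20, 40, 2.0, 3, [75.0, 66.0, -5.0]), (30, 20, np.float64(-2.4), 5, [81.0, 59.0, -5.0]), [0.77, 0.33, 0.55], [0.44, 0.51, 0.27, -0.25, 1.75, 0.2])
(np.float64(0.27008767280709856), [37.5, 0.7], (20, 20, 2.0, 3, [51.0, 86.0, 4.0]), (30, 40, np.float64(-2.4), 5, [93.0, 33.0, -14.0]), [0.76, 0.35, 0.55], [0.48, 0.51, 0.27, -0.28, 1.75, 0.23])
(np.float64(0.3413814003510747), [37.8, 1.1], (40, 40, 2.0, 3, [61.0, 70.0, -37.0]), (30, 40, np.float64(-2.4), 5, [94.0, 33.0, -13.0]), [0.72, 0.36, 0.58], [0.53, 0.47, 0.27, -0.3, 1.79, 0.25])
(np.float64(0.34573706304168056), [37.3, 1.3], (20, 40, 2.0, 3, [75.0, 66.0, -5.0]), (30, 40, np.float64(-2.4), 5, [93.0, 33.0, -14.0]), [0.74, 0.38, 0.55], [0.53, 0.51, 0.27, -0.3, 1.76, 0.27])
(np.float64(0.5433745920195002), [38.0, 0.7], (40, 40, 2.0, 3, [61.0, 70.0, -37.0]), (30, 20, np.float64(-2.4), 5, [81.0, 59.0, -4.0]), [0.75, 0.31, 0.58], [0.43, 0.47, 0.27, -0.25, 1.78, 0.18])
(np.float64(0.5813908863580964), [38.0, 0.7], (40, 20, 2.0, 3, [42.0, 86.0, -29.0]), (30, 40, np.float64(-2.4), 5, [94.0, 33.0, -13.0]), [0.73, 0.34, 0.58], [0.48, 0.47, 0.27, -0.29, 1.78, 0.22])
real	0m25.654s
user	0m24.702s
sys	0m0.169s
```

```bash
cat > s5.py <<'E'
from arm import *
from s4 import dirw,push,qA
qb,_=push(qA,20,40,-2.6,5); qc,_=push(qb,30,40,2.4,3)
print(tilt(qc))
def goto(q,pt,roll=0):
    p,R=fkk(q); d=R.T@(np.array(pt)-p)*100; n=max(int(np.ceil(np.linalg.norm(d)/4.8)),int(abs(roll)/.14)+1)
    return C(q,[(tuple(d*(i+1)/n),roll*(i+1)/n) for i in range(n)]+[(tuple(d),roll)]*2),d,n
if __name__=='__main__':
    qd,_,_=goto(qc,(.42,-.36,.45)); print('reader-ish',tilt(qd),qd.round(2))
    out=[]
    for pt in [(.25,-.1,.5),(.25,-.1,.35),(.3,-.2,.5),(.2,-.2,.6)]:
        qe,_,_=goto(qd,pt); print(pt,tilt(qe),qe.round(2))
        for el in (-60,-30,0,30,60):
            for roll in (0,2.2,-2.2):
                qf,t=push(qe,el,170,roll,6); out.append((round(tvec(qf)[0],1),pt,el,roll,tilt(qf),qf.round(2).tolist(),t.tolist()))
    out.sort(key=lambda x:x[0])
    for o in out[:10]: print(o)
E
time timeout 500 python3 s5.py
```

```text
p [0.62 0.26 0.58] tilt 25.8 @ -11 [ 0.449  0.348  0.343 -0.301  2.062  0.475]
p [0.745 0.388 0.542] tilt 37.5 @ 2
reader-ish p [ 0.42 -0.36  0.45] tilt 37.5 @ 2 [-1.19 -0.17  1.28  0.62  1.74 -1.1 ]
(0.25, -0.1, 0.5) p [ 0.251 -0.103  0.502] tilt 37.4 @ 2 [-1.75 -0.76  1.5   0.93  2.31 -1.17]
(0.25, -0.1, 0.35) p [ 0.267 -0.149  0.368] tilt 36.4 @ 6 [-1.55 -0.76  1.79  0.73  2.04 -1.31]
(0.3, -0.2, 0.5) p [ 0.3 -0.2  0.5] tilt 37.5 @ 2 [-1.43 -0.55  1.42  0.75  2.04 -1.11]
(0.2, -0.2, 0.6) p [ 0.2 -0.2  0.6] tilt 37.5 @ 2 [-1.91 -0.45  1.14  1.04  2.42 -1.2 ]
(np.float64(31.0), (0.25, -0.1, 0.35), -30, -2.2, 'p [ 0.172 -0.165  0.268] tilt 31.6 @ 11', [-1.9, -0.76, 1.96, 0.58, 2.16, -2.57], [26.0, -96.0, -9.0])
(np.float64(31.5), (0.25, -0.1, 0.35), -60, -2.2, 'p [ 0.214 -0.17   0.142] tilt 32.1 @ 11', [-1.7, -0.76, 2.21, 0.55, 1.84, -2.57], [16.0, -90.0, 41.0])
(np.float64(33.6), (0.25, -0.1, 0.35), 0, -2.2, 'p [ 0.13  -0.171  0.427] tilt 34.2 @ 11', [-2.13, -0.62, 1.59, 0.72, 2.47, -2.57], [29.0, -77.0, -57.0])
(np.float64(33.7), (0.25, -0.1, 0.5), -60, -2.2, 'p [ 0.183 -0.164  0.3
[... 340 characters left out ...]
1.41, 0.71, 2.65, -1.13], [24.0, -37.0, -90.0])
(np.float64(35.1), (0.25, -0.1, 0.5), 0, 2.2, 'p [ 0.027 -0.168  0.463] tilt 35.1 @ 4', [-2.56, -0.51, 1.47, 0.64, 2.65, -1.28], [27.0, -76.0, -59.0])
(np.float64(35.3), (0.25, -0.1, 0.5), 30, -2.2, 'p [ 0.126 -0.177  0.616] tilt 35.3 @ 1', [-2.26, -0.43, 1.07, 1.18, 2.65, -2.24], [21.0, -35.0, -91.0])
(np.float64(35.3), (0.25, -0.1, 0.35), 30, -2.2, 'p [ 0.091 -0.177  0.531] tilt 35.6 @ 7', [-2.32, -0.49, 1.31, 0.91, 2.65, -2.57], [24.0, -37.0, -90.0])
(np.float64(35.4), (0.25, -0.1, 0.5), 0, -2.2, 'p [ 0.094 -0.173  0.528] tilt 35.6 @ 5', [-2.35, -0.51, 1.33, 0.92, 2.65, -2.57], [27.0, -76.0, -59.0])
real	0m20.724s
user	0m20.339s
sys	0m0.200s
```

Request:
{"method": "arm_command", "body": {"increments": [{"xyz": [-1.3,4.0,-2.0],"roll": 0,"gripper": -1},{"xyz": [-2.6,8.0,-4.0],"roll": 0,"gripper": -1},{"xyz": [-3.8,12.0,-5.9],"roll": 0,"gripper": -1},{"xyz": [-5.1,16.0,-7.9],"roll": 0,"gripper": -1},{"xyz": [-6.4,20.0,-9.9],"roll": 0,"gripper": -1},{"xyz": [-7.7,24.0,-11.9],"roll": 0,"gripper": -1},{"xyz": [-8.9,28.0,-13.8],"roll": 0,"gripper": -1},{"xyz": [-10.2,32.0,-15.8],"roll": 0,"gripper": -1},{"xyz": [-10.2,32.0,-15.8],"roll": 0,"gripper": -1}]}}

```text
time: 12.25
position: [0.6268, 0.2566, 0.5772]
tool_rot: [0.763, 0.606, 0.142, 0.174]
wrist_force: [-0.3, -0.5, -1.6]
opening: 0.103
```

Request:
{"method": "arm_command", "body": {"increments": [{"xyz": [75,66,-5],"roll": -2.6,"gripper": -1},{"xyz": [75,66,-5],"roll": -2.6,"gripper": -1},{"xyz": [75,66,-5],"roll": -2.6,"gripper": -1},{"xyz": [75,66,-5],"roll": -2.6,"gripper": -1},{"xyz": [75,66,-5],"roll": -2.6,"gripper": -1}]}}

```text
time: 12.75
position: [0.7109, 0.349, 0.5331]
tool_rot: [0.467, 0.842, 0.118, 0.243]
wrist_force: [-0.6, 0.2, -2.1]
opening: 0.104
```

Run:
```python
from plan import *
s,R=rep()
from s4 import push,tvec,tilt,C,qA
qb,_=push(qA,20,40,-2.6,5); print('pred',tilt(qb),qb.round(3))
q=np.clip(np.array(s['q']),lo,hi)
for t in [(4,100,-8)]:
    C(q,[(t,2.4)]*5,trace=True)
```

```text
t 12.75 q [0.508, 0.497, 0.2813, -0.2957, 1.8747, -0.2085] pos [0.7109, 0.349, 0.5331]
 tilt 31.36 @ -3.2 toolx [-0.445  0.844 -0.299] tooly [0.73  0.535 0.426] toolz [ 0.52  -0.029 -0.854]
 yaxis elev 25.2 head 36.3 F [-0.62, 0.23, -2.14] open 0.104
p [0.62 0.26 0.58] tilt 25.8 @ -11 [ 0.449  0.348  0.343 -0.301  2.062  0.475]
pred p [0.708 0.349 0.546] tilt 32.2 @ -2 [ 0.507  0.489  0.27  -0.291  1.875 -0.202]
[ 0.518  0.515  0.27  -0.298  1.837 -0.049] p [0.724 0.364 0.532] tilt 33.0 @ -2
[ 0.528  0.527  0.27  -0.303  1.795  0.112] p [0.737 0.377 0.53 ] tilt 34.8 @ -0
[ 0.538  0.539  0.27  -0.31   1.754  0.271] p [0.748 0.389 0.529] tilt 36.6 @ 1
[ 0.547  0.55   0.27  -0.32   1.715  0.43 ] p [0.759 0.401 0.528] tilt 38.3 @ 1
[ 0.556  0.561  0.27  -0.331  1.678  0.589] p [0.769 0.411 0.527] tilt 40.0 @ 2
```

Request:
{"method": "arm_command", "body": {"increments": [{"xyz": [4,100,-8],"roll": 2.4,"gripper": -1},{"xyz": [4,100,-8],"roll": 2.4,"gripper": -1},{"xyz": [4,100,-8],"roll": 2.4,"gripper": -1},{"xyz": [4,100,-8],"roll": 2.4,"gripper": -1}]}}

```text
time: 13.15
position: [0.7581, 0.3987, 0.5266]
tool_rot: [0.682, 0.654, 0.24, 0.222]
wrist_force: [-0.4, -0.9, -2.5]
opening: 0.108
```

```bash
cat >> plan.py <<'E'
YV=np.radians(1.4); RIM=np.array([.4838,-.3755,.215])
V=tabR(YV,40.0)
VP=RIM-V[:,0]*((RIM[2]-.205)/V[2,0])   # view point estimate
# in-hand: tablet axes in tool frame at grasp: tool y = tablet x, tool x = tablet y (sign +), tool z=-tablet z (approx)
H=np.array([[0,1,0],[1,0,0],[0,0,-1.]])  # columns: tablet x,y,z in tool frame
ZG=.112 # TCP height on the tablet
def tab_from_tool(p,R): 
    Tt=R@H; return np.asarray(p)-Tt@np.array([.005,0,ZG]),Tt
E
python3 - <<'E'
from plan import *
from arm import C,tilt,fkk
from s5 import goto
s,R=rep()
print('VP',VP.round(4))
r=best_roll(R,V[:,0]); print('roll',r)
R2=R@Ro.from_euler('z',r[0]).as_matrix(); Tt=R2@H
ang=lambda a,b:np.degrees(np.arccos(np.clip(a@b,-1,1)))
print('ang x,y,z',[round(ang(Tt[:,i],V[:,i]),2) for i in range(3)])
q=np.clip(np.array(s['q']),lo,hi)
# target: tablet mid on view axis, back 60 mm out from VP
for out in (.10,.03):
    mid=VP+V[:,0]*(out+.005); pt=mid+Tt[:,2]*(ZG-.075)
    b,d,n=goto(q,pt,r[0]); print(out,pt.round(4),'d',d.round(2),n,tilt(b),b.round(2))
E
```

```text
p [0.62 0.26 0.58] tilt 25.8 @ -11 [ 0.449  0.348  0.343 -0.301  2.062  0.475]
p [0.745 0.388 0.542] tilt 37.5 @ 2
t 13.15 q [0.5454, 0.5435, 0.2813, -0.3195, 1.7123, 0.443] pos [0.7581, 0.3987, 0.5266]
 tilt 38.19 @ 1.1 toolx [0.029 0.999 0.037] tooly [ 0.786 -0.046  0.617] toolz [ 0.618  0.011 -0.786]
 yaxis elev 38.1 head -3.4 F [-0.38, -0.86, -2.51] open 0.108
VP [ 0.4719 -0.3758  0.205 ]
roll (np.float64(-0.06525252034799173), np.float64(1.8145415562569205))
ang x,y,z [np.float64(1.81), np.float64(0.22), np.float64(1.83)]
0.1 [ 0.5294 -0.3742  0.3016] d [-78.72 -28.31   2.67] 18 p [ 0.529 -0.374  0.302] tilt 38.2 @ 1 [-1.   -0.05  1.47  0.57  1.37 -1.03]
0.03 [ 0.4758 -0.3756  0.2566] d [-79.18 -35.29   2.89] 19 p [ 0.476 -0.376  0.257] tilt 38.2 @ 1 [-1.1  -0.11  1.61  0.6   1.35 -1.17]
```

All three tablet axes are within 2° of the view axes. Before going over, I'll check the reader's head extents in the view frame for gripper clearance.

Run:
```python
from plan import *
for nm,f in (('scene','scene0.npz'),('top','top0.npz')):
    z=np.load(f); P=cloud(nm,z['d']).reshape(-1,3)
    Lq=(P-RIM)@V
    m=(abs(Lq[:,1])<.06)&(Lq[:,0]>-.2)&(Lq[:,0]<.03)&(P[:,2]>.05)
    Q=Lq[m]; print(nm,m.sum(),'max z',np.percentile(Q[:,2],[90,99,100]).round(3),'y',np.percentile(Q[:,1],[1,99]).round(3))
    for a in np.arange(-.2,.03,.02):
        k=(Q[:,0]>=a)&(Q[:,0]<a+.02)
        if k.sum()>3: print('  x',a.round(2),k.sum(),'z',np.percentile(Q[k,2],[1,50,99]).round(3),'y',np.percentile(Q[k,1],[1,99]).round(3))
    # rim face points: dark front-most
    k=(abs(Q[:,0])<.02); print('front x pct',np.percentile(Q[k&(abs(Q[:,1])<.032)&(abs(Q[:,2])<.03)][:,0],[5,50,95]).round(4) if k.sum() else None)
# can, screwdriver positions
z=np.load('top0.npz');P=cloud('top',z['d'])
for u,v in [(311,123),(307,128)]: print('can',P[v,u].round(3))
```

```text
scene 663 max z [0.029 0.031 0.032] y [-0.038  0.031]
  x -0.18 4 z [-0.078 -0.074 -0.069] y [-0.024 -0.018]
  x -0.16 4 z [-0.08  -0.074 -0.071] y [-0.023 -0.017]
  x -0.12 33 z [-0.029  0.029  0.03 ] y [-0.038  0.029]
  x -0.1 48 z [-0.02   0.029  0.032] y [-0.039  0.032]
  x -0.08 54 z [-0.029  0.029  0.031] y [-0.039  0.032]
  x -0.06 126 z [-0.032  0.023  0.031] y [-0.038  0.034]
  x -0.04 129 z [-0.028 -0.005  0.027] y [-0.031  0.025]
  x -0.02 195 z [-0.029 -0.002  0.026] y [-0.031  0.026]
  x -0.0 69 z [-0.03  -0.006  0.026] y [-0.031  0.028]
front x pct [-0.0194 -0.0106  0.0042]
top 909 max z [0.029 0.032 0.034] y [-0.032  0.04 ]
  x -0.18 15 z [-0.077 -0.055 -0.026] y [0.023 0.026]
  x -0.16 16 z [-0.07  -0.036 -0.013] y [0.023 0.027]
  x -0.12 90 z [-0.03   0.027  0.032] y [-0.032  0.04 ]
  x -0.1 120 z [-0.029  0.027  0.033] y [-0.032  0.04 ]
  x -0.08 120 z [-0.025  0.027  0.032] y [-0.033  0.04 ]
  x -0.06 179 z [-0.031  0.02   0.031] y [-0.033  0.04 ]
  x -0.04 98 z [-0.032  0.02   0.027] y [-0.027  0.033]
  x -0.02 207 z [-0.034 -0.005  0.028] y [-0.027  0.033]
  x -0.0 61 z [-0.032  0.004  0.028] y [-0.027  0.033]
front x pct [-0.0184 -0.0068  0.0037]
can [ 0.757 -0.176  0.172]
can [ 0.743 -0.163  0.156]
```

Clearance is ample: the head's top is only 32 mm above the axis. Moving to 100 mm in front of the view point.

Request:
{"method": "arm_command", "body": {"increments": [{"xyz": [-4.4,-1.6,0.1],"roll": 0,"gripper": -1},{"xyz": [-8.7,-3.1,0.3],"roll": 0,"gripper": -1},{"xyz": [-13.1,-4.7,0.4],"roll": -0.01,"gripper": -1},{"xyz": [-17.5,-6.3,0.6],"roll": -0.01,"gripper": -1},{"xyz": [-21.9,-7.9,0.7],"roll": -0.02,"gripper": -1},{"xyz": [-26.2,-9.4,0.9],"roll": -0.02,"gripper": -1},{"xyz": [-30.6,-11.0,1.0],"roll": -0.03,"gripper": -1},{"xyz": [-35.0,-12.6,1.2],"roll": -0.03,"gripper": -1},{"xyz": [-39.4,-14.1,1.3],"roll": -0.04,"gripper": -1},{"xyz": [-43.7,-15.7,1.5],"roll": -0.04,"gripper": -1},{"xyz": [-48.1,-17.3,1.6],"roll": -0.05,"gripper": -1},{"xyz": [-52.5,-18.9,1.8],"roll": -0.05,"gripper": -1},{"xyz": [-56.9,-20.4,1.9],"roll": -0.06,"gripper": -1},{"xyz": [-61.2,-22.0,2.1],"roll": -0.06,"gripper": -1},{"xyz": [-65.6,-23.6,2.2],"roll": -0.065,"gripper": -1},{"xyz": [-70.0,-25.2,2.4],"roll": -0.065,"gripper": -1},{"xyz": [-74.3,-26.7,2.5],"roll": -0.065,"gripper": -1},{"xyz": [-77.0,-27.7,2.6],"roll": -0.065,"gripper": -1},{"xyz": [-78.7,-28.3,2.7],"roll": -0.065,"gripper": -1},{"xyz": [-78.7,-28.3,2.7],"roll": -0.065,"gripper": -1}]}}

```text
time: 15.15
position: [0.5323, -0.3771, 0.3011]
tool_rot: [0.66, 0.676, 0.235, 0.228]
wrist_force: [0.1, 1.0, -1.8]
opening: 0.106
```

Request:
{"method": "arm_command", "body": {"increments": [{"xyz": [0,0,0],"roll": 0,"gripper": -1},{"xyz": [0,0,0],"roll": 0,"gripper": -1},{"xyz": [0,0,0],"roll": 0,"gripper": -1}]}}

```text
time: 15.45
position: [0.5346, -0.3748, 0.3065]
tool_rot: [0.657, 0.677, 0.235, 0.232]
wrist_force: [-0.0, -0.7, -2.3]
opening: 0.107
```

Run:
```python
from plan import *
s,R=rep()
Tt=R@H
ang=lambda a,b:np.degrees(np.arccos(np.clip(a@b,-1,1)))
print('ang x,y,z',[round(ang(Tt[:,i],V[:,i]),2) for i in range(3)])
o,_=tab_from_tool(s['position'],R); mid=o+Tt@np.array([.005,0,.075]); print('mid in view',((mid-VP)@V).round(4))
for n in ('scene','top'):
    p,d=imaging.camera(n); np.savez(f'{n}4.npz',p=p,d=d)
sg=tab_pts(o,0); 
# draw predicted tablet box from Tt
def box(o,Tt):
    q=[o+Tt@np.array([a,b,c]) for a in (0,.01) for b,c in ((-.055,0),(.055,0),(.055,.15),(-.055,.15))]
    return [(q[i],q[j]) for i,j in [(0,1),(1,2),(2,3),(3,0),(4,5),(5,6),(6,7),(7,4),(0,4),(1,5),(2,6),(3,7)]]
a=overlay('scene',np.load('scene4.npz')['p'],box(o,Tt),110,150,110,110,5,'pics/x.png')
b=overlay('top',np.load('top4.npz')['p'],box(o,Tt),320,130,80,110,5,'pics/x2.png')
h=np.zeros((550,950,3),np.uint8); h[:,:550]=a; h[:550,550:950]=b
cv2.imwrite('pics/rd1.png',cv2.resize(h,(800,463)))
# measured tablet screen plane from clouds
for n in ('scene','top'):
    P=cloud(n,np.load(f'{n}4.npz')['d']).reshape(-1,3); Lq=(P-o)@Tt
    m=(abs(Lq[:,0]-.01)<.012)&(abs(Lq[:,1])<.045)&(Lq[:,2]>.01)&(Lq[:,2]<.09)
    X=P[m]; c=X.mean(0); nn=np.linalg.svd(X-c)[2][2]; nn*=np.sign(nn[0]); print(n,m.sum(),'plane n',nn.round(3),'ang to view x %.2f'%ang(nn,V[:,0]),'screen x in tablet frame %.4f'%Lq[m][:,0].mean())
    m=(abs(Lq[:,0]-.01)<.01)&(abs(Lq[:,1])<.08)&(Lq[:,2]>-.05)&(Lq[:,2]<.2)
    k=m&(Lq[:,2]>.02)&(Lq[:,2]<.1); print('  y ext',np.percentile(Lq[k][:,1],[1,99]).round(4)); k=m&(abs(Lq[:,1])<.05); print('  z ext',np.percentile(Lq[k][:,2],[1,99]).round(4))
```

```text
t 15.45 q [-0.9912, -0.0418, 1.4539, 0.5702, 1.3672, -1.0346] pos [0.5346, -0.3748, 0.3065]
 tilt 38.55 @ 1.2 toolx [-0.028  1.    -0.005] tooly [0.782 0.025 0.623] toolz [ 0.623  0.013 -0.782]
 yaxis elev 38.5 head 1.9 F [-0.04, -0.71, -2.3] open 0.107
ang x,y,z [np.float64(1.5), np.float64(0.37), np.float64(1.46)]
mid in view [ 0.1123 -0.0006  0.0005]
scene 716 plane n [0.781 0.025 0.624] ang to view x 1.42 screen x in tablet frame 0.0107
  y ext [-0.0563  0.052 ]
  z ext [0.0015 0.1621]
top 322 plane n [0.782 0.02  0.623] ang to view x 1.46 screen x in tablet frame 0.0118
  y ext [-0.0519  0.0569]
  z ext [0.0004 0.156 ]
```

View pics/rd1.png

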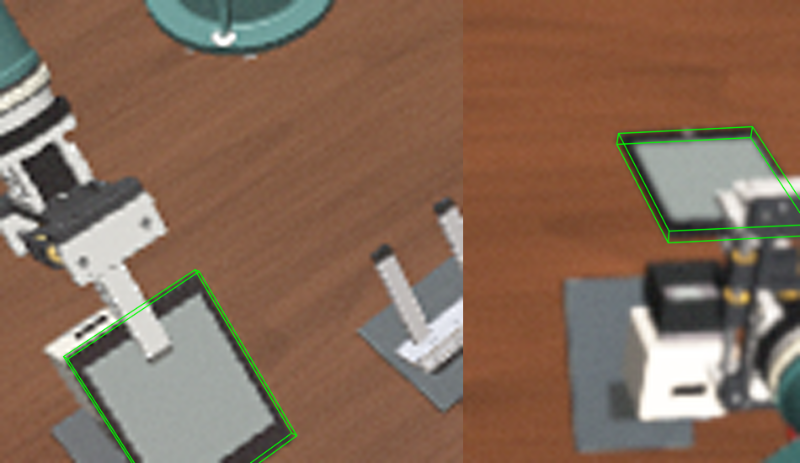

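The green prediction box fits the tablet in both views. The measured screen normal is 1.5° off the view axis, and the middle sits at (112, -0.6, 0.5) mm in the view frame. I'll approach along the axis to just short of the farthest possible rim.

Request:
{"method": "arm_command", "body": {"increments": [{"xyz": [0,-1,0.03],"roll": 0,"gripper": -1},{"xyz": [0.01,-2,0.05],"roll": 0,"gripper": -1},{"xyz": [0.02,-3,0.08],"roll": 0,"gripper": -1},{"xyz": [0.02,-4,0.1],"roll": 0,"gripper": -1},{"xyz": [0.03,-5,0.13],"roll": 0,"gripper": -1},{"xyz": [0.04,-6,0.15],"roll": 0,"gripper": -1},{"xyz": [0.04,-7,0.18],"roll": 0,"gripper": -1},{"xyz": [0.04,-7.5,0.19],"roll": 0,"gripper": -1},{"xyz": [0.04,-7.5,0.19],"roll": 0,"gripper": -1},{"xyz": [0.04,-7.5,0.19],"roll": 0,"gripper": -1},{"xyz": [0.04,-7.5,0.19],"roll": 0,"gripper": -1}]}}

```text
time: 16.65
position: [0.4767, -0.3778, 0.2579]
tool_rot: [0.658, 0.677, 0.235, 0.232]
wrist_force: [0.8, -0.7, -2.5]
opening: 0.104
```

```bash
cat >> plan.py <<'E'
def vrep():
    s,R=rep(); Tt=R@H; o,_=tab_from_tool(s['position'],R); mid=o+Tt@np.array([.005,0,.075])
    ang=lambda a,b:np.degrees(np.arccos(np.clip(a@b,-1,1)))
    print('mid in view mm',((mid-VP)@V*1000).round(2),'ang',[round(ang(Tt[:,i],V[:,i]),2) for i in range(3)],'F view',(V.T@np.array(s['wrist_force'])).round(2),'Mz',np.round(V.T@np.array(s['wrist_torque']),3))
    return s,R
E
python3 -c "
from plan import *
vrep()"
```

```text
t 16.65 q [-1.0995, -0.1062, 1.6098, 0.612, 1.3506, -1.1762] pos [0.4767, -0.3778, 0.2579]
 tilt 38.53 @ 1.2 toolx [-0.026  1.    -0.005] tooly [0.782 0.024 0.623] toolz [ 0.623  0.013 -0.782]
 yaxis elev 38.5 head 1.7 F [0.82, -0.67, -2.52] open 0.104
mid in view mm [36.65 -2.24  0.47] ang [np.float64(1.49), np.float64(0.29), np.float64(1.48)] F view [-1.01 -0.69 -2.44] Mz [-0.024  0.649  0.026]
```

Request:
{"method": "arm_command", "body": {"increments": [{"xyz": [0.05,-0.2,0],"roll": 0,"gripper": -1},{"xyz": [0.1,-0.4,0.01],"roll": 0,"gripper": -1},{"xyz": [0.15,-0.6,0.01],"roll": 0,"gripper": -1},{"xyz": [0.2,-0.8,0.02],"roll": 0,"gripper": -1},{"xyz": [0.2,-0.8,0.02],"roll": 0,"gripper": -1},{"xyz": [0.2,-0.8,0.02],"roll": 0,"gripper": -1},{"xyz": [0.2,-0.8,0.02],"roll": 0,"gripper": -1}]}}

```text
time: 17.35
position: [0.4702, -0.3759, 0.2522]
tool_rot: [0.658, 0.677, 0.235, 0.231]
wrist_force: [-0.2, 0.2, -1.4]
opening: 0.104
```

Run:
```python
from plan import *
vrep()
p,d=imaging.camera('top'); np.savez('top5.npz',p=p,d=d)
crop(p,345,150,55,75,8,'pics/rd2.png')
s=env.state(); print((V.T@np.array(s['wrist_force'])).round(2))
```

```text
t 17.35 q [-1.1101, -0.116, 1.6296, 0.6155, 1.3491, -1.1903] pos [0.4702, -0.3759, 0.2522]
 tilt 38.50 @ 1.2 toolx [-0.026  1.    -0.004] tooly [0.782 0.023 0.622] toolz [ 0.622  0.013 -0.783]
 yaxis elev 38.5 head 1.7 F [-0.16, 0.22, -1.36] open 0.104
mid in view mm [28.05 -0.11  0.26] ang [np.float64(1.52), np.float64(0.25), np.float64(1.51)] F view [-0.99  0.22 -0.94] Mz [-0.054  0.686  0.037]
[-1.4  -0.75 -2.55]
```

View pics/rd2.png

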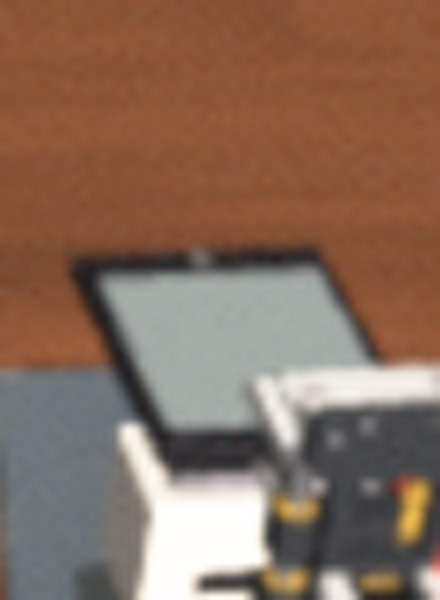

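The tablet now covers the hood (from about (75,260) to (265,470) in the crop). Force and torque show no contact yet, so I'll creep on.

Request:
{"method": "arm_command", "body": {"increments": [{"xyz": [0,-0.15,0],"roll": 0,"gripper": -1},{"xyz": [0,-0.3,0.01],"roll": 0,"gripper": -1},{"xyz": [0,-0.45,0.01],"roll": 0,"gripper": -1},{"xyz": [0,-0.45,0.01],"roll": 0,"gripper": -1},{"xyz": [0,-0.45,0.01],"roll": 0,"gripper": -1}]}}

```text
time: 17.9
position: [0.4667, -0.376, 0.2492]
tool_rot: [0.658, 0.677, 0.235, 0.231]
wrist_force: [0.9, 0.0, -2.0]
opening: 0.102
```

Run:
```python
from plan import *
vrep()
```

```text
t 17.90 q [-1.1172, -0.1192, 1.6384, 0.6179, 1.3488, -1.1993] pos [0.4667, -0.376, 0.2492]
 tilt 38.49 @ 1.2 toolx [-0.026  1.    -0.004] tooly [0.782 0.023 0.622] toolz [ 0.622  0.013 -0.783]
 yaxis elev 38.5 head 1.7 F [0.94, 0.04, -2.04] open 0.102
mid in view mm [23.44 -0.12  0.25] ang [np.float64(1.52), np.float64(0.24), np.float64(1.51)] F view [-0.59  0.02 -2.16] Mz [-0.024  0.669  0.002]
```

Request:
{"method": "arm_command", "body": {"increments": [{"xyz": [0,-0.15,0],"roll": 0,"gripper": -1},{"xyz": [0,-0.3,0.01],"roll": 0,"gripper": -1},{"xyz": [0,-0.3,0.01],"roll": 0,"gripper": -1},{"xyz": [0,-0.3,0.01],"roll": 0,"gripper": -1}]}}

```text
time: 18.3
position: [0.4647, -0.3761, 0.2478]
tool_rot: [0.658, 0.677, 0.235, 0.232]
wrist_force: [1.2, 0.3, -1.2]
opening: 0.1
```

Run:
```python
from plan import *
vrep()
```

```text
t 18.30 q [-1.1217, -0.1214, 1.6436, 0.6201, 1.3482, -1.2053] pos [0.4647, -0.3761, 0.2478]
 tilt 38.55 @ 1.2 toolx [-0.026  1.    -0.004] tooly [0.782 0.023 0.623] toolz [ 0.623  0.013 -0.782]
 yaxis elev 38.5 head 1.7 F [1.17, 0.33, -1.25] open 0.100
mid in view mm [21.05 -0.2   0.39] ang [np.float64(1.47), np.float64(0.26), np.float64(1.46)] F view [ 0.1   0.3  -1.71] Mz [-0.017  0.259 -0.003]
```

Contact: the torque about the hood's y axis fell from 0.67 to 0.26 Nm at mid x of about 21 mm. I'll press in 3 mm, check the slope, then finish.

Request:
{"method": "arm_command", "body": {"increments": [{"xyz": [0,-0.15,0],"roll": 0,"gripper": -1},{"xyz": [0,-0.3,0.01],"roll": 0,"gripper": -1},{"xyz": [0,-0.3,0.01],"roll": 0,"gripper": -1},{"xyz": [0,-0.3,0.01],"roll": 0,"gripper": -1}]}}

```text
time: 18.7
position: [0.4624, -0.3761, 0.2458]
tool_rot: [0.658, 0.677, 0.235, 0.232]
wrist_force: [1.8, 0.3, -0.0]
opening: 0.104
```

Run:
```python
from plan import *
vrep()
```

```text
t 18.70 q [-1.1263, -0.1235, 1.6493, 0.6216, 1.3481, -1.2114] pos [0.4624, -0.3761, 0.2458]
 tilt 38.55 @ 1.2 toolx [-0.026  1.    -0.004] tooly [0.782 0.023 0.623] toolz [ 0.623  0.013 -0.782]
 yaxis elev 38.5 head 1.7 F [1.8, 0.32, -0.04] open 0.104
mid in view mm [18.04 -0.19  0.39] ang [np.float64(1.47), np.float64(0.27), np.float64(1.46)] F view [ 1.36  0.28 -1.19] Mz [ 0.034 -0.117  0.047]
```

Request:
{"method": "arm_command", "body": {"increments": [{"xyz": [0,-0.13,0],"roll": 0,"gripper": -1},{"xyz": [0,-0.27,0.01],"roll": 0,"gripper": -1},{"xyz": [0,-0.27,0.01],"roll": 0,"gripper": -1},{"xyz": [0,-0.27,0.01],"roll": 0,"gripper": -1},{"xyz": [0,-0.27,0.01],"roll": 0,"gripper": -1},{"xyz": [0,-0.27,0.01],"roll": 0,"gripper": -1}]}}

```text
time: 19.3
position: [0.4602, -0.3762, 0.244]
tool_rot: [0.658, 0.677, 0.235, 0.232]
wrist_force: [2.5, 0.1, 1.5]
opening: 0.102
```

Run:
```python
from plan import *
vrep()
for n in ('scene','top'):
    p,d=imaging.camera(n); np.savez(f'{n}6.npz',p=p,d=d)
s=env.state(); print((V.T@np.array(s['wrist_force'])).round(2),(V.T@np.array(s['wrist_torque'])).round(3))
a=np.load('scene6.npz')['p'];b=np.load('top6.npz')['p']
o=np.hstack([cv2.resize(a[180:280,100:190],(450,500),interpolation=cv2.INTER_CUBIC),cv2.resize(b[140:240,330:400],(350,500),interpolation=cv2.INTER_CUBIC)])
cv2.imwrite('pics/rd3.png',o)
```

```text
t 19.30 q [-1.1306, -0.1253, 1.6544, 0.6226, 1.348, -1.2168] pos [0.4602, -0.3762, 0.244]
 tilt 38.52 @ 1.2 toolx [-0.026  1.    -0.004] tooly [0.782 0.023 0.623] toolz [ 0.623  0.013 -0.782]
 yaxis elev 38.5 head 1.7 F [2.45, 0.13, 1.52] open 0.102
mid in view mm [15.15 -0.21  0.36] ang [np.float64(1.5), np.float64(0.27), np.float64(1.49)] F view [ 2.86  0.07 -0.41] Mz [ 0.035 -0.521 -0.076]
[ 3.31 -0.39 -0.12] [ 0.092 -0.516 -0.026]
```

View pics/rd3.png

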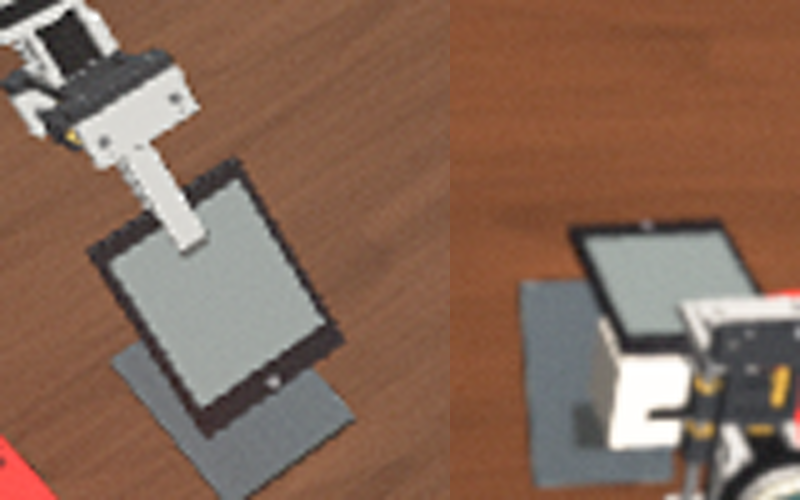

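Torque and force agree on about 4.3 N, so the hood is in about 6 mm. The picture shows the tablet square over the reader, with its face at about (215,290) in the left half. Now holding.

Request:
{"method": "arm_command", "body": {"increments": [{"xyz": [0,0,0],"roll": 0,"gripper": -1},{"xyz": [0,0,0],"roll": 0,"gripper": -1},{"xyz": [0,0,0],"roll": 0,"gripper": -1},{"xyz": [0,0,0],"roll": 0,"gripper": -1},{"xyz": [0,0,0],"roll": 0,"gripper": -1},{"xyz": [0,0,0],"roll": 0,"gripper": -1},{"xyz": [0,0,0],"roll": 0,"gripper": -1},{"xyz": [0,0,0],"roll": 0,"gripper": -1},{"xyz": [0,0,0],"roll": 0,"gripper": -1},{"xyz": [0,0,0],"roll": 0,"gripper": -1},{"xyz": [0,0,0],"roll": 0,"gripper": -1},{"xyz": [0,0,0],"roll": 0,"gripper": -1},{"xyz": [0,0,0],"roll": 0,"gripper": -1},{"xyz": [0,0,0],"roll": 0,"gripper": -1},{"xyz": [0,0,0],"roll": 0,"gripper": -1},{"xyz": [0,0,0],"roll": 0,"gripper": -1},{"xyz": [0,0,0],"roll": 0,"gripper": -1},{"xyz": [0,0,0],"roll": 0,"gripper": -1},{"xyz": [0,0,0],"roll": 0,"gripper": -1},{"xyz": [0,0,0],"roll": 0,"gripper": -1}]}}

```text
time: 21.4
position: [0.4601, -0.3762, 0.2436]
tool_rot: [0.658, 0.677, 0.235, 0.231]
wrist_force: [1.8, -0.1, 3.6]
opening: 0.106
```

Run:
```python
from plan import *
s,R=vrep()
# check tablet vs hand from clouds in pressed pose
o,Tt=tab_from_tool(s['position'],R)
ang=lambda a,b:np.degrees(np.arccos(np.clip(a@b,-1,1)))
for n in ('scene','top'):
    P=cloud(n,np.load(f'{n}6.npz')['d']).reshape(-1,3); Lq=(P-o)@Tt
    m=(abs(Lq[:,0]-.01)<.012)&(abs(Lq[:,1])<.045)&(Lq[:,2]>.01)&(Lq[:,2]<.09)
    X=P[m]; c=X.mean(0); nn=np.linalg.svd(X-c)[2][2]; nn*=np.sign(nn[0]); print(n,m.sum(),'ang to view x %.2f'%ang(nn,V[:,0]),'elev %.2f'%np.degrees(np.arcsin(nn[2])),'screen x %.4f'%Lq[m][:,0].mean())
    m=(abs(Lq[:,0]-.01)<.01)&(abs(Lq[:,1])<.08)&(Lq[:,2]>-.05)&(Lq[:,2]<.2)
    k=m&(Lq[:,2]>.02)&(Lq[:,2]<.1); print('  y ext',np.percentile(Lq[k][:,1],[1,99]).round(4)); k=m&(abs(Lq[:,1])<.05); print('  z ext',np.percentile(Lq[k][:,2],[1,99]).round(4))
# refined rim centre with press 6mm: fitted rim
```

```text
t 21.40 q [-1.1306, -0.1251, 1.6547, 0.6223, 1.3479, -1.2168] pos [0.4601, -0.3762, 0.2436]
 tilt 38.49 @ 1.2 toolx [-0.026  1.    -0.004] tooly [0.782 0.023 0.622] toolz [ 0.622  0.013 -0.783]
 yaxis elev 38.5 head 1.7 F [1.8, -0.07, 3.55] open 0.106
mid in view mm [14.79 -0.2   0.21] ang [np.float64(1.52), np.float64(0.25), np.float64(1.51)] F view [ 3.67 -0.11  1.56] Mz [-0.08  -0.535 -0.012]
scene 651 ang to view x 1.09 elev 38.91 screen x 0.0117
  y ext [-0.0557  0.0518]
  z ext [0.0014 0.1679]
top 328 ang to view x 1.85 elev 38.17 screen x 0.0125
  y ext [-0.0515  0.0571]
  z ext [-0.0019  0.1547]
```

The press was held for about 2.5 s with the pose steady: middle within 0.3 mm by my estimate, axes within 1.9°. Next I'll plan reducing the tilt (38.5° to about 28°) at the near reach limit before placing.

```bash
cat > s6.py <<'E'
from arm import *
from s4 import dirw,push
from s5 import goto
import itertools
q0=np.array([-1.1306,-.1251,1.6547,.6223,1.3479,-1.2168])
def st(q):
    v=tvec(q); a=np.radians(4.4); return np.array([v[0]*np.cos(a)+v[1]*np.sin(a),-v[0]*np.sin(a)+v[1]*np.cos(a)])
if __name__=='__main__':
    # retreat along view x 8cm then up
    p,R=fkk(q0)
    q1,_,_=goto(q0,p+np.array([.061,.0015,.051])); q1,_,_=goto(q1,fkk(q1)[0]+np.array([0,0.03,.12])); print(tilt(q1),q1.round(2))
    out=[]
    for pt in [(.27,-.15,.38),(.27,-.25,.40),(.30,-.05,.40),(.28,0.1,.40)]:
        qe,_,_=goto(q1,pt); print(pt,tilt(qe),qe.round(2))
        for el,hd,roll in itertools.product((-50,-20,10),(150,180,210),(0,2.6,-2.0)):
            qf,t=push(qe,el,hd,roll,6); v=st(qf); out.append((round(v[0],1),round(v[1],1),pt,el,hd,roll,tilt(qf),qf.round(2).tolist(),t.tolist()))
    out.sort(key=lambda x:x[0]+0.3*abs(x[1]))
    for o in out[:14]: print(o)
E
time timeout 560 python3 s6.py
```

```text
p [0.62 0.26 0.58] tilt 25.8 @ -11 [ 0.449  0.348  0.343 -0.301  2.062  0.475]
p [0.745 0.388 0.542] tilt 37.5 @ 2
p [ 0.521 -0.345  0.415] tilt 38.5 @ 1 [-0.98 -0.1   1.29  0.55  1.54 -0.91]
(0.27, -0.15, 0.38) p [ 0.273 -0.16   0.384] tilt 38.2 @ 2 [-1.57 -0.76  1.77  0.76  2.02 -1.22]
(0.27, -0.25, 0.4) p [ 0.27 -0.25  0.4 ] tilt 38.5 @ 1 [-1.59 -0.56  1.65  0.74  1.96 -1.29]
(0.3, -0.05, 0.4) p [ 0.338 -0.076  0.421] tilt 36.2 @ 4 [-0.96 -0.76  1.67  0.55  1.82 -0.75]
(0.28, 0.1, 0.4) p [0.3   0.13  0.416] tilt 37.1 @ -2 [ 0.64 -0.76  1.69 -0.38  1.67  0.48]
(np.float64(27.5), np.float64(5.1), (0.3, -0.05, 0.4), -20, 150, -2.0, 'p [ 0.248 -0.073  0.42 ] tilt 28.0 @ 15', [-1.31, -0.76, 1.62, 0.61, 2.19, -1.89], [50.0, -85.0, -19.0])
(np.float64(28.6), np.float64(4.5), (0.3, -0.05, 0.4), -50, 150, -2.0, 'p [ 0.317 -0.093  0.256] tilt 28.9 @ 13', [-1.0, -0.76, 1.96, 0.48, 1.73, -1.83], [33.0, -89.0, 30.0])
(np.float64(29.3), np.float64(3.4), (0.3, -0.05, 0.4), 10, 150, -2.0, 'p [ 0.205 -0.028  0.542] tilt 29.5 @ 11', [-1.97, -0.76, 1.32, 1.05, 2.65, -1.99], [53.0, -57.0, -62.0])
(np
[... 1268 characters left out ...]
 -0.05, 0.4), 10, 180, -2.0, 'p [ 0.112 -0.145  0.497] tilt 34.1 @ 7', [-2.34, -0.61, 1.43, 0.85, 2.65, -2.57], [4.0, -69.0, -72.0])
(np.float64(34.4), np.float64(0.7), (0.3, -0.05, 0.4), -50, 210, -2.0, 'p [ 0.201 -0.199  0.207] tilt 34.5 @ 6', [-1.82, -0.73, 2.08, 0.61, 1.94, -2.57], [-31.0, -91.0, 28.0])
(np.float64(34.5), np.float64(-1.4), (0.27, -0.15, 0.38), -50, 210, -2.0, 'p [ 0.19  -0.261  0.188] tilt 34.6 @ 2', [-1.81, -0.58, 2.05, 0.6, 1.81, -2.57], [-31.0, -92.0, 25.0])
(np.float64(34.4), np.float64(1.9), (0.3, -0.05, 0.4), 10, 180, 2.6, 'p [ 0.089 -0.148  0.472] tilt 34.5 @ 8', [-2.4, -0.6, 1.49, 0.75, 2.65, -0.95], [4.0, -69.0, -72.0])
real	0m25.316s
user	0m25.858s
sys	0m0.072s
```

```bash
cat > s7.py <<'E'
from s6 import *
p,R=fkk(q0)
q1,_,_=goto(q0,p+np.array([.061,.0015,.051])); q1,_,_=goto(q1,fkk(q1)[0]+np.array([0,0.03,.12]))
out=[]
for pt in [(.36,-.02,.42),(.36,.03,.42),(.36,.08,.42),(.38,.03,.5)]:
    qe,d,n=goto(q1,pt); print(pt,d.round(1),n,tilt(qe),qe.round(2))
    for el,hd,roll in itertools.product((-40,-15,10),(150,165,180,195),(2.6,-1.8)):
        for n in (6,8):
            qf,t=push(qe,el,hd,roll,n); v=st(qf); out.append((round(v[0],1),round(v[1],1),pt,el,hd,roll,n,tilt(qf),qf.round(2).tolist(),t.tolist()))
out.sort(key=lambda x:abs(x[0]-27)+0.8*abs(x[1]))
for o in out[:12]: print(o)
E
time timeout 560 python3 s7.py
```

```text
p [0.62 0.26 0.58] tilt 25.8 @ -11 [ 0.449  0.348  0.343 -0.301  2.062  0.475]
p [0.745 0.388 0.542] tilt 37.5 @ 2
(0.36, -0.02, 0.42) [ 32.9 -11.5 -10. ] 8 p [ 0.372 -0.022  0.425] tilt 37.8 @ 1 [-0.54 -0.76  1.68  0.33  1.64 -0.44]
(0.36, 0.03, 0.42) [ 37.9 -11.4 -10. ] 9 p [0.372 0.032 0.425] tilt 37.8 @ 1 [-0.19 -0.76  1.68  0.12  1.58 -0.17]
(0.36, 0.08, 0.42) [ 42.9 -11.3  -9.9] 10 p [0.361 0.081 0.421] tilt 38.4 @ 1 [ 0.13 -0.76  1.69 -0.07  1.54  0.08]
(0.38, 0.03, 0.5) [ 37.8  -4.9 -15. ] 9 p [0.38 0.03 0.5 ] tilt 38.5 @ 1 [-0.2  -0.67  1.48  0.14  1.67 -0.16]
(np.float64(27.5), np.float64(0.1), (0.36, -0.02, 0.42), -15, 165, 2.6, 6, 'p [0.284 0.058 0.446] tilt 27.5 @ 5', [-0.09, -0.76, 1.55, 0.08, 1.87, 0.81], [28.0, -89.0, -36.0])
(np.float64(26.4), np.float64(-0.6), (0.36, -0.02, 0.42), -15, 165, 2.6, 8, 'p [0.23  0.113 0.447] tilt 26.5 @ 3', [0.5, -0.76, 1.54, -0.2, 1.93, 1.54], [28.0, -89.0, -36.0])
(np.float64(27.6), np.float64(0.7), (0.36, 0.03, 0.42), -40, 195, 2.6, 6, 'p [ 0.345 -0.027  0.313] tilt 27.6 @ 6', [-0.54, -0.76, 1.84, 0.28, 1.66, 0.4], [-18.0, -98.0, 5.0
[... 955 characters left out ...]
, 195, -1.8, 6, 'p [ 0.289 -0.048  0.45 ] tilt 28.5 @ -1', [-0.81, -0.76, 1.55, 0.38, 1.96, -1.51], [-23.0, -90.0, -37.0])
(np.float64(29.5), np.float64(1.2), (0.36, -0.02, 0.42), -40, 180, -1.8, 6, 'p [ 0.32  -0.099  0.31 ] tilt 29.6 @ 7', [-0.98, -0.76, 1.86, 0.46, 1.77, -1.76], [2.0, -100.0, 4.0])
(np.float64(27.5), np.float64(-3.7), (0.36, 0.03, 0.42), -40, 195, -1.8, 8, 'p [ 0.358 -0.033  0.278] tilt 27.7 @ -3', [-0.41, -0.76, 1.91, 0.16, 1.53, -1.59], [-18.0, -98.0, 5.0])
(np.float64(25.6), np.float64(2.7), (0.36, -0.02, 0.42), -40, 165, 2.6, 8, 'p [0.347 0.038 0.272] tilt 25.8 @ 11', [-0.24, -0.76, 1.91, 0.18, 1.57, 0.94], [22.0, -97.0, 6.0])
real	0m51.517s
user	0m52.031s
sys	0m0.080s
```

The model gives a neat way: go to (0.36, -0.02, 0.42), then push inward while rolling, for about 27.5° of tilt along the empty stand's heading. Retreating from the hood first.

Request:
{"method": "arm_command", "body": {"increments": [{"xyz": [0,0.7,0],"roll": 0,"gripper": -1},{"xyz": [0,2,-0.05],"roll": 0,"gripper": -1},{"xyz": [0,4,-0.1],"roll": 0,"gripper": -1},{"xyz": [-0.05,8,-0.2],"roll": 0,"gripper": -1},{"xyz": [1,10.5,-3.3],"roll": 0,"gripper": -1},{"xyz": [2,13,-6.4],"roll": 0,"gripper": -1},{"xyz": [3,15.5,-9.6],"roll": 0,"gripper": -1},{"xyz": [7,14.1,-10.8],"roll": 0,"gripper": -1},{"xyz": [11.2,12.6,-12.1],"roll": 0,"gripper": -1},{"xyz": [15.3,11.2,-13.3],"roll": 0,"gripper": -1},{"xyz": [19.4,9.8,-14.6],"roll": 0,"gripper": -1},{"xyz": [23.5,8.3,-15.8],"roll": 0,"gripper": -1},{"xyz": [27.6,6.9,-17.1],"roll": 0,"gripper": -1},{"xyz": [31.7,5.4,-18.3],"roll": 0,"gripper": -1},{"xyz": [35.8,4,-19.6],"roll": 0,"gripper": -1},{"xyz": [35.8,4,-19.6],"roll": 0,"gripper": -1},{"xyz": [35.8,4,-19.6],"roll": 0,"gripper": -1},{"xyz": [35.8,4,-19.6],"roll": 0,"gripper": -1}]}}

```text
time: 23.2
position: [0.3725, -0.023, 0.4251]
tool_rot: [0.66, 0.678, 0.23, 0.226]
wrist_force: [0.2, -1.2, -2.5]
opening: 0.101
```

Run:
```python
from plan import *
s,R=rep()
from s6 import st,push,tilt,C,tvec
q=np.clip(np.array(s['q']),lo,hi)
print(st(q))
b=C(q,[((28,-89,-36),2.6)]*7,trace=True)
b=C(q,[((28,-89,-36),2.6)]*6); print(st(b),b.round(3))
```

```text
t 23.20 q [-0.5344, -0.755, 1.6738, 0.3298, 1.6397, -0.4383] pos [0.3725, -0.023, 0.4251]
 tilt 37.63 @ 1.3 toolx [-0.026  1.    -0.002] tooly [0.792 0.022 0.611] toolz [ 0.61   0.014 -0.792]
 yaxis elev 37.6 head 1.6 F [0.25, -1.25, -2.55] open 0.101
p [0.62 0.26 0.58] tilt 25.8 @ -11 [ 0.449  0.348  0.343 -0.301  2.062  0.475]
p [0.745 0.388 0.542] tilt 37.5 @ 2
[37.57287024 -2.00908952]
[-0.514 -0.76   1.655  0.31   1.69  -0.266] p [ 0.358 -0.015  0.428] tilt 35.7 @ 2
[-0.48  -0.76   1.632  0.286  1.737 -0.086] p [ 0.344 -0.005  0.431] tilt 33.8 @ 2
[-0.434 -0.76   1.611  0.258  1.781  0.103] p [0.33  0.006 0.434] tilt 31.9 @ 3
[-0.367 -0.76   1.59   0.221  1.82   0.307] p [0.315 0.019 0.438] tilt 30.2 @ 4
[-0.266 -0.76   1.57   0.17   1.853  0.534] p [0.301 0.036 0.442] tilt 28.7 @ 5
[-0.11  -0.76   1.553  0.092  1.877  0.801] p [0.284 0.057 0.446] tilt 27.4 @ 5
[ 0.129 -0.76   1.541 -0.026  1.898  1.127] p [0.262 0.082 0.448] tilt 26.5 @ 4
[27.37288035  0.14406991] [-0.11  -0.76   1.553  0.092  1.877  0.801]
```

Request:
{"method": "arm_command", "body": {"increments": [{"xyz": [28,-89,-36],"roll": 2.6,"gripper": -1},{"xyz": [28,-89,-36],"roll": 2.6,"gripper": -1},{"xyz": [28,-89,-36],"roll": 2.6,"gripper": -1},{"xyz": [28,-89,-36],"roll": 2.6,"gripper": -1},{"xyz": [28,-89,-36],"roll": 2.6,"gripper": -1},{"xyz": [28,-89,-36],"roll": 2.6,"gripper": -1}]}}

```text
time: 23.8
position: [0.2906, 0.0529, 0.4457]
tool_rot: [0.906, 0.347, 0.231, 0.071]
wrist_force: [0.7, 0.7, -2.5]
opening: 0.107
```

Request:
{"method": "arm_command", "body": {"increments": [{"xyz": [0,0,0],"roll": 0,"gripper": -1},{"xyz": [0,0,0],"roll": 0,"gripper": -1}]}}

```text
time: 24.0
position: [0.291, 0.0541, 0.4457]
tool_rot: [0.903, 0.354, 0.231, 0.071]
wrist_force: [0.0, -0.7, -1.5]
opening: 0.104
```

```bash
cat >> plan.py <<'E'
YE=np.radians(4.4); SEAT=np.array([.492,-.102,0])+Rz(YE)@np.array([.0115,0,.045])
def erep(lean=None,out=None):
    s,R=rep(); q=np.array(s['q'])
    return s,R
E
python3 - <<'E'
from plan import *
s,R=rep()
from s6 import st,tilt,C,tvec
from s5 import goto
q=np.clip(np.array(s['q']),lo,hi); print('stand-frame tilt',st(q))
# roll so that tool x (tablet y) has heading 94.4
best=None
for r in np.linspace(-1.6,1.6,3201):
    x=R@np.array([np.cos(r),np.sin(r),0])
    e=abs(np.arctan2(-x[0],x[1])-YE)
    if best is None or e<best[0]: best=(e,r)
r=best[1]; R2=R@Ro.from_euler('z',r).as_matrix(); Tt=R2@H
print('roll',r,'tablet x',Tt[:,0].round(3),'lean',np.degrees(np.arcsin(Tt[2,0])).round(2),'y-axis elev',np.degrees(np.arcsin(Tt[2,1])).round(2),'z lean',np.degrees(np.arccos(Tt[2,2])).round(2))
print('SEAT',SEAT.round(4))
E
```

```text
t 24.00 q [-0.1183, -0.7555, 1.5558, 0.0937, 1.8588, 0.7542] pos [0.291, 0.0541, 0.4457]
 tilt 28.01 @ 4.2 toolx [0.642 0.673 0.367] tooly [ 0.607 -0.739  0.293] toolz [ 0.468  0.035 -0.883]
 yaxis elev 17.0 head -50.6 F [0.05, -0.75, -1.52] open 0.104
p [0.62 0.26 0.58] tilt 25.8 @ -11 [ 0.449  0.348  0.343 -0.301  2.062  0.475]
p [0.745 0.388 0.542] tilt 37.5 @ 2
stand-frame tilt [28.01434532 -0.08150703]
roll -0.901 tablet x [0.88  0.069 0.47 ] lean 28.01 y-axis elev -0.09 z lean 28.01
SEAT [ 0.5035 -0.1011  0.045 ]
```

The tilt is now 28.0° along the stand's heading, and a roll of -0.90 squares the tablet to the stand. I'll verify the seat estimate with overlays on both alike stands.

Run:
```python
from plan import *
s=np.load('scene0.npz')['p'];t=np.load('top0.npz')['p'];s3=np.load('scene3.npz')['p']
t4=np.load('top4.npz')['p']
a=overlay('scene',s,stand_pts(SEAT,YE),195,195,50,50,8,'pics/x.png')
b=overlay('top',t,stand_pts(SEAT,YE),265,175,50,50,8,'pics/x.png')
c=overlay('scene',s3,stand_pts(T0*[1,1,0]+[0,0,.045],YT),290,135,50,50,8,'pics/x.png')
d=overlay('top',t4,stand_pts(T0*[1,1,0]+[0,0,.045],YT),135,170,50,50,8,'pics/x.png')
o=np.vstack([np.hstack([a,b]),np.hstack([c,d])]); cv2.imwrite('pics/ov.png',cv2.resize(o,(600,600)))
```

```text
(no output)
```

View pics/ov.png

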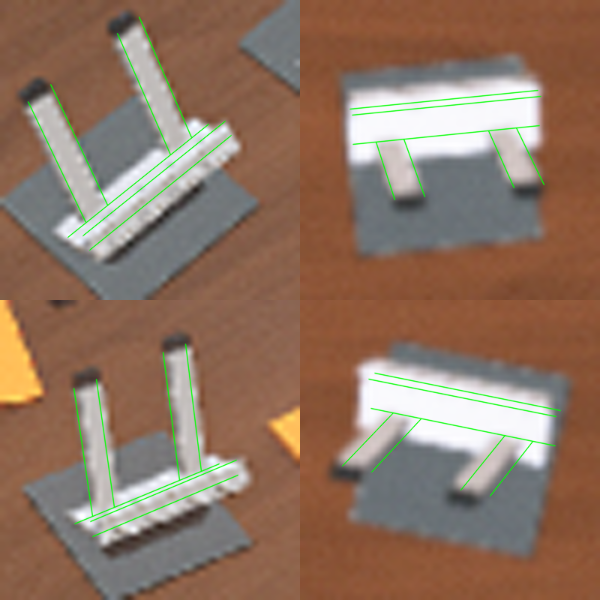

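The overlays agree to within about 1 raw pixel on the empty stand. The larger tablet had simply started 7 mm off-centre in its own stand. Now computing the placing moves.

```bash
cat >> plan.py <<'E'
def place_target(R2,out=.0085,up=0.0,y=0.0):
    Tt=R2@H; o=SEAT+Rz(YE)@(out*OUT+np.array([0,y,0]))+Tt[:,2]*up
    return o+Tt@np.array([.005,0,ZG])
def srep():
    s,R=rep(); o,Tt=tab_from_tool(s['position'],R); L=Rz(YE).T@(o-SEAT)
    print('tablet origin in seat mm',(L*1000).round(1),'out/up',(L@OUT*1000).round(1),(L@UP*1000).round(1),'lean %.1f'%np.degrees(np.arcsin(Tt[2,0])),'yaw err %.1f'%np.degrees(np.arctan2(-Tt[0,1],Tt[1,1])-YE),'F out/up',np.round([np.array(s['wrist_force'])@(Rz(YE)@OUT),np.array(s['wrist_force'])@(Rz(YE)@UP)],2))
    return s,R
E
python3 - <<'E'
from plan import *
from arm import C,tilt,fkk
from s5 import goto
s,R=srep()
r=-.901; R2=R@Ro.from_euler('z',r).as_matrix()
q=np.clip(np.array(s['q']),lo,hi)
for up in (.14,0):
    pt=place_target(R2,up=up); d=R.T@(pt-s['position'])*100
    b,d,n=goto(q,pt,r); print(up,pt.round(4),d.round(2),n,tilt(b),b.round(2))
E
```

```text
p [0.62 0.26 0.58] tilt 25.8 @ -11 [ 0.449  0.348  0.343 -0.301  2.062  0.475]
p [0.745 0.388 0.542] tilt 37.5 @ 2
t 24.00 q [-0.1183, -0.7555, 1.5558, 0.0937, 1.8588, 0.7542] pos [0.291, 0.0541, 0.4457]
 tilt 28.01 @ 4.2 toolx [0.642 0.673 0.367] tooly [ 0.607 -0.739  0.293] toolz [ 0.468  0.035 -0.883]
 yaxis elev 17.0 head -50.6 F [0.05, -0.75, -1.52] open 0.104
tablet origin in seat mm [-150.1  174.8  300.4] out/up -9.1 335.7 lean 17.0 yaw err -48.1 F out/up [-0.65 -1.37]
0.14 [ 0.3975 -0.1089  0.2734] [-10.47  13.45  19.64] 7 p [ 0.398 -0.109  0.273] tilt 28.0 @ 4 [-0.7  -0.59  1.85  0.33  1.52 -0.73]
0 [ 0.4631 -0.1041  0.1498] [-10.47  13.45  33.64] 8 p [ 0.463 -0.104  0.15 ] tilt 28.0 @ 4 [-0.55 -0.42  2.    0.3   1.18 -0.69]
```

Request:
{"method": "arm_command", "body": {"increments": [{"xyz": [-1.5,1.9,1.5],"roll": -0.13,"gripper": -1},{"xyz": [-3,3.8,3],"roll": -0.26,"gripper": -1},{"xyz": [-4.5,5.8,5],"roll": -0.39,"gripper": -1},{"xyz": [-6,7.7,7],"roll": -0.52,"gripper": -1},{"xyz": [-7.5,9.6,9],"roll": -0.65,"gripper": -1},{"xyz": [-9,11.5,11],"roll": -0.78,"gripper": -1},{"xyz": [-10.5,13.4,13.5],"roll": -0.9,"gripper": -1},{"xyz": [-10.5,13.4,16.5],"roll": -0.9,"gripper": -1},{"xyz": [-10.5,13.4,19.6],"roll": -0.9,"gripper": -1},{"xyz": [-10.5,13.4,19.6],"roll": -0.9,"gripper": -1},{"xyz": [-10.5,13.4,19.6],"roll": -0.9,"gripper": -1},{"xyz": [-10.5,13.4,19.6],"roll": -0.9,"gripper": -1}]}}

```text
time: 25.2
position: [0.396, -0.1092, 0.2752]
tool_rot: [0.66, 0.711, 0.178, 0.166]
wrist_force: [0.3, 0.8, -2.4]
opening: 0.102
```

Run:
```python
from plan import *
s,R=srep()
for up in (.02,0): print('togo',up,(R.T@(place_target(R,up=up)-s['position'])*100).round(2))
o,Tt=tab_from_tool(s['position'],R)
def box(o,Tt):
    q=[o+Tt@np.array([a,b,c]) for a in (0,.01) for b,c in ((-.055,0),(.055,0),(.055,.15),(-.055,.15))]
    return [(q[i],q[j]) for i,j in [(0,1),(1,2),(2,3),(3,0),(4,5),(5,6),(6,7),(7,4),(0,4),(1,5),(2,6),(3,7)]]
for n in ('scene','top'):
    p,d=imaging.camera(n); np.savez(f'{n}7.npz',p=p,d=d)
a=overlay('scene',np.load('scene7.npz')['p'],box(o,Tt)+stand_pts(SEAT,YE),180,150,90,110,5,'pics/x.png')
b=overlay('top',np.load('top7.npz')['p'],box(o,Tt)+stand_pts(SEAT,YE),250,150,80,110,5,'pics/x.png')
o_=np.hstack([a,b]); cv2.imwrite('pics/pl1.png',cv2.resize(o_,(800,int(800*550/850))))
for n in ('scene','top'):
    P=cloud(n,np.load(f'{n}7.npz')['d']).reshape(-1,3); Lq=(P-o)@Tt
    m=(abs(Lq[:,0]-.01)<.01)&(abs(Lq[:,1])<.08)&(Lq[:,2]>-.05)&(Lq[:,2]<.2)
    k=m&(Lq[:,2]>.02)&(Lq[:,2]<.1); print(n,'screen x',np.median(Lq[k][:,0]).round(4),'y ext',np.percentile(Lq[k][:,1],[1,99]).round(4)); k=m&(abs(Lq[:,1])<.05); print('  z ext',np.percentile(Lq[k][:,2],[1,99]).round(4))
```

```text
t 25.20 q [-0.7005, -0.5955, 1.8494, 0.3352, 1.5239, -0.7279] pos [0.396, -0.1092, 0.2752]
 tilt 28.15 @ 4.0 toolx [-0.073  0.997 -0.002] tooly [0.879 0.065 0.472] toolz [ 0.471  0.033 -0.882]
 yaxis elev 28.1 head 4.2 F [0.34, 0.81, -2.36] open 0.102
tablet origin in seat mm [-5.930e+01 -1.000e-01  1.291e+02] out/up 0.8 142.1 lean 28.1 yaw err -0.2 F out/up [-0.63 -2.31]
togo 0.02 [ 6.000e-02 -1.000e-02  1.223e+01]
togo 0 [ 6.000e-02 -1.000e-02  1.423e+01]
scene screen x 0.0112 y ext [-0.0572  0.0519]
  z ext [-0.0026  0.1777]
top screen x 0.0128 y ext [-0.0514  0.0562]
  z ext [-0.0107  0.1505]
```

View pics/pl1.png

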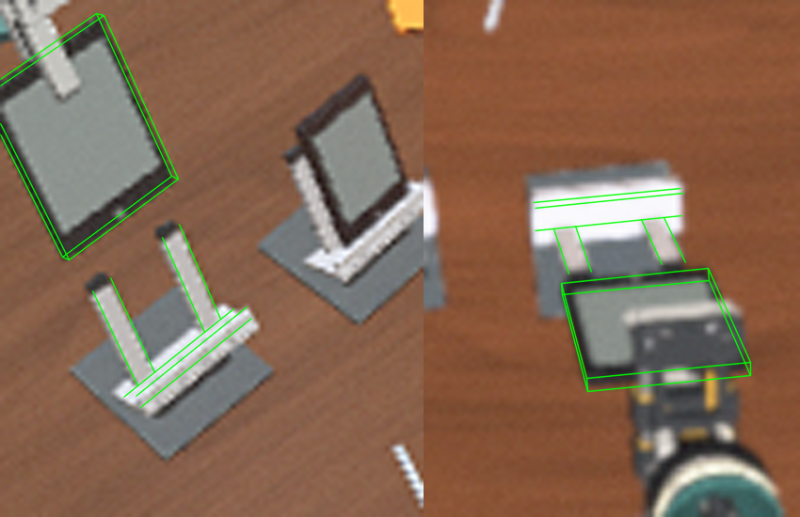

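The box lines up with the tablet, and the stand overlay with the prongs. I'll descend along the slope to 20 mm above the ledge, then creep.

Request:
{"method": "arm_command", "body": {"increments": [{"xyz": [0,0,2.5],"roll": 0,"gripper": -1},{"xyz": [0,0,5],"roll": 0,"gripper": -1},{"xyz": [0.05,0,7.5],"roll": 0,"gripper": -1},{"xyz": [0.05,0,10],"roll": 0,"gripper": -1},{"xyz": [0.05,0,11.5],"roll": 0,"gripper": -1},{"xyz": [0.05,0,12.2],"roll": 0,"gripper": -1},{"xyz": [0.05,0,12.2],"roll": 0,"gripper": -1},{"xyz": [0.05,0,12.2],"roll": 0,"gripper": -1},{"xyz": [0.05,0,12.2],"roll": 0,"gripper": -1}]}}

```text
time: 26.2
position: [0.4537, -0.1031, 0.1675]
tool_rot: [0.659, 0.711, 0.178, 0.166]
wrist_force: [-0.1, -0.9, -2.3]
opening: 0.101
```

Run:
```python
from plan import *
s,R=srep(); print(np.round(s['wrist_torque'],3))
print('togo',(R.T@(place_target(R,up=0)-s['position'])*100).round(2))
p,d=imaging.camera('scene'); np.savez('scene8.npz',p=p,d=d); t,d=imaging.camera('top'); np.savez('top8.npz',p=t,d=d)
o=np.hstack([cv2.resize(p[165:260,180:270],(474,500),interpolation=cv2.INTER_CUBIC),cv2.resize(t[170:245,250:325],(500,500),interpolation=cv2.INTER_CUBIC)]); cv2.imwrite('pics/pl2.png',cv2.resize(o,(800,410)))
```

```text
t 26.20 q [-0.5629, -0.457, 1.9843, 0.303, 1.2228, -0.6858] pos [0.4537, -0.1031, 0.1675]
 tilt 28.17 @ 4.2 toolx [-0.075  0.997 -0.001] tooly [0.879 0.067 0.472] toolz [ 0.471  0.035 -0.882]
 yaxis elev 28.2 head 4.4 F [-0.08, -0.9, -2.26] open 0.101
tablet origin in seat mm [-1.3  1.7 21.4] out/up 7.9 20.0 lean 28.2 yaw err -0.1 F out/up [-1.09 -1.99]
[-0.078  0.483 -0.002]
togo [-0.16 -0.05  2.  ]
```

View pics/pl2.png

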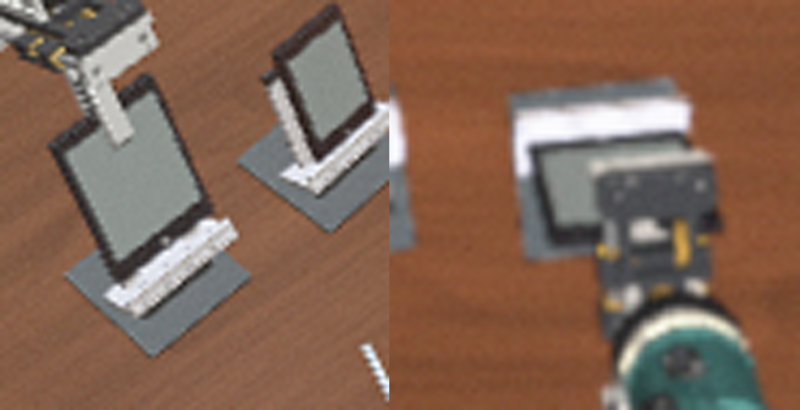

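Request:
{"method": "arm_command", "body": {"increments": [{"xyz": [0,0,0.4],"roll": 0,"gripper": -1},{"xyz": [0,0,0.8],"roll": 0,"gripper": -1},{"xyz": [0,0,1.1],"roll": 0,"gripper": -1},{"xyz": [0,0,1.4],"roll": 0,"gripper": -1},{"xyz": [0,0,1.6],"roll": 0,"gripper": -1},{"xyz": [0,0,1.6],"roll": 0,"gripper": -1},{"xyz": [0,0,1.6],"roll": 0,"gripper": -1}]}}

```text
time: 27.0
position: [0.4608, -0.1019, 0.1516]
tool_rot: [0.66, 0.712, 0.178, 0.164]
wrist_force: [0.2, -0.2, -2.1]
opening: 0.103
```

```bash
python3 -c "
from plan import *
s,R=srep(); print(np.round(s['wrist_torque'],3))"
```

```text
t 27.00 q [-0.5478, -0.4301, 1.9987, 0.3016, 1.182, -0.6831] pos [0.4608, -0.1019, 0.1516]
 tilt 28.03 @ 4.4 toolx [-0.076  0.997  0.001] tooly [0.88  0.067 0.47 ] toolz [ 0.468  0.036 -0.883]
 yaxis elev 28.0 head 4.3 F [0.18, -0.23, -2.13] open 0.103
tablet origin in seat mm [5.6 2.5 5.4] out/up 7.3 2.5 lean 28.0 yaw err -0.1 F out/up [-0.76 -2.  ]
[-0.074  0.444  0.018]
```

Request:
{"method": "arm_command", "body": {"increments": [{"xyz": [0,0,0.1],"roll": 0,"gripper": -1},{"xyz": [0,0,0.2],"roll": 0,"gripper": -1},{"xyz": [0,0,0.2],"roll": 0,"gripper": -1},{"xyz": [0,0,0.2],"roll": 0,"gripper": -1}]}}

```text
time: 27.4
position: [0.4617, -0.1019, 0.1499]
tool_rot: [0.66, 0.712, 0.178, 0.164]
wrist_force: [0.1, -0.4, -1.9]
opening: 0.104
```

```bash
python3 -c "
from plan import *
s,R=srep(); print(np.round(s['wrist_torque'],3))"
```

```text
t 27.40 q [-0.5462, -0.427, 2.0001, 0.3015, 1.1769, -0.6828] pos [0.4617, -0.1019, 0.1499]
 tilt 28.04 @ 4.4 toolx [-0.076  0.997  0.   ] tooly [0.88  0.067 0.47 ] toolz [ 0.469  0.036 -0.883]
 yaxis elev 28.0 head 4.3 F [0.05, -0.37, -1.85] open 0.104
tablet origin in seat mm [6.5 2.4 3.7] out/up 7.5 0.6 lean 28.0 yaw err -0.1 F out/up [-0.76 -1.69]
[-0.145  0.544 -0.026]
```

Request:
{"method": "arm_command", "body": {"increments": [{"xyz": [0,0,0.1],"roll": 0,"gripper": -1},{"xyz": [0,0,0.2],"roll": 0,"gripper": -1},{"xyz": [0,0,0.2],"roll": 0,"gripper": -1},{"xyz": [0,0,0.2],"roll": 0,"gripper": -1}]}}

```text
time: 27.8
position: [0.4623, -0.1022, 0.1499]
tool_rot: [0.659, 0.712, 0.177, 0.165]
wrist_force: [-7.6, -1.1, 7.5]
opening: 0.103
```

```bash
python3 -c "
from plan import *
s,R=srep(); print(np.round(s['wrist_torque'],3))"
```

```text
t 27.80 q [-0.5449, -0.4254, 1.9992, 0.2999, 1.1753, -0.6826] pos [0.4623, -0.1022, 0.1499]
 tilt 28.02 @ 4.3 toolx [-0.076  0.997 -0.001] tooly [0.88  0.068 0.47 ] toolz [ 0.468  0.035 -0.883]
 yaxis elev 28.0 head 4.4 F [-7.58, -1.1, 7.53] open 0.103
tablet origin in seat mm [7.1 1.9 3.6] out/up 8.0 0.3 lean 28.0 yaw err -0.0 F out/up [-3.74 10.05]
[0.168 1.537 0.273]
```

Request:
{"method": "arm_command", "body": {"increments": [{"xyz": [0,0,0.1],"roll": 0,"gripper": -1},{"xyz": [0,0,0.15],"roll": 0,"gripper": -1},{"xyz": [0,0,0.15],"roll": 0,"gripper": -1},{"xyz": [0,0,0.15],"roll": 0,"gripper": -1}]}}

```text
time: 28.2
position: [0.4627, -0.1026, 0.1499]
tool_rot: [0.659, 0.712, 0.177, 0.165]
wrist_force: [-15.2, -0.4, 14.0]
opening: 0.104
```

```bash
python3 -c "
from plan import *
s,R=srep(); print(np.round(s['wrist_torque'],3))"
```

```text
t 28.20 q [-0.544, -0.4244, 1.9984, 0.2985, 1.1743, -0.6821] pos [0.4627, -0.1026, 0.1499]
 tilt 28.01 @ 4.1 toolx [-0.077  0.997 -0.003] tooly [0.88  0.069 0.47 ] toolz [ 0.468  0.034 -0.883]
 yaxis elev 28.0 head 4.5 F [-15.18, -0.41, 14.02] open 0.104
tablet origin in seat mm [7.5 1.4 3.7] out/up 8.3 0.2 lean 28.0 yaw err -0.0 F out/up [-7.82 19.12]
[0.254 2.311 0.215]
```

Contact with the ledge came at up = +0.3 mm, right where predicted. It now carries about 20 N, so I'll ease off, slide the tablet back towards the prongs, and check.

Request:
{"method": "arm_command", "body": {"increments": [{"xyz": [0,0,-0.15],"roll": 0,"gripper": -1},{"xyz": [0,-0.1,-0.2],"roll": 0,"gripper": -1},{"xyz": [0,-0.2,-0.22],"roll": 0,"gripper": -1},{"xyz": [0,-0.3,-0.24],"roll": 0,"gripper": -1},{"xyz": [0,-0.3,-0.24],"roll": 0,"gripper": -1},{"xyz": [0,-0.3,-0.24],"roll": 0,"gripper": -1}]}}

```text
time: 28.8
position: [0.461, -0.1024, 0.1493]
tool_rot: [0.659, 0.711, 0.179, 0.166]
wrist_force: [0.3, -1.8, 5.0]
opening: 0.103
```

```bash
python3 -c "
from plan import *
s,R=srep(); print(np.round(s['wrist_torque'],3))"
```

```text
t 28.80 q [-0.5501, -0.4313, 2.0056, 0.3052, 1.1728, -0.6877] pos [0.461, -0.1024, 0.1493]
 tilt 28.29 @ 4.3 toolx [-0.075  0.997 -0.   ] tooly [0.878 0.066 0.474] toolz [ 0.473  0.035 -0.881]
 yaxis elev 28.3 head 4.3 F [0.26, -1.8, 4.99] open 0.103
tablet origin in seat mm [6.3 1.9 3.3] out/up 7.1 0.3 lean 28.3 yaw err -0.1 F out/up [2.22 4.48]
[ 0.271 -0.657 -0.001]
```

The tablet rests on the ledge (about +6 N) and touches the prongs (the torque reversed). Now I'll let go: low grip force first, then open in part and look.

Request:
{"method": "arm_command", "body": {"increments": [{"xyz": [0,0,0],"roll": 0,"gripper": -1},{"xyz": [0,0,0],"roll": 0,"gripper": -1}], "grip_force": 4}}

```text
time: 29.0
position: [0.46, -0.1028, 0.1484]
tool_rot: [0.659, 0.711, 0.177, 0.166]
wrist_force: [-1.9, -1.0, 6.1]
opening: 0.112
```

Request:
{"method": "arm_command", "body": {"increments": [{"xyz": [0,0,0],"roll": 0,"gripper": -0.7},{"xyz": [0,0,0],"roll": 0,"gripper": -0.5},{"xyz": [0,0,0],"roll": 0,"gripper": -0.3},{"xyz": [0,0,0],"roll": 0,"gripper": -0.1},{"xyz": [0,0,0],"roll": 0,"gripper": 0.1},{"xyz": [0,0,0],"roll": 0,"gripper": 0.2},{"xyz": [0,0,0],"roll": 0,"gripper": 0.2}]}}

```text
time: 29.7
position: [0.4595, -0.102, 0.1474]
tool_rot: [0.66, 0.712, 0.178, 0.164]
wrist_force: [-1.2, 0.2, 0.1]
opening: 0.59
```

Run:
```python
from plan import *
s,R=srep()
p,d=imaging.camera('scene'); np.savez('scene9.npz',p=p,d=d); t,d=imaging.camera('top'); np.savez('top9.npz',p=t,d=d)
o=np.hstack([cv2.resize(p[165:260,180:270],(474,500),interpolation=cv2.INTER_CUBIC),cv2.resize(t[170:245,250:325],(500,500),interpolation=cv2.INTER_CUBIC)]); cv2.imwrite('pics/pl3.png',cv2.resize(o,(800,410)))
```

```text
t 29.70 q [-0.5502, -0.4309, 2.0075, 0.3034, 1.175, -0.6879] pos [0.4595, -0.102, 0.1474]
 tilt 28.02 @ 4.4 toolx [-0.076  0.997  0.001] tooly [0.88  0.067 0.47 ] toolz [ 0.468  0.036 -0.883]
 yaxis elev 28.0 head 4.3 F [-1.25, 0.25, 0.13] open 0.590
tablet origin in seat mm [4.3 2.5 1.2] out/up 4.4 -0.7 lean 28.0 yaw err -0.1 F out/up [-1.05  0.63]
```

View pics/pl3.png

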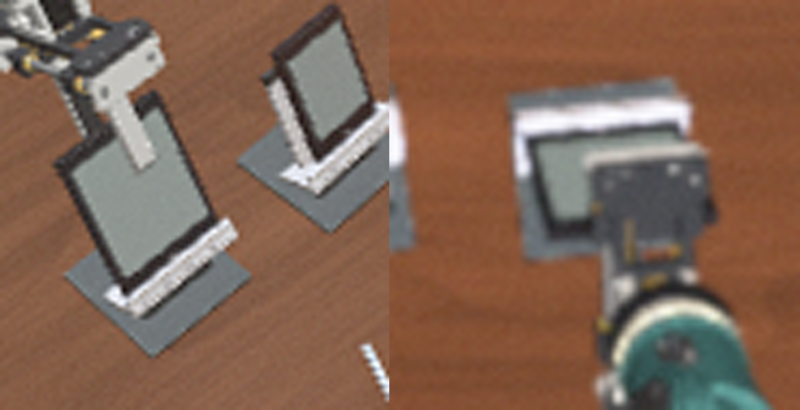

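The tablet stands in the stand, with its lower edge behind the lip at about (170,270) in the left half, and the fingers are free. I'll open fully and withdraw along the slope.

Request:
{"method": "arm_command", "body": {"increments": [{"xyz": [0,0,0],"roll": 0,"gripper": 0.6},{"xyz": [0,0,0],"roll": 0,"gripper": 0.9},{"xyz": [0,0,0],"roll": 0,"gripper": 0.9},{"xyz": [0,0,-1],"roll": 0,"gripper": 0.9},{"xyz": [0,0,-2.5],"roll": 0,"gripper": 0.9},{"xyz": [0,0,-4.5],"roll": 0,"gripper": 0.9},{"xyz": [0,0,-7],"roll": 0,"gripper": 0.9},{"xyz": [0,0,-10],"roll": 0,"gripper": 0.9},{"xyz": [0,0,-14],"roll": 0,"gripper": 0.9},{"xyz": [0,0,-18],"roll": 0,"gripper": 0.9},{"xyz": [0,0,-21],"roll": 0,"gripper": 0.9},{"xyz": [0,0,-21],"roll": 0,"gripper": 0.9},{"xyz": [0,0,-21],"roll": 0,"gripper": 0.9}]}}

```text
time: 31.1
position: [0.361, -0.1099, 0.3333]
tool_rot: [0.66, 0.711, 0.178, 0.165]
wrist_force: [0.1, -0.3, -0.3]
opening: 0.954
```

Run:
```python
from plan import *
s,R=rep()
ang=lambda a,b:np.degrees(np.arccos(np.clip(a@b,-1,1)))
for n in ('scene','top'):
    p,d=imaging.camera(n); np.savez(f'{n}10.npz',p=p,d=d)
Te=tabR(YE,26)
o=SEAT+Rz(YE)@(.003*OUT)
for n in ('scene','top'):
    P=cloud(n,np.load(f'{n}10.npz')['d']).reshape(-1,3); Lq=(P-o)@Te
    m=(abs(Lq[:,0]-.01)<.02)&(abs(Lq[:,1])<.045)&(Lq[:,2]>.02)&(Lq[:,2]<.13)
    X=P[m]; c=X.mean(0); nn=np.linalg.svd(X-c)[2][2]; nn*=np.sign(nn[0])
    lean=np.arcsin(nn[2]); yaw=np.arctan2(nn[1],nn[0]); print(n,m.sum(),'lean %.1f yaw %.1f (stand 4.4)'%(np.degrees(lean),np.degrees(yaw)))
    Tm=tabR(yaw,np.degrees(lean)); L2=(P-c)@Tm
    k=(abs(L2[:,0])<.008)&(abs(L2[:,1])<.08)&(abs(L2[:,2])<.1)&(P[:,2]>.06)
    print('  y ext',np.percentile(L2[k][:,1],[1,99]).round(4),'z top',np.percentile(L2[k&(abs(L2[:,1])<.04)][:,2],[99.5]).round(4))
    ymid=np.percentile(L2[k][:,1],[1,99]).mean(); zt=np.percentile(L2[k&(abs(L2[:,1])<.04)][:,2],99.5)
    org=c+Tm@np.array([-.010,ymid,zt-.150]); print('  origin',org.round(4),'in seat mm',(Rz(YE).T@(org-SEAT)*1000).round(1))
a=overlay('scene',np.load('scene10.npz')['p'],tab_pts(o,YE,np.radians(26)),185,165,80,90,6,'pics/x.png')
b=overlay('top',np.load('top10.npz')['p'],tab_pts(o,YE,np.radians(26)),250,160,80,90,6,'pics/x.png')
cv2.imwrite('pics/pl4.png',cv2.resize(np.hstack([a,b]),(800,450)))
```

```text
t 31.10 q [-0.8031, -0.6416, 1.755, 0.3729, 1.6904, -0.7692] pos [0.361, -0.1099, 0.3333]
 tilt 28.08 @ 4.2 toolx [-0.075  0.997 -0.001] tooly [0.88  0.066 0.471] toolz [ 0.469  0.034 -0.882]
 yaxis elev 28.1 head 4.3 F [0.15, -0.27, -0.31] open 0.954
scene 581 lean 29.1 yaw 4.3 (stand 4.4)
  y ext [-0.0544  0.055 ] z top [0.0756]
  origin [ 0.5103 -0.1013  0.0493] in seat mm [ 6.8 -0.7  4.3]
top 323 lean 29.1 yaw 3.9 (stand 4.4)
  y ext [-0.0499  0.0585] z top [0.0747]
  origin [ 0.5115 -0.0967  0.0503] in seat mm [8.4 3.8 5.3]
```

View pics/pl4.png

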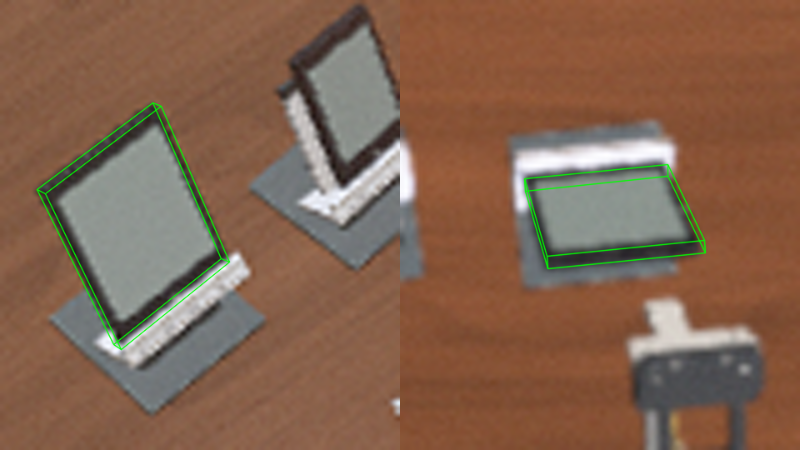

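Both cameras show the tablet seated at lean 29.1° (allowed 20 to 36), with its origin about (7.5, 1.5, 5) mm from the seat, well inside the limits. A last check that the bystanders and the hood are unchanged.

Run:
```python
from plan import *
a0=np.load('scene0.npz');a1=np.load('scene10.npz')
reg={'small_tablet':(235,160,285,218),'mug':(315,195,350,235),'can':(232,258,256,298),'screwdriver':(260,240,292,296),'reader':(118,215,175,282)}
for k,(u0,v0,u1,v1) in reg.items():
    d=np.abs(a0['p'][v0:v1,u0:u1].astype(int)-a1['p'][v0:v1,u0:u1].astype(int)).max(-1); print(k,'mean diff',d.mean().round(1),'frac>40',(d>40).mean().round(3))
b0=np.load('top0.npz');b1=np.load('top10.npz')
for k,(u0,v0,u1,v1) in {'small_tablet':(218,180,258,222),'mug':(170,115,208,150),'can':(296,112,322,142),'screwdriver':(258,104,286,160),'hood':(360,185,390,212)}.items():
    d=np.abs(b0['p'][v0:v1,u0:u1].astype(int)-b1['p'][v0:v1,u0:u1].astype(int)).max(-1); print('top',k,'mean diff',d.mean().round(1),'frac>40',(d>40).mean().round(3))
s=env.state(); print(s['time'],s['opening'],np.round(s['wrist_force'],2))
# hood depth before/after
for n,f0,f1 in (('scene','scene0.npz','scene10.npz'),('top','top0.npz','top10.npz')):
    for f in (f0,f1):
        P=cloud(n,np.load(f)['d']).reshape(-1,3); L=(P-RIM)@V; m=(abs(L[:,1])<.033)&(abs(L[:,2])<.033)&(L[:,0]>-.03)&(L[:,0]<.03); print(n,f,'hood front x mm p90,p97',(np.percentile(L[m][:,0],[90,97])*1000).round(1))
# tablet rest check against previous frame
p,d=imaging.camera('scene'); print('tablet region change',np.abs(p[165:255,185:265].astype(int)-a1['p'][165:255,185:265].astype(int)).mean().round(2))
```

```text
small_tablet mean diff 3.5 frac>40 0.0
mug mean diff 3.1 frac>40 0.0
can mean diff 3.3 frac>40 0.0
screwdriver mean diff 3.5 frac>40 0.0
reader mean diff 3.3 frac>40 0.0
top small_tablet mean diff 2.8 frac>40 0.0
top mug mean diff 2.6 frac>40 0.0
top can mean diff 2.8 frac>40 0.0
top screwdriver mean diff 3.3 frac>40 0.0
top hood mean diff 3.3 frac>40 0.0
31.2 0.9515333161421653 [ 0.09 -0.23  0.36]
scene scene0.npz hood front x mm p90,p97 [2.1 4.8]
scene scene10.npz hood front x mm p90,p97 [1.3 4.4]
top top0.npz hood front x mm p90,p97 [1.8 3.9]
top top10.npz hood front x mm p90,p97 [1.7 3.7]
tablet region change 2.31
```

The bystanders and hood are unchanged, with only image noise in the differences. The tablet is at rest and the arm is clear, so I'm handing in.

Run:
```python
from rig import env
print(env.sign_off()); print(env.state()['time'])
```

```text
the job is handed in; nothing more can be done
None
the job is handed in; nothing more can be done
```

The larger tablet now stands in the empty stand, after about 2.5 s pressed on the hood. I handed the job in at about 31 s of the 69 s allowed; no verdict is shown.

- **Tilting the tool:** The moves only allow shift and roll, but the tablet needs a tilted tool. I tilted it by commanding poses just past the reach limit, in free space; this was also how I set the lean for the reader and for placing.
- **Reader:** I found the hood by touch and pressed it in about 6 mm, which is about 4.3 N by force and torque. By my measurements the tablet's middle was within 1 mm of the hood's middle and its axes within 2° of square. The hood's middle itself came from the pictures and could be a few mm off.
- **Placing:** The tablet touched the ledge while still held. I pressed down about 20 N for a moment before easing off, sliding it back to the prongs and letting go.
- **Last checks:** Both cameras show the tablet leaning 29° and square to the stand within 0.5°. Its origin is about 7–8, −1 to 4 and 4–5 mm in x, y and z from the seat point. It is inside the limits, but its lower edge sits a few mm forward of the prongs, so it leans about 4° more than at the start. The bystanders, reader and hood look the same as at the start.
- **One doubt:** While I was tilting the tool, joint 5 read 2.654 rad at its limit, and its listed range ends at 2.65. I can't tell whether that counts as passing its range.

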